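# Retrieve dropped clock collars and set up the inspection base

## Robot

A 6-joint arm with a two-finger parallel gripper is mounted at the origin on the work surface. World frame = base frame: x ahead of the robot, y to its left, z up, the work surface at z = 0. Lengths are in m, angles in degrees, forces in N, time in s.
With the tool pointing down it reaches from about 0.35 to 0.925 m from the base axis. Payload 6.4 kg.
Tool frame: the origin (TCP) lies midway between the tips of the shut fingers; the grasp point (between the pads) lies grasp_offset behind it (grasp_offset is the distance from the TCP to the grasp point, in m); z points along the fingers, y is the direction in which the jaws open and shut (so a half turn about z gives the same grasp; the last joint's range is limited). The gripper opens to 94 mm and grips with 3 to 60 N. Pads are 16 mm wide; open, the fingers measure 119 mm over their backs; the gripper's body (75 mm by 177 mm) begins 78 mm behind the grasp point.
Start: joints at [60.155, 14.043, 89.255, -0, 76.702, -9.975], TCP at [0.221, 0.611, 0.205] pointing down, gripper open.
Joint ranges: [-179.41, 179.41], [-58.25, 129.5], [7.25, 145.43], [-54.29, 234.29], [11.92, 165.04], [-157.13, 157.13]. Speed limits (degrees/s): [147.25, 147.25, 180, 180, 180, 180].

## Interface

Orientations are given as [roll, pitch, yaw] about the fixed x, y, z axes, in that order (R = Rz(yaw) Ry(pitch) Rx(roll)).
In Python, from cell import get_state, snapshot, calibration, finish_job, masks_of, grasp_offset gives the robot as it stands. The module is installed in compiled form; this text tells all that it offers.
- The arm moves only by the tool apply_moves, never from a script. Its argument "moves" is a list of rows, each a list of 3 entries, a list of its own where there are three numbers: the shift along the tool's x, y, z in cm, then the turn about the tool's z in rad, then the opening, from -1 (shut) to 1 (fully open), so that 0 is half open. In form: [[[dx, dy, dz], turn, fingers], ...]. A call has 1 to 12 rows; each row shifts and turns the pose as measured when the row begins, along the tool's axes as they then stand; what a row does not reach is not made up. A row lasts 1/12 s, in which the tool goes at most 41.7 mm and 7.16 degrees, less where a joint would pass 70% of its speed; a pose out of reach is approached as far as the arm can. A call with a gripper value outside its range is refused whole. The fingers move at their own pace and stop on an object; "force" is the grip in N (left out, the last holds). Time passes only in rows, so rows that do not move let the fingers close. It gives the time, the measured TCP pose, the force and the opening at its end, in the units of the state.
- get_state(): the state, without advancing time (a new reading comes with each control period).
- snapshot(name): name is "side" or "top" or "wrist"; returns the picture (480x640x3 uint8, red, green, blue); there is no depth.
- calibration(name): a dict with "fx", "fy", "cx", "cy" (pixels), "position" and "orientation" of the camera in the world; the wrist camera has in their place "mount" (4x4, takes a point from camera to tool coordinates, whose origin is the TCP and whose axes are the flange's). Camera axes: x right, y down, z forward; pixel columns grow to the right and rows downward; lengths in m; the calibration is good to about 2 mm. The wrist camera is an equidistant fisheye: a pixel r from the principal point sees the ray r / f radians off the axis. A picture is of the moment at which its call begins: read the wrist's pose just before it. calibration takes no time and is no camera call.
- finish_job(): hands the job in, once; it reports no verdict.
Trained networks look in the newest picture that a camera, given by its name, has taken for a name from the list of things; names that differ only in an ending like _2 or _b are one class to them, and where a whole thing is asked for, a point or a joint stands for the part that bears it (a point fixed in the world has none). Each returns a list of dicts, best first, with "confidence" (0 to 1); they miss things now and then, are a little off and sometimes report something else, mostly with a low value. They report only what shows in the picture. A call takes as long as a camera call. They do not tell look-alikes from the thing itself.
- masks_of(camera, query): "pixels" (480x640 bool, what is visible of it) and "centre" ([column, row] in pixels, amid what is visible of it).
The state is a dict: "clock": time; "joint_positions": joint angles; "joint_vel": joint speeds; "joint_efforts": joint torques, N m; "tool_pos": TCP position; "orientation": TCP orientation; "contact_force": force on the tool from outside, world axes, zero at the start; "moment": the same for the moment, N m; "opening": finger opening in m.
Only numpy, scipy, OpenCV 4.12 (cv2) and the standard library are available. Lean on these libraries where they do the work, as an engineer would, in place of code of your own. Each camera call takes 0.05 s, during which the arm holds its last target.

## Task

Some brass clock collars have rolled under the low clear-topped shelf: take the flat L-shaped probe from the green mat, sweep it under the shelf to draw out every collar, and lay the probe back flat and wholly on the mat. Stand the collars flat, side by side, wholly on the lit window of the inspection base, and then lay the bar magnifier across the two rests above them so that it sits down level in both saddles. Pull the base's light rod to its middle click, and leave the other things on the bench where they are.

Things in the scene. Friction and masses are not known exactly. Their poses are not given: they have to be found in the camera images.
- riser: Low fixed shelf: clear top 296 mm (own x) x 200 mm (y), 36 mm tall, 30 mm free height below. Grey walls close both x ends (inner faces x = +-142 mm) and the back (inner face y = +94 mm); the -y side is open, front edge y = -100 mm. Origin: footprint centre, on the bench. Jar, oil cups and loupe stand on top near the back (y about 60 mm, up to 45 mm tall).
- collar0_c (a point): Centre, half-way up, of a stepped brass collar: flange 26 mm in diameter and 7 mm thick, on it a hub 15 mm in diameter, 12 mm tall overall, own z along its axis; 35 g. As dropped it lies flange down under the shelf, its centre 6 mm above the bench. Three or four collars are present; absent ones read None.
- collar1_c (a point): Centre, half-way up, of a stepped brass collar: flange 26 mm in diameter and 7 mm thick, on it a hub 15 mm in diameter, 12 mm tall overall, own z along its axis; 35 g. As dropped it lies flange down under the shelf, its centre 6 mm above the bench. Three or four collars are present; absent ones read None.
- collar2_c (a point): Centre, half-way up, of a stepped brass collar: flange 26 mm in diameter and 7 mm thick, on it a hub 15 mm in diameter, 12 mm tall overall, own z along its axis; 35 g. As dropped it lies flange down under the shelf, its centre 6 mm above the bench. Three or four collars are present; absent ones read None.
- collar3_c (a point): Centre, half-way up, of a stepped brass collar: flange 26 mm in diameter and 7 mm thick, on it a hub 15 mm in diameter, 12 mm tall overall, own z along its axis; 35 g. As dropped it lies flange down under the shelf, its centre 6 mm above the bench. Three or four collars are present; absent ones read None.
- probe_grip (a point): Centre of the probe's handle, 13 mm above the underside. Handle 80 mm (own x) x 14 mm x 26 mm tall. From it a blade 12 mm wide, 5 mm thick runs flat along the underside to x = 218 mm, then a toe (x = 218 to 230 mm) spans y = -6 to +38 mm: the L opens to own +y. Own z up; 100 g, balances 30 mm ahead of this point. Starts on the mat, toe towards the shelf.
- probe_toe (a point): Middle of the probe's toe: 224 mm ahead of the handle's centre and 16 mm to own +y, 2.5 mm above the underside.
- probe_tail (a point): Rear end of the probe's handle: 40 mm behind the handle's centre, 2.5 mm above the underside.
- mat: Green bench mat, 160 mm (own x) x 330 mm (own y), printed thin and flush with the bench. Origin: its centre.
- base: Inspection light base, fixed: white housing 200 mm (own x) x 240 mm (y), flat black top at 60 mm, front = -x side. Origin: footprint centre, on the bench. Two magnifier rests stand on it at y = +-97 mm, each 16 mm thick (y) and 74 mm wide (x); saddle floor 50 mm wide, 84 mm above the bench, between outward-leaning lips up to 94 mm.
- window (a point): Centre of the lit opal window, flush in the top of the base (60 mm above the bench): 56 mm along own x, 150 mm along own y, between the rests. Same axes as the base. A collar standing flat on it has its centre 6 mm above this point.
- rests (a point): Point mid-way between the two rests at the height of their saddle floors (24 mm above the window centre), same axes as the base. The magnifier lies along its y.
- magnifier_c (a point): Centre, half-way up, of the bar magnifier: a clear lens strip in an aluminium frame with black ends, 44 mm wide (own x), 220 mm long (own y), 12 mm thick (own z), 160 g. At the start it lies flat on the bench near the robot, roughly along y. Seated in the saddles its centre is 6 mm above the rests point. It may be turned end for end.
- rod (a joint): Light-changeover rod in the front of the base, m: 0 = fully in, 0.018 = middle click, 0.036 = fully out; grows as it is pulled along the base's -x. About 5 N takes it out of a click; let go within 7 mm of a click, it snaps there. Starts at the inner click.
- rod_knob (a point): Centre of the rod's round black knob, 20 mm in diameter, 20 mm long along the rod, 32 mm above the bench; the rod (8 mm) lies along the base's x. Pushed in, the knob's centre is 36 mm in front of the base's front face. It can be pinched from above, fingers either side in y.
- jar: Small glass jar on the shelf; to be left alone. Origin: underside centre (for a lying tool, its middle).
- oilcups: Block of three oil cups on the shelf; to be left alone. Origin: underside centre (for a lying tool, its middle).
- loupe: Black eye loupe on the shelf; to be left alone. Origin: underside centre (for a lying tool, its middle).
- watchhead: Round steel watch head, 42 mm across and 12 mm tall, on the bench between mat and base; to be left alone. Origin: underside centre (for a lying tool, its middle).
- screwdriver: Screwdriver lying at the back of the bench; to be left alone. Origin: underside centre (for a lying tool, its middle).
- brush: Brush lying at the back of the bench; to be left alone. Origin: underside centre (for a lying tool, its middle).
- dome: Small glass dome over brass parts, 64 mm across and 69 mm tall, behind the mat; to be left alone. Origin: underside centre (for a lying tool, its middle).
Not all that is in view belongs to the job. What is shaped like the part that bears magnifier_c but turquoise is not meant.

How it is judged:
By the outcome, as a careful person would: the job done as asked, in the order asked, and still so for the second after the job is handed in, with the robot touching nothing.
Of collar0, collar1, collar2, collar3 only 3 to 4 are there at a start; the rules pass over those that are not, and their reading is None.
At some moment in a run one of collar0, collar1, collar2, collar3 may be knocked a few centimetres aside while the robot is not near it.
Once in a run the grip may slacken for a moment while it holds something.
It also fails if it takes over 210 s, if anything falls off the work surface, if the arm or the gripper's body presses on something with over 40 N, if the wrist force passes 120 N, or if a joint passes its speed limit or range.

## Working session

There is one attempt and no reset: what is moved stays moved. The work goes in short steps, Python scripts to look and compute and a tool call to move; the robot and the scene stay as the last step left them, time stands still between calls to the robot, and variables do not carry over. Pictures are saved under pics/ and viewed, and the job is handed in when it is done.

Besides the shell and the picture viewer there is one more tool, called after "Request:" by a JSON object that holds its "api" and its "payload". apply_moves: Moves the arm, as the interface text tells. Its arguments: {"type":"object","properties":{"moves":{"type":"array"},"force":{"type":"number"}},"required":["moves"]}

```bash
mkdir -p pics; ls; python3 - <<'E'
from cell import *
import cv2, numpy as np
s=get_state(); print(s); print(grasp_offset if not callable(grasp_offset) else grasp_offset())
for n in ("side","top","wrist"):
    im=snapshot(n); cv2.imwrite(f"pics/{n}0.png",im[:,:,::-1]); print(n,calibration(n))
E
```

```text
pics
{'clock': 0.0, 'joint_positions': array([ 6.01540794e+01,  1.40833864e+01,  8.93246288e+01,  1.75168785e-03,
        7.67012422e+01, -9.97418326e+00]), 'joint_vel': array([ 0.04350974,  0.04137793, -0.05489385,  0.02800088,  0.01168036,
        0.06744877]), 'joint_efforts': array([ 1.17790037e-04, -4.15820539e+01, -3.14606059e+01,  6.84446865e-02,
        3.31827917e-02, -1.72036271e-04]), 'tool_pos': array([0.22061826, 0.6107777 , 0.20435619]), 'orientation': array([-1.79892689e+02, -2.06020436e-02,  1.60127839e+02]), 'contact_force': array([0.0475705 , 0.27388396, 0.15914   ]), 'moment': array([-0.00763516, -0.01171994,  0.02325342]), 'opening': 0.09360524390204669}
0.0188
side {'fx': 567.9643135960214, 'fy': 567.9643135960214, 'cx': 325.77857168492693, 'cy': 244.4331802097591, 'position': array([0.13586726, 0.88520734, 0.73303497]), 'orientation': array([-121.91520655,   -1.18550929, -157.95263583])}
top {'fx': 461.4698776966644, 'fy': 461.4698776966644, 'cx': 321.377410436192, 'cy': 236.8135282536746, 'position': array([ 0.37386875, -0.09723745,  1.19148926]), 'orientation': array([-173.6935079 ,    1.89901442,  -90.66223531])}
wrist {'fx': 371.64829954431775, 'fy': 371.64829954431775, 'cx': 320.010656423082, 'cy': 245.8265253097809, 'mount': array([[ 1.59631536e-03, -9.71597853e-01, -2.36632762e-01,
         6.79941433e-02],
       [ 9.99998713e-01,  1.51361826e-03,  5.31139691e-04,
        -1.95735423e-04],
       [-1.57882513e-04, -2.36633306e-01,  9.71599019e-01,
        -1.80763143e-01],
       [ 0.00000000e+00,  0.00000000e+00,  0.00000000e+00,
         1.00000000e+00]])}
```

View pics/top0.png

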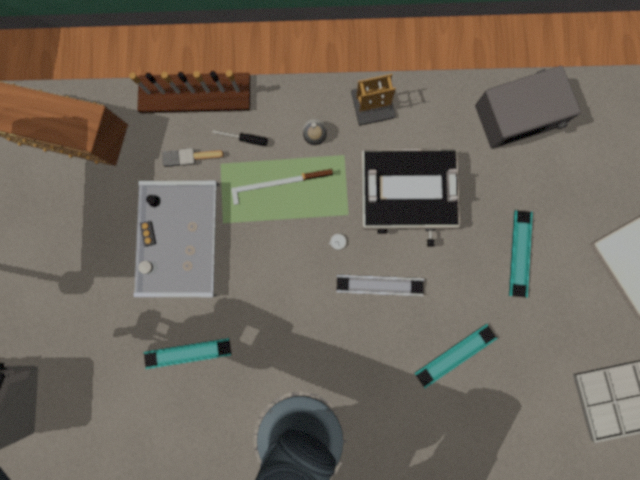

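View pics/side0.png

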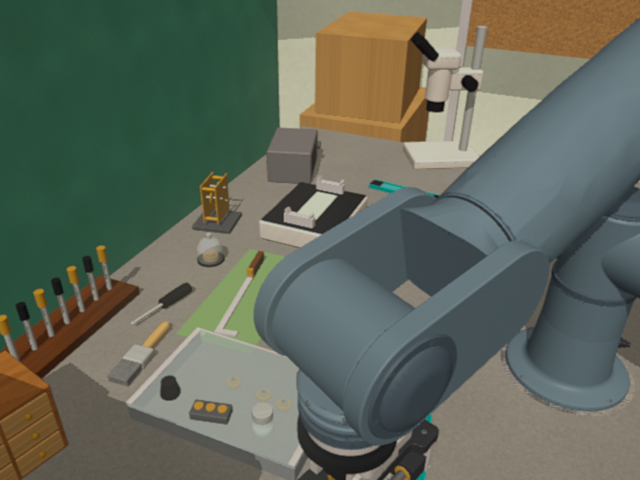

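View pics/wrist0.png

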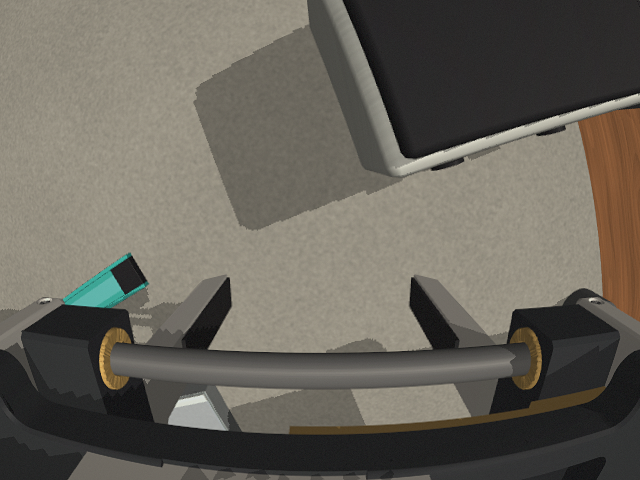

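```bash
cat > h.py <<'E'
from cell import *
import cv2, numpy as np
from scipy.spatial.transform import Rotation as R
def cam(n,state=None):
    c=calibration(n)
    if n=="wrist":
        s=state or get_state()
        T=np.eye(4);T[:3,:3]=R.from_euler('xyz',s['orientation'],degrees=True).as_matrix();T[:3,3]=s['tool_pos']
        M=T@c['mount']; return c,M[:3,:3],M[:3,3]
    return c,R.from_euler('xyz',c['orientation'],degrees=True).as_matrix(),np.array(c['position'])
def ray(n,px,st=None):
    c,Rm,p=cam(n,st); px=np.atleast_2d(px).astype(float)
    u=(px[:,0]-c['cx'])/c['fx'];v=(px[:,1]-c['cy'])/c['fy']
    if n=="wrist":
        r=np.hypot(u,v);k=np.where(r>1e-9,np.sin(r)/np.maximum(r,1e-9),1)
        d=np.c_[u*k,v*k,np.cos(r)]
    else: d=np.c_[u,v,np.ones_like(u)]
    return p,d@Rm.T
def toplane(n,px,z,st=None):
    p,d=ray(n,px,st); t=(z-p[2])/d[:,2]; return p+d*t[:,None]
def proj(n,P,st=None):
    c,Rm,p=cam(n,st); q=(np.atleast_2d(P)-p)@Rm
    if n=="wrist":
        th=np.arctan2(np.hypot(q[:,0],q[:,1]),q[:,2]);ph=np.arctan2(q[:,1],q[:,0])
        return np.c_[c['cx']+c['fx']*th*np.cos(ph),c['cy']+c['fy']*th*np.sin(ph)]
    return np.c_[c['cx']+c['fx']*q[:,0]/q[:,2],c['cy']+c['fy']*q[:,1]/q[:,2]]
def snap(n,f,crop=None,k=1):
    s=get_state(); im=snapshot(n)
    o=im[:,:,::-1]
    if crop: a,b,c,d=crop;o=o[b:d,a:c]
    if k!=1:o=cv2.resize(o,None,fx=k,fy=k,interpolation=cv2.INTER_CUBIC)
    cv2.imwrite("pics/"+f,o); return s,im
def plan(x,y,z,yaw=None):
    s=get_state();Rm=R.from_euler('xyz',s['orientation'],degrees=True)
    d=Rm.inv().apply(np.array([x,y,z])-s['tool_pos'])*100
    t=0 if yaw is None else -np.radians(yaw-s['orientation'][2])
    t=(t+np.pi/2)%np.pi-np.pi/2 if yaw is not None else 0
    print("clock %.2f pos %s ori %s open %.4f F %s"%(s['clock'],s['tool_pos'].round(4),s['orientation'].round(2),s['opening'],s['contact_force'].round(1)))
    print("tool shift cm",d.round(2),"turn",round(t,3), "deg",round(np.degrees(t),1))
def st():
    plan(*get_state()['tool_pos'])
E
python3 - <<'E'
from h import *
s,im=snap("top","t1.png",(120,120,480,310),2.2)
names=["riser","collar0_c","probe_grip","mat","base","magnifier_c","rod_knob","jar","oilcups","loupe","watchhead","screwdriver","brush","dome"]
H={"riser":.036,"collar0_c":.007,"probe_grip":.01,"mat":0,"base":.06,"magnifier_c":.012,"rod_knob":.04,"watchhead":.012,"jar":.06,"oilcups":.05,"loupe":.06}
for n in names:
    for m in masks_of("top",n)[:5]:
        z=H.get(n,0.0)
        c=np.array(m['centre'],float); ys,xs=np.nonzero(m['pixels'])
        if len(xs)<2: print(n,"small");continue
        P=toplane("top",np.c_[xs,ys],z)[:,:2]
        r=cv2.minAreaRect(P.astype(np.float32)*1000)
        print(n,round(m['confidence'],2),c.round(0),toplane("top",c,z)[0,:2].round(4),len(xs),"rect",np.round(r[0],0),np.round(r[1],0),round(r[2],1))
E
```

```text
probe_grip 0.77 [290. 180.] [0.6559 0.0214] 754 rect [653.  43.] [ 43. 272.] 15.6
mat 0.8 [284. 191.] [0.6282 0.0381] 6663 rect [636.  39.] [160. 330.] 2.9
base 0.98 [409. 188.] [ 0.6175 -0.2796] 8121 rect [ 595. -281.] [245. 248.] 89.6
magnifier_c 0.96 [380. 282.] [ 0.3865 -0.2064] 1509 rect [ 379. -206.] [220.  46.] 86.9
magnifier_c 0.78 [187. 355.] [0.2096 0.2837] 1539 rect [216. 284.] [ 46. 221.] 8.4
magnifier_c 0.73 [519. 255.] [ 0.4507 -0.5595] 1627 rect [ 457. -562.] [ 47. 220.] 83.2
magnifier_c 0.68 [456. 356.] [ 0.2018 -0.3902] 1660 rect [ 205. -388.] [ 47. 219.] 33.3
rod_knob 0.5 [427. 238.] [ 0.4941 -0.3238] 87 rect [ 493. -331.] [15. 38.] 87.8
rod_knob 0.29 [283. 188.] [0.627  0.0361] 6830 rect [628.  34.] [157. 320.] 2.9
jar 0.67 [410. 190.] [ 0.6126 -0.2822] 7988 rect [ 598. -282.] [241. 246.] 89.5
jar 0.56 [146. 269.] [0.4252 0.3737] 210 rect [431. 370.] [46. 30.] 89.3
oilcups 0.87 [145. 234.] [0.5157 0.3845] 305 rect [517. 378.] [64. 32.] 13.1
loupe 0.51 [151. 202.] [0.5929 0.3663] 145 rect [601. 362.] [35. 30.] 45.4
watchhead 0.78 [338. 240.] [ 0.4959 -0.101 ] 199 rect [ 493. -100.] [39. 39.] 70.7
screwdriver 0.81 [252. 137.] [0.7779 0.1229] 255 rect [773. 121.] [78. 27.] 77.2
dome 0.57 [314. 134.] [ 0.7822 -0.042 ] 468 rect [792. -46.] [59. 69.] 89.6
```

View pics/t1.png

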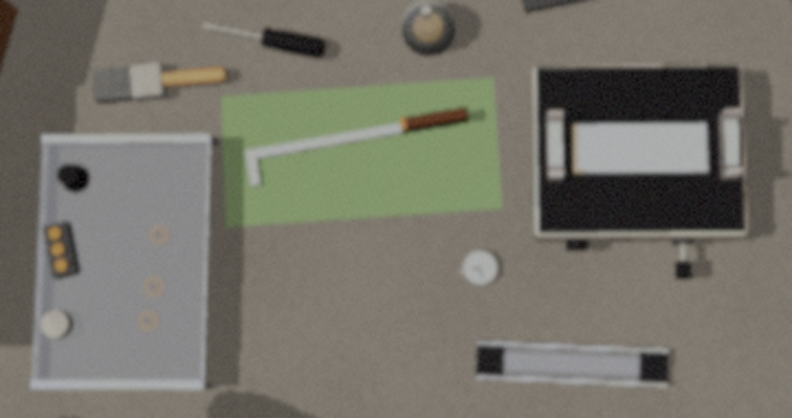

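```bash
python3 - <<'E'
from h import *
print(toplane("top",[[192.7,226.4],[190,250],[187.3,265.9]],.006))
plan(.5,.2,.25,100)
E
```

```text
[[0.53794428 0.27711459 0.006     ]
 [0.47608378 0.28301039 0.006     ]
 [0.43481851 0.28925363 0.006     ]]
clock 0.90 pos [0.2209 0.6113 0.2055] ori [180.     0.   160.13] open 0.0942 F [ 0.1 -0.1 -0.1]
tool shift cm [-40.23 -29.2   -4.45] turn 1.05 deg 60.1
```

Request:
{"api": "apply_moves", "payload": {"moves": [[[-3.35,-2.43,-0.37],0,1],[[-3.35,-2.43,-0.37],0,1],[[-3.35,-2.43,-0.37],0,1],[[-3.35,-2.43,-0.37],0,1],[[-3.35,-2.43,-0.37],0,1],[[-3.35,-2.43,-0.37],0,1],[[-3.35,-2.43,-0.37],0,1],[[-3.35,-2.43,-0.37],0,1],[[-3.35,-2.43,-0.37],0,1],[[-3.35,-2.43,-0.37],0,1],[[-3.35,-2.43,-0.37],0,1],[[-3.35,-2.43,-0.37],0,1]]}}

```text
clock: 1.9
tool_pos: [0.4999, 0.201, 0.2502]
orientation: [179.8, 0.1, 161.0]
contact_force: [-0.2, 0.1, 0.6]
opening: 0.0942
```

Request:
{"api": "apply_moves", "payload": {"moves": [[[0,0,0],0.12,1],[[0,0,0],0.12,1],[[0,0,0],0.12,1],[[0,0,0],0.12,1],[[0,0,0],0.12,1],[[0,0,0],0.12,1],[[0,0,0],0.12,1],[[0,0,0],0.12,1],[[0,0,0],0.1,1],[[0,0,0],0,1]]}}

```text
clock: 2.73
tool_pos: [0.5061, 0.1913, 0.2527]
orientation: [179.5, -0.0, 97.4]
contact_force: [0.9, 0.1, -0.3]
opening: 0.0939
```

```bash
python3 - <<'E'
from h import *
plan(.5,.2,.25,100)
snap("wrist","w1.png")
snap("side","s1.png")
E
```

```text
clock 2.73 pos [0.5061 0.1913 0.2527] ori [179.52  -0.    97.43] open 0.0939 F [ 0.9  0.1 -0.3]
tool shift cm [ 0.94 -0.49  0.27] turn -0.045 deg -2.6
```

View pics/w1.png

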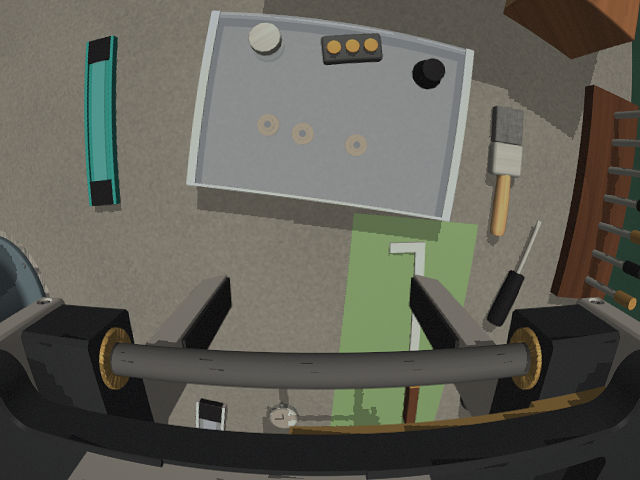

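View pics/s1.png

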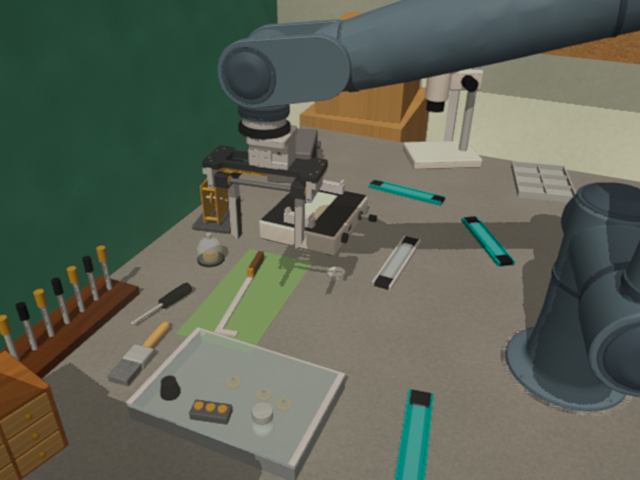

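```bash
python3 - <<'E'
from h import *
s=get_state()
print(toplane("wrist",[[267,125],[302,133],[357,145]],.008,s)[:,:2].round(4))
print("shelf",toplane("wrist",[[215,12],[472,50],[445,220],[188,184]],.036,s)[:,:2].round(4))
print("toe",toplane("wrist",[[425,243],[391,243],[391,253],[414,253]],.005,s)[:,:2].round(4))
print("handle front",toplane("wrist",[[406,388],[417,388]],.026,s)[:,:2].round(4))
snapshot("wrist")
H={"riser":.036,"collar0_c":.008,"probe_grip":.005,"watchhead":.012,"mat":0}
for n in H:
    for m in masks_of("wrist",n)[:4]:
        ys,xs=np.nonzero(m['pixels']);c=np.array(m['centre'])
        print(n,round(m['confidence'],2),c.round(1),toplane("wrist",c,H[n],s)[0,:2].round(4),len(xs),xs.min(),xs.max(),ys.min(),ys.max())
snapshot("top")
for m in masks_of("top","probe_grip")[:1]:
    ys,xs=np.nonzero(m['pixels']);im=m['pixels'].astype(np.uint8)*255
    cv2.imwrite("pics/pm.png",cv2.resize(im[120:260,200:380],None,fx=4,fy=4))
    print(xs.min(),xs.max(),[ (x,ys[xs==x].mean().round(1),(xs==x).sum()) for x in range(xs.min(),xs.max()+1,5)])
for m in masks_of("top","riser")[:2]:
    ys,xs=np.nonzero(m['pixels']); print("riser",m['confidence'],cv2.minAreaRect((toplane("top",np.c_[xs,ys],.036)[:,:2]*1000).astype(np.float32)))
E
```

```text
[[0.4345 0.2883]
 [0.4754 0.2837]
 [0.539  0.2788]]
shelf [[0.3605 0.4122]
 [0.6519 0.4123]
 [0.648  0.2117]
 [0.3574 0.2136]]
toe [[0.6399 0.1763]
 [0.5974 0.1705]
 [0.5997 0.1583]
 [0.6284 0.1621]]
handle front [[ 0.654  -0.0192]
 [ 0.6697 -0.0183]]
riser 0.93 [326.2 118.2] [0.4998 0.3013] 44439 186 474 10 220
collar0_c 0.34 [208.2 414.3] [ 0.3832 -0.1214] 805 195 225 398 428
probe_grip 0.65 [412.8 332.2] [0.6502 0.0561] 1336 390 424 242 422
probe_grip 0.47 [428.8  73.6] [0.6121 0.3795] 781 413 445 59 89
watchhead 0.72 [280.9 414.9] [ 0.4913 -0.0965] 597 268 297 402 427
watchhead 0.49 [427.2  74.1] [0.6084 0.3765] 802 413 445 59 89
mat 0.83 [388.8 289.1] [0.607  0.1105] 15399 330 476 214 425
mat 0.25 [413.2 326.5] [0.6505 0.0622] 1345 389 424 242 422
232 332 [(232, np.float64(191.0), np.int64(5)), (237, np.float64(195.2), np.int64(15)), (242, np.float64(188.5), np.int64(4)), (247, np.float64(187.5), np.int64(4)), (252, np.float64(186.5), np.int64(4)), (257, np.float64(185.5), np.int64(6)), (262, np.float64(185.0), np.int64(5)), (267, np.float64(184.0), np.int64(5)), (272, np.float64(183.0), np.int64(5)), (277, np.float64(182.0), np.int64(5)), (282, np.float64(181.0), np.int64(5)), (287, np.float64(180.0), np.int64(5)), (292, np.float64(179.0), np.int64(5)), (297, np.float64(178.0), np.int64(5)), (302, np.float64(176.0), np.int64(7)), (307, np.float64(175.5), np.int64(8)), (312, np.float64(174.5), np.int64(8)), (317, np.float64(173.5), np.int64(8)), (322, np.float64(173.0), np.int64(7)), (327, np.float64(172.0), np.int64(7)), (332, np.float64(171.5), np.int64(4))]
riser 0.67 ((505.2789306640625, 310.45489501953125), (204.0282745361328, 294.16339111328125), 89.22652435302734)
```

```bash
python3 - <<'E'
from h import *
plan(.667,-.055,.13,98.2)
E
```

```text
clock 3.28 pos [0.5061 0.1913 0.2526] ori [179.53   0.    97.55] open 0.0944 F [-0.8  0.1 -0.4]
tool shift cm [-26.53  12.62  12.36] turn -0.011 deg -0.6
```

Request:
{"api": "apply_moves", "payload": {"moves": [[[-3.3,1.58,1.0],-0.011,0.6],[[-3.3,1.58,1.5],0,0.5],[[-3.3,1.58,1.6],0,0],[[-3.3,1.58,1.6],0,0],[[-3.3,1.58,1.6],0,0],[[-3.3,1.58,1.6],0,0],[[-3.3,1.58,1.6],0,0],[[-3.3,1.58,1.6],0,0],[[0,0,0],0,0],[[0,0,0],0,0]]}}

```text
clock: 4.12
tool_pos: [0.6793, -0.0606, 0.129]
orientation: [179.2, -0.1, 98.7]
contact_force: [-0.6, 0.6, 0.0]
opening: 0.0468
```

```bash
python3 - <<'E'
from h import *
plan(.667,-.055,.05,98.2)
snap("wrist","w2.png")
print(proj("wrist",[[.667,-.055,.026],[.6613,-.0154,.026],[.634,.1755,.005]],get_state()))
E
```

```text
clock 4.12 pos [ 0.6793 -0.0606  0.129 ] ori [ 1.7915e+02 -1.1000e-01  9.8660e+01] open 0.0468 F [-0.6  0.6  0. ]
tool shift cm [ 0.72 -1.25  7.88] turn 0.008 deg 0.5
[[303.88534396 235.8617668 ]
 [304.01881479 184.54972271]
 [307.88561407 -33.66460353]]
```

View pics/w2.png

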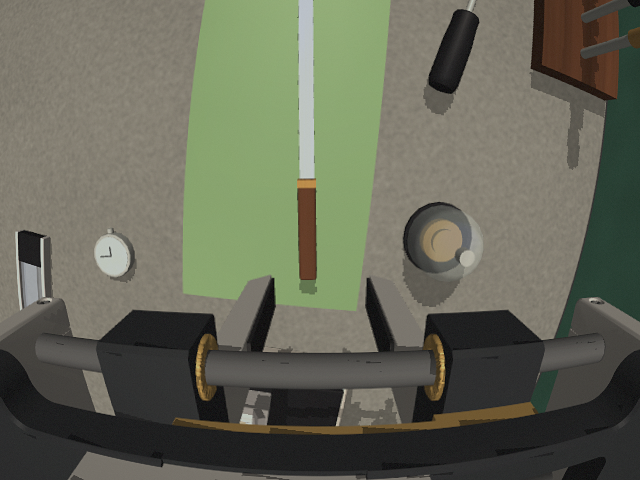

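```bash
python3 - <<'E'
from h import *
s=get_state()
P=toplane("wrist",[[307,180],[307,279],[306,2]],.026,s)
P[2]=toplane("wrist",[[306,2]],.005,s)
print(P.round(4)); d=P[0]-P[1]; print(np.linalg.norm(d),np.degrees(np.arctan2(d[1],d[0])));d=P[2]-P[0];print(np.degrees(np.arctan2(d[1],d[0])))
c=(P[0]+P[1])/2; plan(c[0],c[1],.05,98.2)
E
```

```text
[[ 0.663  -0.0116  0.026 ]
 [ 0.6745 -0.0897  0.026 ]
 [ 0.6383  0.139   0.005 ]]
0.07893547163386691 98.34901014503903
99.32556575108369
clock 4.17 pos [ 0.6788 -0.0605  0.1287] ori [ 1.7919e+02 -9.0000e-02  9.8670e+01] open 0.0474 F [-0.6 -1.  -0.3]
tool shift cm [ 1.11 -0.95  7.86] turn 0.008 deg 0.5
```

Request:
{"api": "apply_moves", "payload": {"moves": [[[1.1,-0.95,2.0],0,0],[[0,0,3.0],0,0],[[0,0,3.0],0,0],[[0,0,2.0],0,0],[[0,0,0],0,0],[[0,0,0],0,0]]}}

```text
clock: 4.67
tool_pos: [0.6714, -0.0447, 0.0338]
orientation: [178.5, 0.1, 99.1]
contact_force: [0.6, -0.5, 0.1]
opening: 0.0469
```

```bash
python3 - <<'E'
from h import *
plan(.6687,-.0506,.004,98.5)
snap("wrist","w3.png")
E
```

```text
clock 4.67 pos [ 0.6714 -0.0447  0.0338] ori [1.7854e+02 1.3000e-01 9.9100e+01] open 0.0469 F [ 0.6 -0.5  0.1]
tool shift cm [-0.53 -0.43  2.98] turn 0.011 deg 0.6
```

View pics/w3.png

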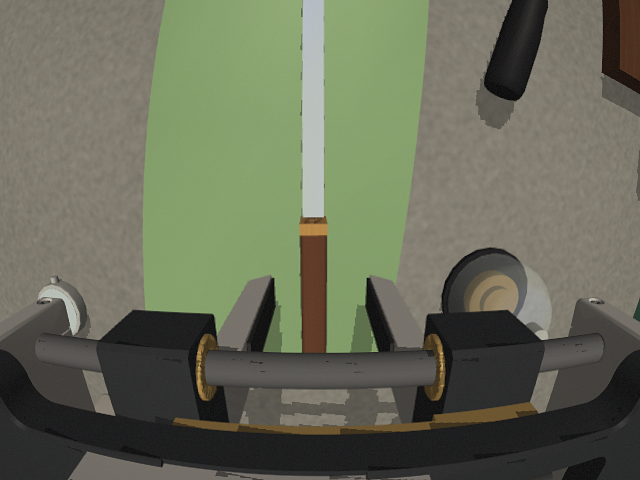

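Request:
{"api": "apply_moves", "payload": {"moves": [[[-0.5,-0.43,0.5],0,0],[[0,0,0.8],0,0],[[0,0,0.8],0,0],[[0,0,0.5],0,0],[[0,0,0],0,0],[[0,0,0],0,0]]}}

```text
clock: 5.22
tool_pos: [0.6726, -0.051, 0.0132]
orientation: [177.9, 0.4, 99.2]
contact_force: [-0.7, -0.3, 0.0]
opening: 0.0469
```

```bash
python3 - <<'E'
from h import *
plan(.6687,-.0506,.004,98.5)
E
```

```text
clock 5.22 pos [ 0.6726 -0.051   0.0132] ori [177.93   0.38  99.17] open 0.0469 F [-0.7 -0.3  0. ]
tool shift cm [ 0.1  -0.41  0.91] turn 0.012 deg 0.7
```

Request:
{"api": "apply_moves", "payload": {"moves": [[[0,0,0],0,0],[[0,0,0],0,0],[[0,0,0],0,0],[[0,0,0],0,0],[[0,0,0],0,0],[[0,0,0],0,0]]}}

```text
clock: 5.72
tool_pos: [0.6733, -0.0513, 0.014]
orientation: [177.9, 0.4, 99.2]
contact_force: [0.7, -0.2, -0.6]
opening: 0.047
```

```bash
python3 - <<'E'
from h import *
plan(.6687,-.0506,.004,98.5)
print(get_state()['joint_positions'])
E
```

```text
clock 5.72 pos [ 0.6733 -0.0513  0.014 ] ori [177.86   0.41  99.16] open 0.0470 F [ 0.7 -0.2 -0.6]
tool shift cm [ 0.15 -0.48  0.98] turn 0.012 deg 0.7
[-14.14793899  28.55015436  92.29105621   0.55565462  57.03549266
 -23.61049601]
```

Request:
{"api": "apply_moves", "payload": {"moves": [[[0.15,-0.48,0],0.012,0],[[0,0,0.5],0,0],[[0,0,0.4],0,0],[[0,0,0],0,0]]}}

```text
clock: 6.05
tool_pos: [0.6683, -0.0504, 0.0043]
orientation: [177.8, 0.4, 98.4]
contact_force: [-0.1, 0.3, 0.2]
opening: 0.0468
```

```bash
python3 - <<'E'
from h import *
plan(.6687,-.0506,.004,98.5)
snap("wrist","w4.png")
E
```

```text
clock 6.05 pos [ 0.6683 -0.0504  0.0043] ori [177.83   0.4   98.4 ] open 0.0468 F [-0.1  0.3  0.2]
tool shift cm [-0.02  0.04  0.04] turn -0.002 deg -0.1
```

View pics/w4.png

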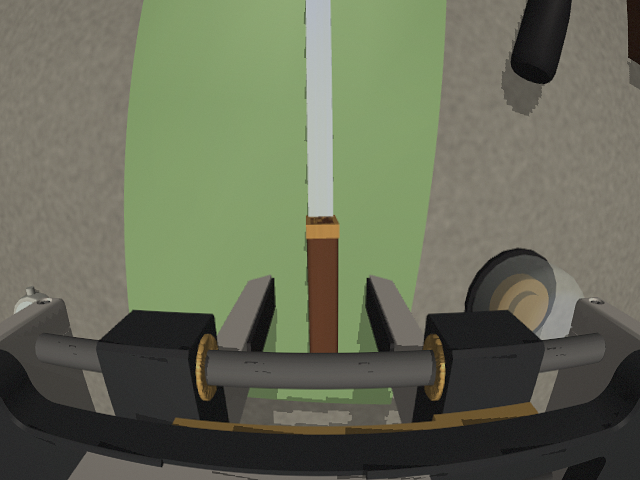

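Request:
{"api": "apply_moves", "payload": {"moves": [[[0,0,0],0,-1],[[0,0,0],0,-1],[[0,0,0],0,-1],[[0,0,0],0,-1],[[0,0,0],0,-1],[[0,0,0],0,-1]], "force": 35}}

```text
clock: 6.6
tool_pos: [0.6687, -0.0505, 0.0046]
orientation: [177.8, 0.4, 98.4]
contact_force: [0.2, 0.2, -1.4]
opening: 0.0134
```

Request:
{"api": "apply_moves", "payload": {"moves": [[[0,0,-0.3],0,-1],[[0,0,-0.3],0,-1],[[0,0,0],0,-1],[[0,0,0],0,-1]]}}

```text
clock: 6.93
tool_pos: [0.6679, -0.0505, 0.0107]
orientation: [177.9, 0.4, 98.4]
contact_force: [-0.2, 0.4, -1.2]
opening: 0.0139
```

```bash
python3 - <<'E'
from h import *
st()
snap("wrist","w5.png")
E
```

```text
clock 6.93 pos [ 0.6679 -0.0505  0.0107] ori [177.86   0.39  98.41] open 0.0139 F [-0.2  0.4 -1.2]
tool shift cm [0. 0. 0.] turn 0 deg 0.0
```

View pics/w5.png

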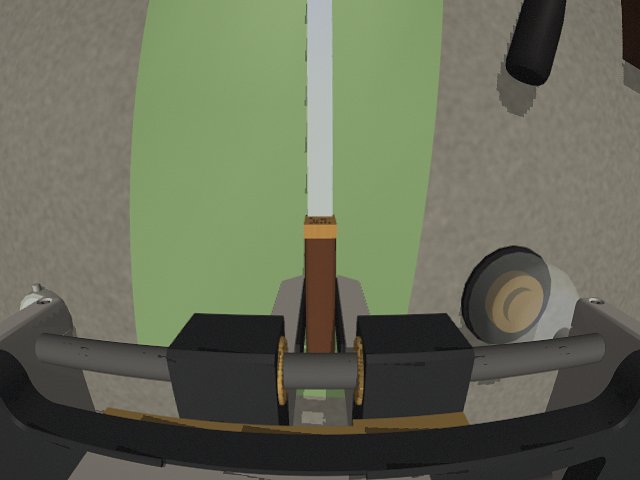

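```bash
python3 - <<'E'
from h import *
plan(.678,-.030,.008,105)
E
```

```text
clock 6.98 pos [ 0.668  -0.0505  0.0108] ori [177.85   0.4   98.41] open 0.0139 F [-0.2 -0.  -1.8]
tool shift cm [1.88 1.28 0.31] turn -0.115 deg -6.6
```

Request:
{"api": "apply_moves", "payload": {"moves": [[[0,0,0],-0.06,-1],[[0,0,0],-0.055,-1],[[0.8,0.6,0],0,-1],[[1.0,0.4,0],0,-1],[[0,0,0],0,-1]]}}

```text
clock: 7.4
tool_pos: [0.673, -0.0289, 0.0105]
orientation: [177.9, 0.6, 105.1]
contact_force: [-0.6, 0.8, -2.0]
opening: 0.0136
```

```bash
python3 - <<'E'
from h import *
plan(.644,.100,.0065,105)
s,_=snap("wrist","w6.png")
snap("side","s6.png",(100,240,420,480),2.4)
E
```

```text
clock 7.40 pos [ 0.673  -0.0289  0.0105] ori [177.94   0.61 105.06] open 0.0136 F [-0.6  0.8 -2. ]
tool shift cm [13.2   0.54  0.28] turn 0.001 deg 0.1
```

View pics/w6.png

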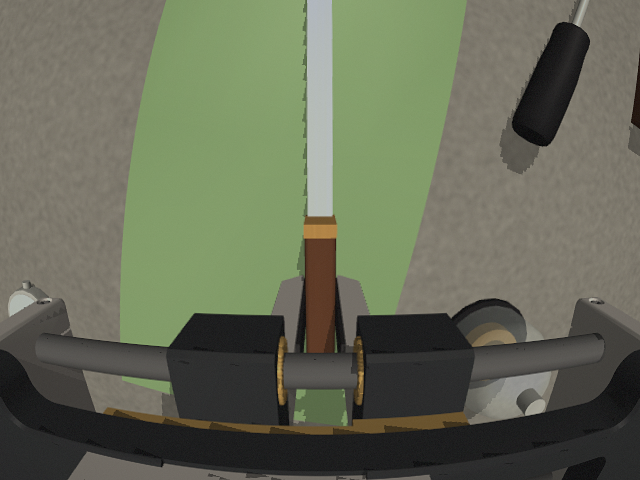

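View pics/s6.png

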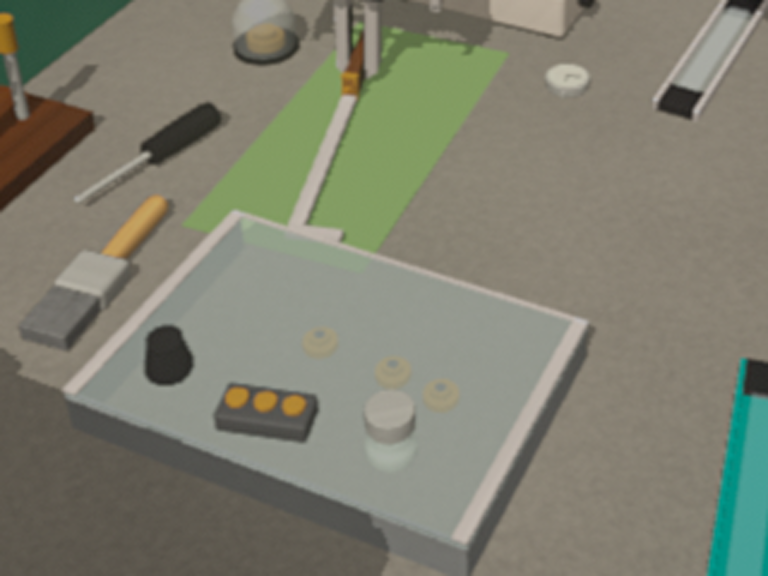

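Request:
{"api": "apply_moves", "payload": {"moves": [[[0.5,0.5,0.2],0,-1],[[1.5,0,0],0,-1],[[2.0,0,0],0,-1],[[2.0,0,0],0,-1],[[2.0,0,0],0,-1],[[2.0,0,0],0,-1],[[2.0,0,0],0,-1],[[1.0,0,0],0,-1],[[0,0,0],0,-1]]}}

```text
clock: 8.25
tool_pos: [0.6411, 0.1077, 0.0063]
orientation: [178.0, 0.6, 104.9]
contact_force: [0.1, 0.2, -0.2]
opening: 0.0141
```

```bash
python3 - <<'E'
from h import *
plan(.610,.091,.0065,105)
snap("side","s7.png",(100,240,420,480),2.4)
E
```

```text
clock 8.25 pos [0.6411 0.1077 0.0063] ori [178.     0.58 104.85] open 0.0141 F [ 0.1  0.2 -0.2]
tool shift cm [-0.82 -3.43 -0.13] turn -0.003 deg -0.1
```

View pics/s7.png

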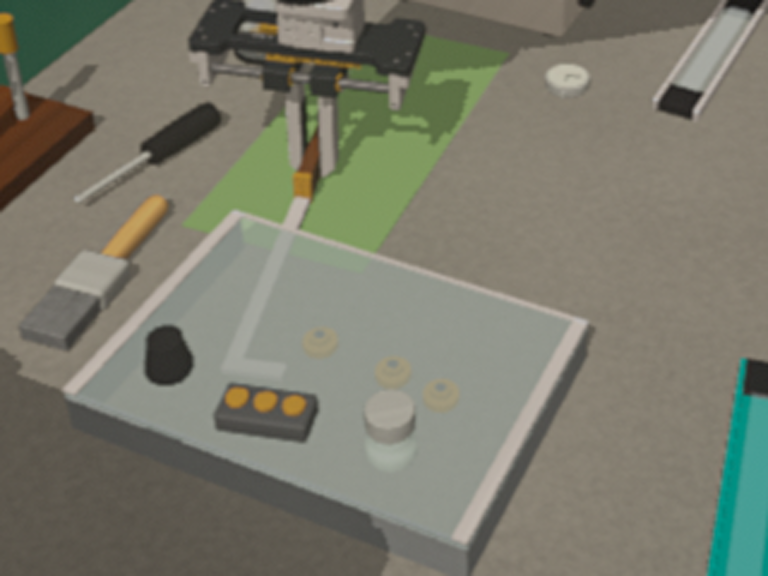

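Request:
{"api": "apply_moves", "payload": {"moves": [[[0,-1.1,0],0,-1],[[0,-1.2,0],0,-1],[[0,-1.1,0],0,-1],[[0,0,0],0,-1]]}}

```text
clock: 8.63
tool_pos: [0.6092, 0.0958, 0.0055]
orientation: [177.9, 0.7, 104.7]
contact_force: [0.8, 0.8, -2.0]
opening: 0.014
```

```bash
python3 - <<'E'
from h import *
plan(.610,.091,.0065,105)
snap("side","s8.png",(100,240,420,480),2.4)
E
```

```text
clock 8.63 pos [0.6092 0.0958 0.0055] ori [177.89   0.68 104.73] open 0.0140 F [ 0.8  0.8 -2. ]
tool shift cm [-0.49 -0.04 -0.09] turn -0.005 deg -0.3
```

View pics/s8.png

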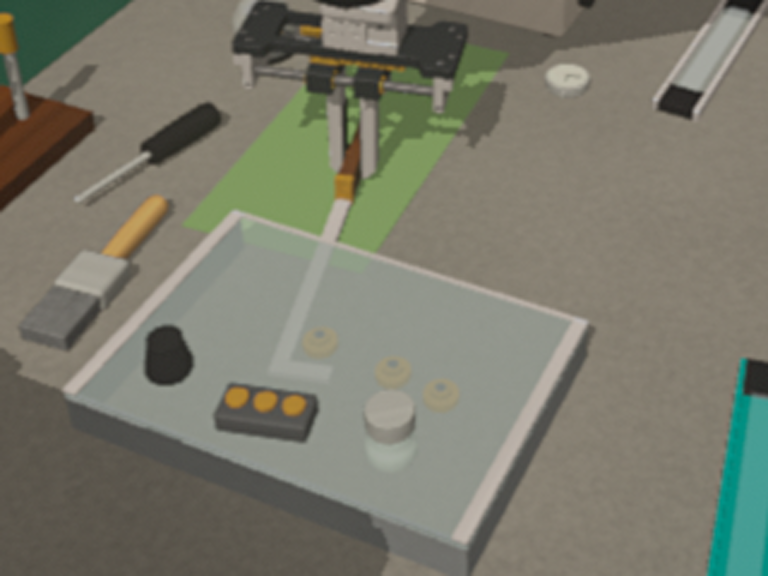

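Request:
{"api": "apply_moves", "payload": {"moves": [[[-0.8,0,0],0,-1],[[-1.3,0,0],0,-1],[[-1.5,0,0],0,-1],[[-1.5,0,0],0,-1],[[-1.5,0,0],0,-1],[[-1.5,0,0],0,-1],[[-1.5,0,0],0,-1],[[-1.5,0,0],0,-1],[[-1.5,0,0],0,-1],[[-1.3,0,0],0,-1],[[-0.8,0,0],0,-1],[[-0.5,0,0],0,-1]]}}

```text
clock: 9.68
tool_pos: [0.6598, -0.0721, 0.0105]
orientation: [177.4, 1.0, 104.4]
contact_force: [-0.1, 0.1, -0.8]
opening: 0.0136
```

```bash
python3 - <<'E'
from h import *
plan(.65,-.03,.03,90)
snap("side","s9.png",(100,240,420,480),2.4)
snap("top","t9.png",(120,120,360,310),3.3)
E
```

```text
clock 9.68 pos [ 0.6598 -0.0721  0.0105] ori [177.36   1.02 104.41] open 0.0136 F [-0.1  0.1 -0.8]
tool shift cm [ 4.28  0.19 -2.02] turn 0.251 deg 14.4
```

View pics/s9.png

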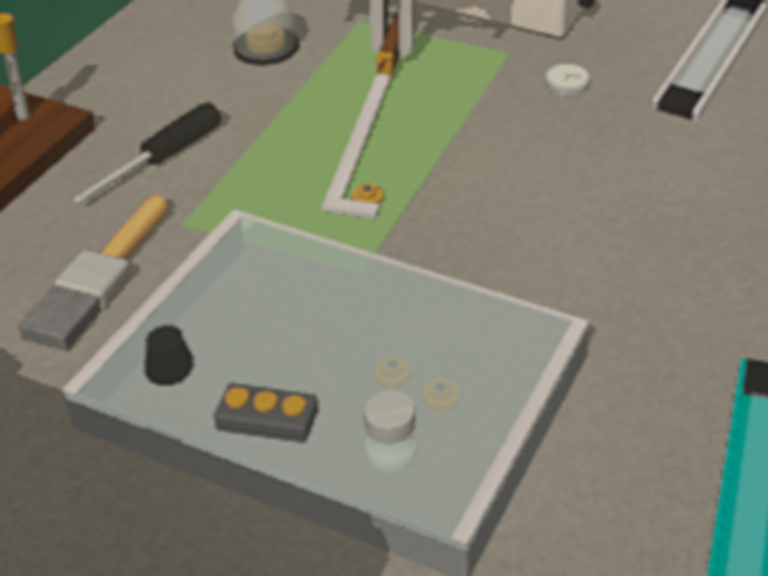

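View pics/t9.png

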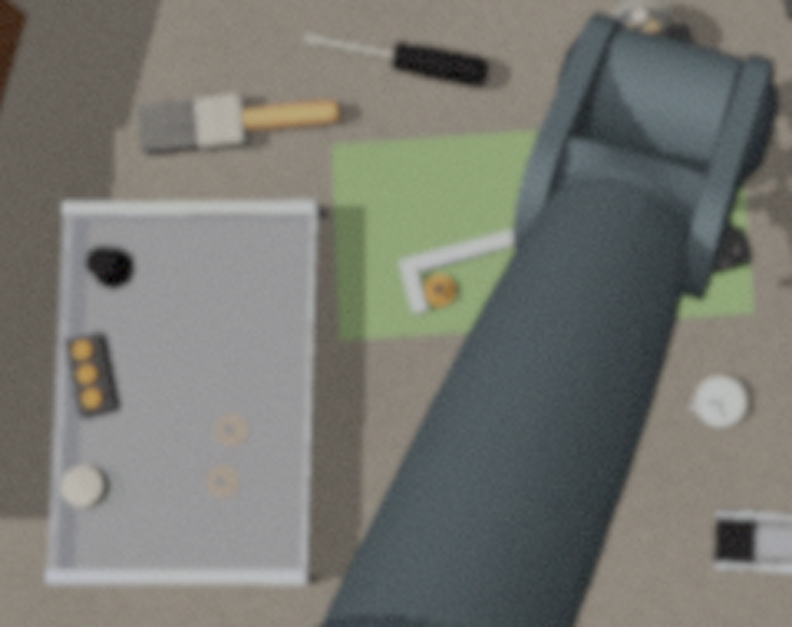

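```bash
python3 - <<'E'
from h import *
print(toplane("top",[253.6,207.9],.008))
plan(.66,-.062,.035,95)
E
```

```text
[[0.58386835 0.11675749 0.008     ]]
clock 9.78 pos [ 0.6597 -0.0715  0.0105] ori [177.36   1.02 104.41] open 0.0135 F [-0.4 -0.3 -1.5]
tool shift cm [ 0.87  0.38 -2.45] turn 0.164 deg 9.4
```

Request:
{"api": "apply_moves", "payload": {"moves": [[[0.8,0,0],0,-1],[[0.2,0,0],0,-1],[[0,0,-1.2],0,-1],[[0,0,-1.5],0,-1],[[0,0,0],0,-1],[[0,0,0],0.08,-1],[[0,0,0],0.08,-1],[[0,0,0],0,-1]]}}

```text
clock: 10.45
tool_pos: [0.6557, -0.056, 0.0429]
orientation: [177.1, 0.6, 95.2]
contact_force: [-0.4, 0.0, -1.4]
opening: 0.0135
```

```bash
python3 - <<'E'
from h import *
plan(.56,-.045,.035,95)
E
```

```text
clock 10.45 pos [ 0.6557 -0.056   0.0429] ori [177.09   0.58  95.22] open 0.0135 F [-0.4  0.  -1.4]
tool shift cm [ 1.98 -9.46  0.29] turn 0.004 deg 0.2
```

Request:
{"api": "apply_moves", "payload": {"moves": [[[0,-1.6,0],0,-1],[[0,-1.6,0],0,-1],[[0,-1.6,0],0,-1],[[0,-1.6,0],0,-1],[[0.3,-1.6,0],0,-1],[[0.5,-1.5,0],0,-1],[[0,0,0],0,-1],[[0,0,1.2],0,-1],[[0,0,1.0],0,-1],[[0,0,0],0,-1]]}}

```text
clock: 11.28
tool_pos: [0.5631, -0.0574, 0.0201]
orientation: [176.4, 0.9, 96.4]
contact_force: [-1.0, 0.5, -2.1]
opening: 0.0138
```

```bash
python3 - <<'E'
from h import *
plan(.56,-.045,.006,95)
snap("side","s10.png",(100,240,420,480),2.4)
E
```

```text
clock 11.28 pos [ 0.5631 -0.0574  0.0201] ori [176.41   0.93  96.39] open 0.0138 F [-1.   0.5 -2.1]
tool shift cm [ 1.29 -0.26  1.37] turn 0.024 deg 1.4
```

View pics/s10.png

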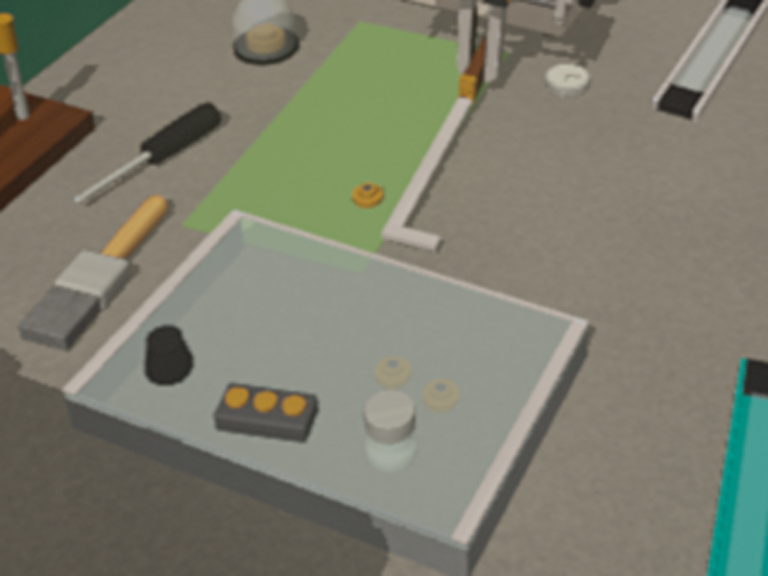

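Request:
{"api": "apply_moves", "payload": {"moves": [[[0.4,-0.3,0.4],0.024,-1],[[0.4,0,0.4],0,-1],[[0.4,0,0.3],0,-1],[[0,0,0],0,-1]]}}

```text
clock: 11.67
tool_pos: [0.5626, -0.046, 0.0081]
orientation: [176.3, 0.9, 95.1]
contact_force: [0.2, -0.1, -1.5]
opening: 0.0137
```

```bash
python3 - <<'E'
from h import *
plan(.5486,.0893,.008,95)
E
```

```text
clock 11.67 pos [ 0.5626 -0.046   0.0081] ori [176.32   0.86  95.06] open 0.0137 F [ 0.2 -0.1 -1.5]
tool shift cm [13.59 -0.18 -0.21] turn 0.001 deg 0.1
```

Request:
{"api": "apply_moves", "payload": {"moves": [[[1.0,-0.1,0],0,-1],[[1.5,0,0],0,-1],[[2.0,0,0],0,-1],[[2.0,0,-0.05],0,-1],[[2.0,0,-0.05],0,-1],[[2.0,0,-0.05],0,-1],[[2.0,0,0],0,-1],[[1.0,0,0],0,-1],[[0,0,0],0,-1]]}}

```text
clock: 12.42
tool_pos: [0.5508, 0.0976, 0.0094]
orientation: [176.1, 0.9, 95.2]
contact_force: [0.2, -0.0, -1.4]
opening: 0.0133
```

```bash
python3 - <<'E'
from h import *
plan(.5127,.0862,.007,95)
snap("side","s11.png",(100,240,420,480),2.4)
E
```

```text
clock 12.42 pos [0.5508 0.0976 0.0094] ori [176.08   0.9   95.16] open 0.0133 F [ 0.2 -0.  -1.4]
tool shift cm [-0.78 -3.91 -0.02] turn 0.003 deg 0.2
```

View pics/s11.png

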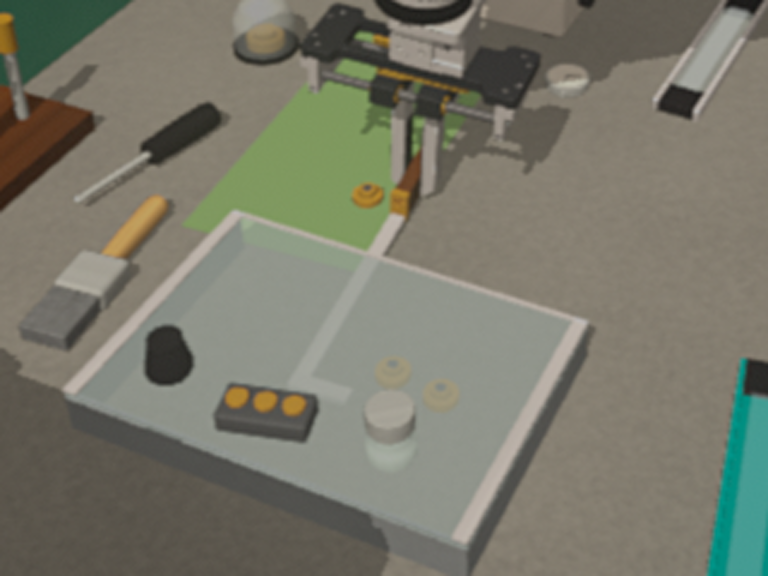

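Request:
{"api": "apply_moves", "payload": {"moves": [[[0,-1.3,0],0,-1],[[0,-1.4,0],0,-1],[[0,-1.1,0],0,-1],[[0,0,0],0,-1]]}}

```text
clock: 12.8
tool_pos: [0.5139, 0.0909, 0.0075]
orientation: [175.9, 1.0, 95.1]
contact_force: [-0.7, 0.3, -0.7]
opening: 0.014
```

```bash
python3 - <<'E'
from h import *
plan(.5245,-.04,.006,95)
snap("side","s12.png",(100,240,420,480),2.4)
E
```

```text
clock 12.80 pos [0.5139 0.0909 0.0075] ori [175.94   0.97  95.07] open 0.0140 F [-0.7  0.3 -0.7]
tool shift cm [-13.13  -0.12   0.36] turn 0.001 deg 0.1
```

View pics/s12.png

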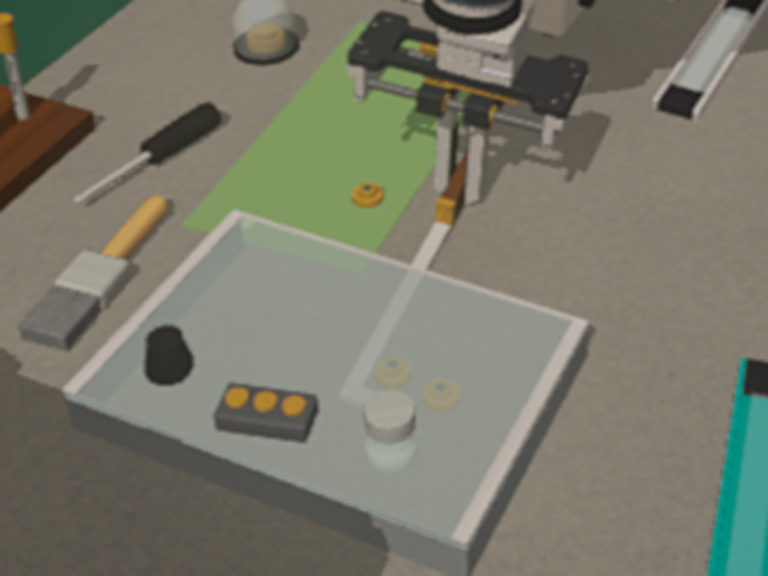

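Request:
{"api": "apply_moves", "payload": {"moves": [[[-0.7,0,0],0,-1],[[-1.0,0,0.05],0,-1],[[-1.2,0,0.05],0,-1],[[-1.4,0,0.05],0,-1],[[-1.4,0,0.05],0,-1],[[-1.4,0,0.05],0,-1],[[-1.4,0,0.05],0,-1],[[-1.4,0,0.05],0,-1],[[-1.2,0,0],0,-1],[[-0.8,0,0],0,-1],[[-0.4,0,0],0,-1],[[0,0,0],0,-1]]}}

```text
clock: 13.85
tool_pos: [0.5363, -0.0508, 0.0101]
orientation: [175.3, 1.2, 94.6]
contact_force: [0.0, -0.3, -0.1]
opening: 0.0134
```

```bash
python3 - <<'E'
from h import *
plan(.5245,-.03,.03,75)
snap("side","s13.png",(100,240,420,480),2.4)
E
```

```text
clock 13.85 pos [ 0.5363 -0.0508  0.0101] ori [175.27   1.24  94.64] open 0.0134 F [ 0.  -0.3 -0.1]
tool shift cm [ 2.13 -0.83 -2.12] turn 0.343 deg 19.6
```

View pics/s13.png

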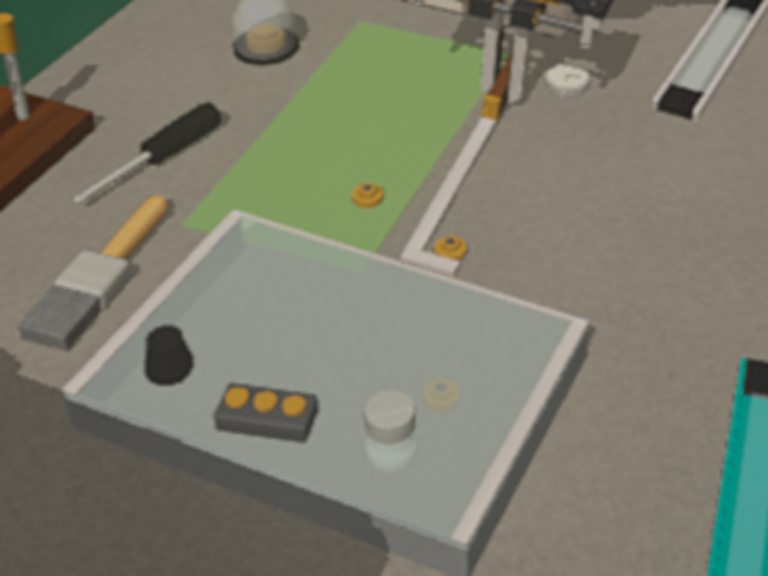

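```bash
python3 - <<'E'
from h import *
print(toplane("side",[[287.5,342],[100+367/2.4,240+192/2.4],[100+441/2.4,240+391/2.4]],.010).round(4))
print(get_state()['joint_positions'].round(2))
E
```

```text
[[0.4933 0.1549 0.01  ]
 [0.5835 0.1237 0.01  ]
 [0.4349 0.2929 0.01  ]]
[-17.79  12.06 114.91   0.9   48.19 -23.07]
```

Request:
{"api": "apply_moves", "payload": {"moves": [[[0.8,0,0],0,-1],[[0,0,0],0,-1],[[0,0,-0.8],0,-1],[[0,0,-0.8],0,-1],[[0,0,-0.8],0,-1],[[0,0,0],0,-1]]}}

```text
clock: 14.4
tool_pos: [0.5327, -0.0386, 0.0357]
orientation: [175.4, 1.2, 94.9]
contact_force: [-0.3, -0.4, -1.2]
opening: 0.0138
```

```bash
python3 - <<'E'
from h import *
st()
print(get_state()['joint_positions'].round(2))
E
```

```text
clock 14.40 pos [ 0.5327 -0.0386  0.0357] ori [175.35   1.19  94.88] open 0.0138 F [-0.3 -0.4 -1.2]
tool shift cm [0. 0. 0.] turn 0 deg 0.0
[-16.64   8.8  115.29   0.77  51.15 -22.03]
```

Request:
{"api": "apply_moves", "payload": {"moves": [[[-0.3,0,0],0.1,-1],[[0,0,0],0.1,-1],[[0,0,0],0.1,-1],[[0,0,0],0.045,-1],[[0,0,0],0,-1]]}}

```text
clock: 14.82
tool_pos: [0.5345, -0.0414, 0.0394]
orientation: [174.9, -0.5, 74.3]
contact_force: [1.2, 0.1, -1.3]
opening: 0.0139
```

```bash
python3 - <<'E'
from h import *
plan(.404,-.042,.03,75)
E
```

```text
clock 14.82 pos [ 0.5345 -0.0414  0.0394] ori [174.89  -0.52  74.32] open 0.0139 F [ 1.2  0.1 -1.3]
tool shift cm [ -3.6  -12.58  -0.21] turn -0.012 deg -0.7
```

Request:
{"api": "apply_moves", "payload": {"moves": [[[-0.9,0,0],0,-1],[[-0.9,-0.8,-0.05],0,-1],[[-0.9,-1.5,-0.05],0,-1],[[-0.5,-1.6,-0.05],0,-1],[[0,-1.6,-0.05],0,-1],[[0,-1.6,-0.05],0,-1],[[0,-1.6,-0.05],0,-1],[[0,-1.6,0],0,-1],[[0,-1.0,0],0,-1],[[0,0,0],0,-1],[[0,0,0],0,-1]]}}

```text
clock: 15.73
tool_pos: [0.4062, -0.0471, 0.031]
orientation: [174.9, -0.4, 74.8]
contact_force: [0.2, 0.1, -0.9]
opening: 0.0135
```

```bash
python3 - <<'E'
from h import *
plan(.404,-.042,.008,75)
snap("side","s14.png",(100,240,420,480),2.4)
E
```

```text
clock 15.73 pos [ 0.4062 -0.0471  0.031 ] ori [174.87  -0.37  74.8 ] open 0.0135 F [ 0.2  0.1 -0.9]
tool shift cm [ 0.42 -0.55  2.26] turn -0.004 deg -0.2
```

View pics/s14.png

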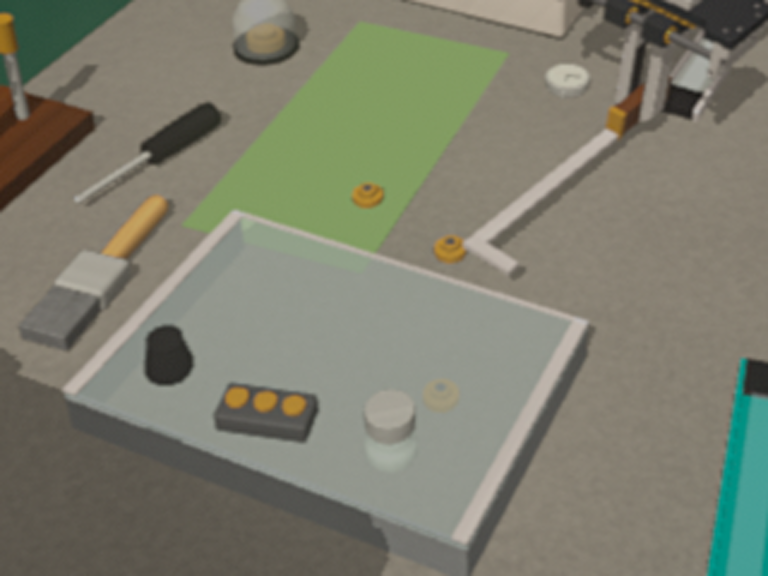

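Request:
{"api": "apply_moves", "payload": {"moves": [[[0.4,-0.5,0.5],0,-1],[[0,0,0.7],0,-1],[[0,0,0.7],0,-1],[[0,0,0.4],0,-1],[[0,0,0],0,-1]]}}

```text
clock: 16.2
tool_pos: [0.4065, -0.043, 0.0059]
orientation: [174.8, -0.4, 74.8]
contact_force: [-0.1, 0.8, -1.7]
opening: 0.0138
```

```bash
python3 - <<'E'
from h import *
plan(.4368,.081,.006,75)
E
```

```text
clock 16.20 pos [ 0.4065 -0.043   0.0059] ori [174.78  -0.35  74.83] open 0.0138 F [-0.1  0.8 -1.7]
tool shift cm [12.76 -0.33  0.04] turn -0.003 deg -0.2
```

Request:
{"api": "apply_moves", "payload": {"moves": [[[1.0,-0.2,0],0,-1],[[1.5,-0.1,0],0,-1],[[2.0,0,0],0,-1],[[2.0,0,0],0,-1],[[2.0,0,0],0,-1],[[2.0,0,0],0,-1],[[1.5,0,0],0,-1],[[0.8,0,0],0,-1],[[0,0,0],0,-1]]}}

```text
clock: 16.95
tool_pos: [0.4415, 0.0853, 0.0053]
orientation: [174.8, -0.3, 74.8]
contact_force: [-0.7, 1.0, 0.1]
opening: 0.0136
```

```bash
python3 - <<'E'
from h import *
plan(.402,.0904,.005,75)
snap("side","s15.png",(100,240,420,480),2.4)
E
```

```text
clock 16.95 pos [0.4415 0.0853 0.0053] ori [174.79  -0.26  74.77] open 0.0136 F [-0.7  1.   0.1]
tool shift cm [-0.54 -3.93 -0.33] turn -0.004 deg -0.2
```

View pics/s15.png

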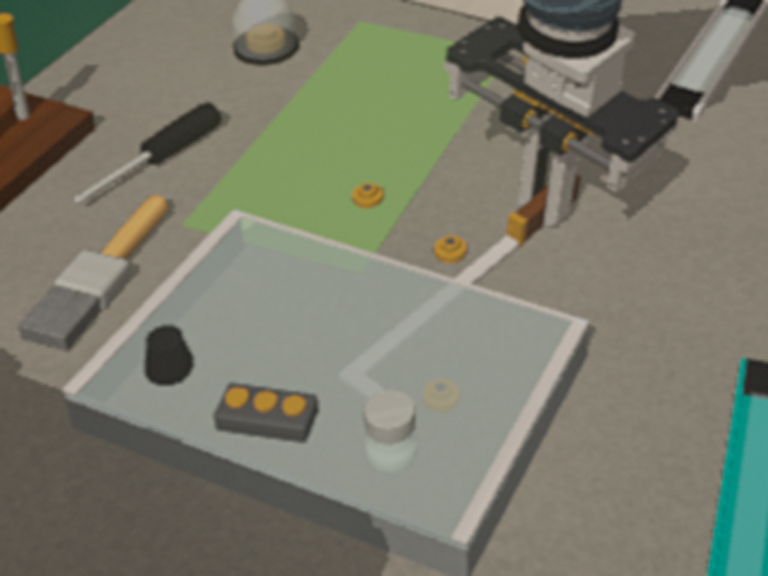

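Request:
{"api": "apply_moves", "payload": {"moves": [[[0,-1.2,-0.1],0,-1],[[0,-1.4,-0.1],0,-1],[[0,-1.2,-0.1],0,-1],[[0,0,0],0,-1]]}}

```text
clock: 17.33
tool_pos: [0.405, 0.0925, 0.0052]
orientation: [174.7, -0.2, 74.6]
contact_force: [0.2, 0.7, 1.0]
opening: 0.0137
```

```bash
python3 - <<'E'
from h import *
plan(.402,.0904,.005,75)
snap("side","s16.png",(100,240,420,480),2.4)
E
```

```text
clock 17.33 pos [0.405  0.0925 0.0052] ori [174.68  -0.23  74.62] open 0.0137 F [0.2 0.7 1. ]
tool shift cm [-0.28 -0.23  0.  ] turn -0.007 deg -0.4
```

View pics/s16.png

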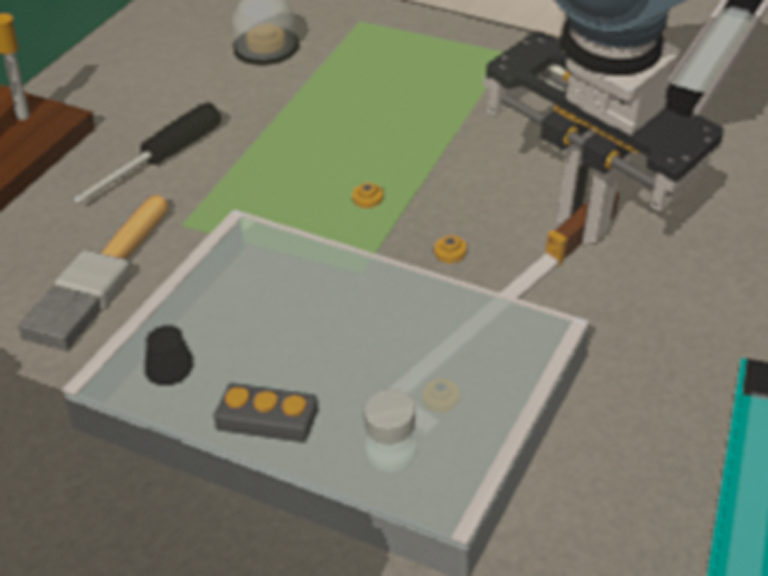

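Request:
{"api": "apply_moves", "payload": {"moves": [[[-0.7,0,0],0,-1],[[-1.0,0,0],0,-1],[[-1.2,0,0],0,-1],[[-1.4,0,0],0,-1],[[-1.4,0,0],0,-1],[[-1.4,0,0],0,-1],[[-1.4,0,0],0,-1],[[-1.2,0,0],0,-1],[[-1.0,0,0],0,-1],[[-0.6,0,0],0,-1],[[-0.3,0,0],0,-1],[[0,0,0],0,-1]]}}

```text
clock: 18.38
tool_pos: [0.3752, -0.0339, 0.0054]
orientation: [174.4, -0.3, 74.0]
contact_force: [0.5, 0.1, 0.6]
opening: 0.0139
```

```bash
python3 - <<'E'
from h import *
plan(.37,-.028,.005,75)
snap("side","s17.png",(100,240,420,480),2.4)
E
```

```text
clock 18.38 pos [ 0.3752 -0.0339  0.0054] ori [174.44  -0.26  74.04] open 0.0139 F [0.5 0.1 0.6]
tool shift cm [ 0.43 -0.66 -0.03] turn -0.017 deg -1.0
```

View pics/s17.png

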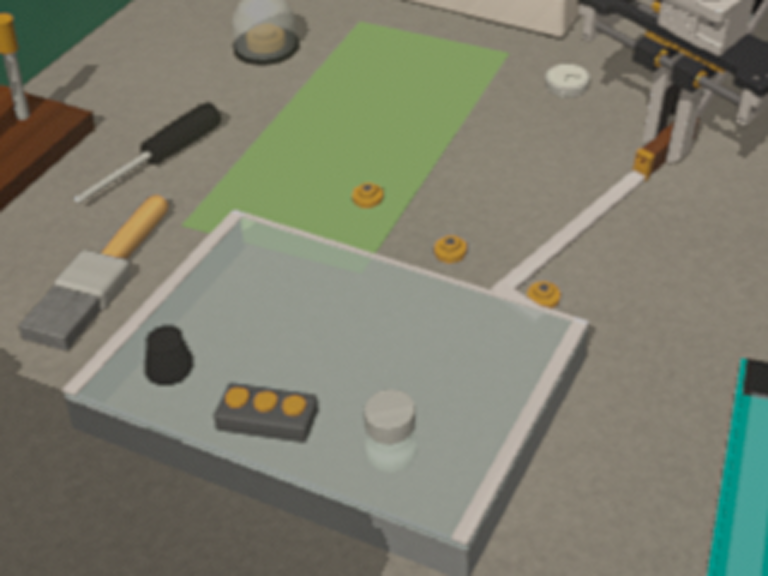

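Request:
{"api": "apply_moves", "payload": {"moves": [[[0.4,0,0],0,-1],[[0,0,-0.5],0,-1],[[0,0,-1.0],0,-1],[[0,0,-1.0],0,-1],[[-0.5,0,-1.0],0,-1],[[-1.0,0,-1.0],0,-1],[[0,0,0],0,-1]]}}

```text
clock: 19.02
tool_pos: [0.3668, -0.0395, 0.0516]
orientation: [174.7, -0.3, 74.5]
contact_force: [1.7, 0.1, -0.9]
opening: 0.014
```

```bash
python3 - <<'E'
from h import *
print(toplane("side",[[326.2,361.2]],.010).round(4))
plan(.66,-.05,.06,98)
E
```

```text
[[0.407  0.1737 0.01  ]]
clock 19.02 pos [ 0.3668 -0.0395  0.0516] ori [174.72  -0.27  74.51] open 0.0140 F [ 1.7  0.1 -0.9]
tool shift cm [ 6.82 28.49  1.83] turn -0.41 deg -23.5
```

Request:
{"api": "apply_moves", "payload": {"moves": [[[0.5,1.5,0.05],0,-1],[[0.5,2.4,0.12],0,-1],[[0.5,2.5,0.15],0,-1],[[0.6,2.5,0.15],0,-1],[[0.6,2.5,0.15],0,-1],[[0.6,2.5,0.15],0,-1],[[0.6,2.5,0.15],0,-1],[[0.6,2.5,0.15],0,-1],[[0.6,2.5,0.15],0,-1],[[0.6,2.4,0.15],0,-1],[[0.5,1.5,0.1],0,-1],[[0,0,0],0,-1]]}}

```text
clock: 20.02
tool_pos: [0.6373, -0.0341, 0.0508]
orientation: [175.2, -0.4, 74.9]
contact_force: [-0.7, 0.4, -0.5]
opening: 0.0138
```

Request:
{"api": "apply_moves", "payload": {"moves": [[[0,0,0],-0.1,-1],[[0,0,0],-0.1,-1],[[0,0,0],-0.1,-1],[[0,0,0],-0.1,-1],[[0,0,0],0,-1]]}}

```text
clock: 20.43
tool_pos: [0.6331, -0.0286, 0.0454]
orientation: [175.9, 1.4, 99.1]
contact_force: [0.3, -0.6, -1.7]
opening: 0.0139
```

```bash
python3 - <<'E'
from h import *
plan(.672,-.05,.02,98)
E
```

```text
clock 20.43 pos [ 0.6331 -0.0286  0.0454] ori [175.93   1.39  99.08] open 0.0139 F [ 0.3 -0.6 -1.7]
tool shift cm [-2.66  3.31  2.85] turn 0.019 deg 1.1
```

Request:
{"api": "apply_moves", "payload": {"moves": [[[-0.9,1.1,0.4],0.019,-1],[[-0.9,1.1,0.6],0,-1],[[-0.9,1.1,0.6],0,-1],[[0,0,0.6],0,-1],[[0,0,0.5],0,-1],[[0,0,0],0,-1]]}}

```text
clock: 20.93
tool_pos: [0.6667, -0.0467, 0.0165]
orientation: [176.3, 1.1, 97.3]
contact_force: [-0.2, 0.1, -1.5]
opening: 0.0137
```

```bash
python3 - <<'E'
from h import *
plan(.672,-.05,.006,98)
snap("side","s18.png",(100,200,420,440),2.4)
E
```

```text
clock 20.93 pos [ 0.6667 -0.0467  0.0165] ori [176.31   1.06  97.35] open 0.0137 F [-0.2  0.1 -1.5]
tool shift cm [-0.38  0.41  1.08] turn -0.011 deg -0.7
```

View pics/s18.png

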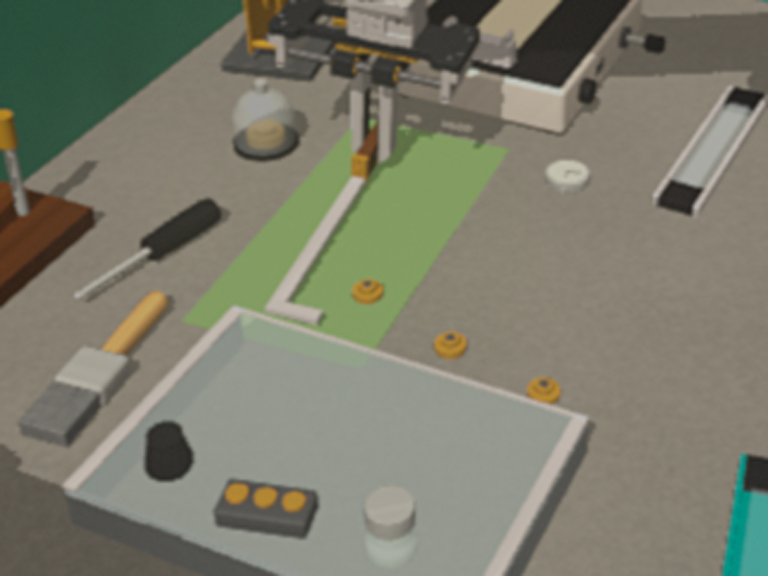

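Request:
{"api": "apply_moves", "payload": {"moves": [[[-0.3,0.2,0.4],0,-1],[[0,0,0.3],0,-1],[[0,0,0.25],0,-1],[[0,0,0.1],0,-1],[[0,0,0],0,-1]]}}

```text
clock: 21.4
tool_pos: [0.6688, -0.0483, 0.0064]
orientation: [176.3, 1.0, 97.3]
contact_force: [-0.0, -0.4, 1.4]
opening: 0.0136
```

```bash
python3 - <<'E'
from h import *
plan(.672,-.05,.005,98)
E
```

```text
clock 21.40 pos [ 0.6688 -0.0483  0.0064] ori [176.29   1.02  97.32] open 0.0136 F [-0.  -0.4  1.4]
tool shift cm [-0.2   0.29  0.16] turn -0.012 deg -0.7
```

Toe is touching; open gently and rise.

Request:
{"api": "apply_moves", "payload": {"moves": [[[0,0,0.1],0,-1],[[0,0,0],0,-0.6],[[0,0,0],0,-0.3],[[0,0,0],0,0],[[0,0,0],0,0],[[0,0,-1.5],0,0],[[0,0,-3],0,0],[[0,0,-3],0,0],[[0,0,-3],0,0],[[0,0,0],0,0]]}}

```text
clock: 22.23
tool_pos: [0.6609, -0.047, 0.117]
orientation: [176.4, 1.0, 97.3]
contact_force: [0.6, 0.0, 0.7]
opening: 0.0469
```

```bash
python3 - <<'E'
from h import *
print(get_state()['joint_positions'].round(2))
plan(.53,-.0,.25,90)
snap("wrist","w18.png")
E
```

```text
[-14.02  18.38  93.74   0.43  64.15 -21.55]
clock 22.23 pos [ 0.6609 -0.047   0.117 ] ori [176.38   1.    97.33] open 0.0469 F [0.6 0.  0.7]
tool shift cm [  6.1  -11.51 -14.16] turn 0.128 deg 7.3
```

View pics/w18.png

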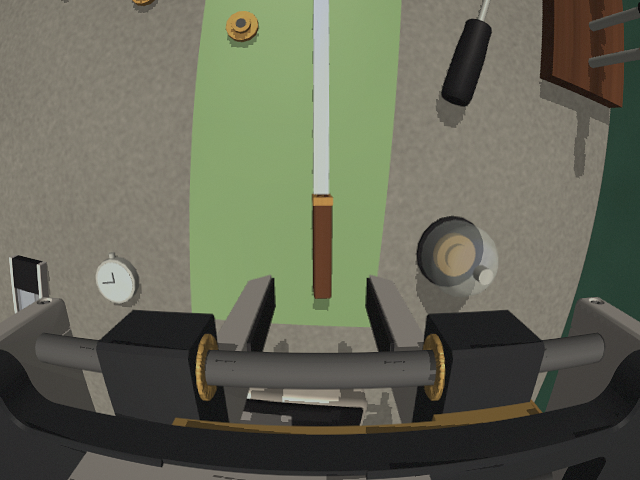

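```bash
python3 - <<'E'
from h import *
plan(.60,-.36,.26,90)
E
```

```text
clock 22.28 pos [ 0.6598 -0.0467  0.1145] ori [176.54   0.95  97.34] open 0.0470 F [0.6 0.4 0.2]
tool shift cm [-30.54  -9.07 -14.62] turn 0.128 deg 7.3
```

Request:
{"api": "apply_moves", "payload": {"moves": [[[0,0,-3],0.065,0],[[0,0,-3],0.063,0],[[-2,-0.5,-3],0,0],[[-3,-1,-2],0,0],[[-3,-1,-1.5],0,0],[[-3,-1,-1],0,0],[[-3,-1,-0.6],0,0],[[-3,-1,0],0,0],[[-3,-1,0],0,0],[[-3,-0.5,0],0,0],[[-3,0,0],0,0],[[-2,0,0],0,0]]}}

```text
clock: 23.28
tool_pos: [0.5717, -0.3305, 0.2544]
orientation: [177.1, 0.3, 90.2]
contact_force: [1.0, 0.4, 0.0]
opening: 0.0472
```

Request:
{"api": "apply_moves", "payload": {"moves": [[[0,0,0],0,0],[[0,0,0],0,0]]}}

```text
clock: 23.45
tool_pos: [0.5699, -0.3341, 0.2524]
orientation: [177.3, 0.2, 89.8]
contact_force: [-0.1, 0.3, -0.7]
opening: 0.0466
```

```bash
python3 - <<'E'
from h import *
plan(.60,-.36,.26,90)
snap("wrist","w19.png")
E
```

```text
clock 23.45 pos [ 0.5699 -0.3341  0.2524] ori [177.29   0.2   89.85] open 0.0466 F [-0.1  0.3 -0.7]
tool shift cm [-2.58  3.05 -0.61] turn -0.003 deg -0.2
```

View pics/w19.png

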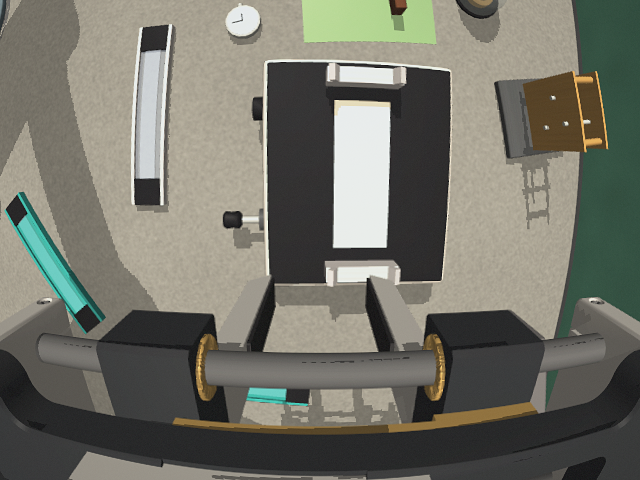

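```bash
python3 - <<'E'
from h import *
s=get_state()
W=toplane("wrist",[[335,101],[391,102],[387,248],[333,247]],.06,s);print("win",W[:,:2].round(4),W.mean(0)[:2].round(4))
def ang(a,b): d=b-a; return np.degrees(np.arctan2(d[1],d[0])).round(2),np.linalg.norm(d).round(4)
print(ang(W[3],W[0]),ang(W[2],W[1]),ang(W[0],W[1]),ang(W[3],W[2]))
B=toplane("wrist",[[266,62],[451,72],[442,283],[268,282]],.06,s);print("base",B[:,:2].round(4),B.mean(0)[:2].round(4))
print(ang(B[3],B[0]),ang(B[2],B[1]),ang(B[0],B[1]),ang(B[3],B[2]))
for z in (.094,):
  Rr=toplane("wrist",[[327,63],[406,68],[400,265],[326,262]],z,s);print("rests",Rr[:,:2].round(4),Rr.mean(0)[:2].round(4))
  print(ang(Rr[3],Rr[0]),ang(Rr[2],Rr[1]))
M=toplane("wrist",[[139,26],[173,25],[165,205],[133,205]],.012,s);print("mag",M[:,:2].round(4),M.mean(0)[:2].round(4));print(ang(M[3],M[0]),ang(M[2],M[1]),ang(M[0],M[1]))
print("knob",toplane("wrist",[[232,219]],.036,s).round(4))
c=masks_of("wrist","magnifier_c")
for m in c[:3]:
    ys,xs=np.nonzero(m['pixels']);P=toplane("wrist",np.c_[xs,ys],.012,s)[:,:2]*1000
    print(m['confidence'],cv2.minAreaRect(P.astype(np.float32)))
for m in masks_of("wrist","rod_knob")[:3]:
    print(m['confidence'],m['centre'],toplane("wrist",[m['centre']],.036,s))
E
```

```text
win [[ 0.5942 -0.2096]
 [ 0.6511 -0.2085]
 [ 0.6501 -0.3605]
 [ 0.5927 -0.3587]] [ 0.622  -0.2843]
(np.float64(89.44), np.float64(0.1491)) (np.float64(89.62), np.float64(0.152)) (np.float64(1.05), np.float64(0.0569)) (np.float64(-1.8), np.float64(0.0574))
base [[ 0.5256 -0.1683]
 [ 0.7174 -0.1704]
 [ 0.7165 -0.402 ]
 [ 0.5239 -0.3962]] [ 0.6209 -0.2842]
(np.float64(89.6), np.float64(0.2279)) (np.float64(89.76), np.float64(0.2316)) (np.float64(-0.62), np.float64(0.1919)) (np.float64(-1.71), np.float64(0.1926))
rests [[ 0.5841 -0.1786]
 [ 0.6577 -0.1797]
 [ 0.656  -0.3691]
 [ 0.5834 -0.3648]] [ 0.6203 -0.2731]
(np.float64(89.79), np.float64(0.1862)) (np.float64(89.48), np.float64(0.1895))
mag [[ 0.3628 -0.0931]
 [ 0.4082 -0.0991]
 [ 0.3977 -0.3171]
 [ 0.3544 -0.3154]] [ 0.3808 -0.2062]
(np.float64(87.84), np.float64(0.2225)) (np.float64(87.23), np.float64(0.2183)) (np.float64(-7.51), np.float64(0.0458))
knob [[ 0.4843 -0.3319  0.036 ]]
0.94 ((523.0781860351562, -582.3082275390625), (27.500913619995117, 85.88373565673828), 85.65984344482422)
0.78 ((381.28253173828125, -205.53765869140625), (221.83071899414062, 50.31477355957031), 87.04236602783203)
0.65 ((205.91769409179688, -388.5211181640625), (55.063743591308594, 220.16749572753906), 33.02256393432617)
0.79 [237.2, 218.2] [[ 0.49017806 -0.33117481  0.036     ]]
```

```bash
python3 - <<'E'
from h import *
plan(.584,.09,.15,90)
E
```

```text
clock 23.60 pos [ 0.5704 -0.3326  0.2528] ori [177.26   0.23  89.99] open 0.0467 F [ 0.1  0.1 -0.3]
tool shift cm [42.3   0.86 10.17] turn -0.0 deg -0.0
```

Request:
{"api": "apply_moves", "payload": {"moves": [[[2.5,0,0],0,0],[[3.6,0.1,0],0,0],[[3.6,0.1,0],0,0],[[3.6,0.1,0],0,0],[[3.6,0.1,0.5],0,0],[[3.6,0.1,1.0],0,0],[[3.6,0.1,1.5],0,0],[[3.6,0.1,1.6],0,0],[[3.6,0.1,1.6],0,0],[[3.6,0.1,1.6],0,0],[[3.6,0,1.4],0,0],[[2.5,0,1],0,0]]}}

```text
clock: 24.6
tool_pos: [0.5815, 0.1048, 0.1514]
orientation: [176.6, 0.4, 90.6]
contact_force: [0.0, -0.4, 0.0]
opening: 0.0467
```

Request:
{"api": "apply_moves", "payload": {"moves": [[[0,0,0],0,0],[[0,0,0],0,0]]}}

```text
clock: 24.77
tool_pos: [0.5777, 0.1122, 0.1485]
orientation: [176.9, 0.3, 91.3]
contact_force: [0.6, 0.5, -0.1]
opening: 0.0468
```

```bash
python3 - <<'E'
from h import *
plan(.584,.117,.06,90)
snap("wrist","w20.png")
E
```

```text
clock 24.77 pos [0.5777 0.1122 0.1485] ori [176.88   0.29  91.27] open 0.0468 F [ 0.6  0.5 -0.1]
tool shift cm [0.51 0.16 8.87] turn 0.022 deg 1.3
```

View pics/w20.png

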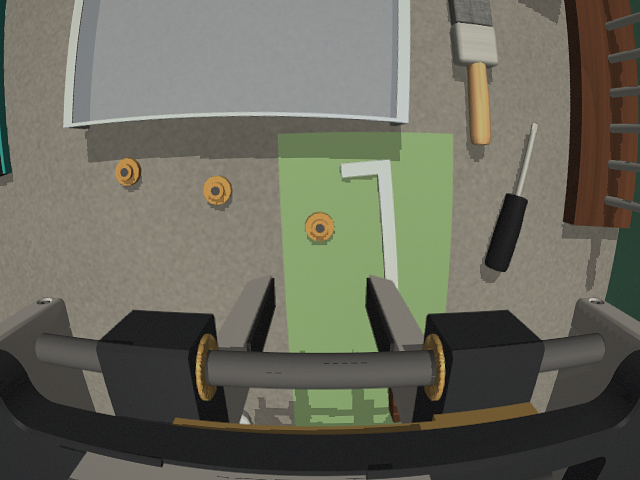

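```bash
cat >> h.py <<'E'
def collars(st,f=None,z=.007):
    im=snapshot("wrist"); hsv=cv2.cvtColor(im,cv2.COLOR_RGB2HSV)
    m=((hsv[:,:,0]>8)&(hsv[:,:,0]<26)&(hsv[:,:,1]>150)&(hsv[:,:,2]>90)).astype(np.uint8)
    m=cv2.morphologyEx(m,cv2.MORPH_CLOSE,np.ones((5,5)))
    n,l,s,c=cv2.connectedComponentsWithStats(m)
    out=[]
    for i in range(1,n):
        x,y,w,h,a=s[i]
        if a<200 or h>2.5*w or w>1.7*h: continue
        ys,xs=np.nonzero(l==i)
        P=toplane("wrist",np.c_[xs,ys],z,st)[:,:2].astype(np.float32)
        (cx,cy),r=cv2.minEnclosingCircle(P*1000)
        out.append((cx/1000,cy/1000,2*r)); print("blob px",(x+w/2,y+h/2),"xy",round(cx/1000,4),round(cy/1000,4),"dia mm",round(2*r,1))
    if f: cv2.imwrite("pics/"+f,im[:,:,::-1])
    return out
E
python3 - <<'E'
from h import *
s=get_state()
print(toplane("wrist",[[319,228],[215,191],[125,172]],.012,s).round(4))
collars(s)
E
```

```text
[[0.5844 0.118  0.012 ]
 [0.4937 0.15   0.012 ]
 [0.4073 0.1692 0.012 ]]
blob px (np.float64(634.0), np.float64(109.0)) xy 0.9614 0.2751 dia mm 42.8
blob px (np.float64(634.0), np.float64(147.0)) xy 0.9608 0.2284 dia mm 41.0
blob px (np.float64(127.5), np.float64(171.5)) xy 0.407 0.1701 dia mm 25.9
blob px (np.float64(218.0), np.float64(190.0)) xy 0.4944 0.1507 dia mm 25.2
blob px (np.float64(320.0), np.float64(226.0)) xy 0.5851 0.119 dia mm 25.0
```

Request:
{"api": "apply_moves", "payload": {"moves": [[[0.6,0.1,1.5],0.02,0],[[0,0,2.5],0,0],[[0,0,3],0,0],[[0,0,2.5],0,0],[[0,0,1.5],0,0],[[0,0,0],0,0],[[0,0,0],0,0]]}}

```text
clock: 25.45
tool_pos: [0.5946, 0.1069, 0.0457]
orientation: [175.7, 0.3, 89.3]
contact_force: [-0.6, 0.4, 0.1]
opening: 0.0471
```

```bash
python3 - <<'E'
from h import *
plan(.5848,.1185,.004,90)
collars(get_state(),"w21.png")
E
```

```text
clock 25.45 pos [0.5946 0.1069 0.0457] ori [175.75   0.32  89.25] open 0.0471 F [-0.6  0.4  0.1]
tool shift cm [ 1.17 -1.3   4.07] turn -0.013 deg -0.7
blob px (np.float64(39.5), np.float64(185.5)) xy 0.4072 0.1702 dia mm 27.5
blob px (np.float64(151.5), np.float64(204.5)) xy 0.4942 0.1512 dia mm 26.1
blob px (np.float64(299.5), np.float64(250.5)) xy 0.5851 0.1188 dia mm 25.8
```

View pics/w21.png

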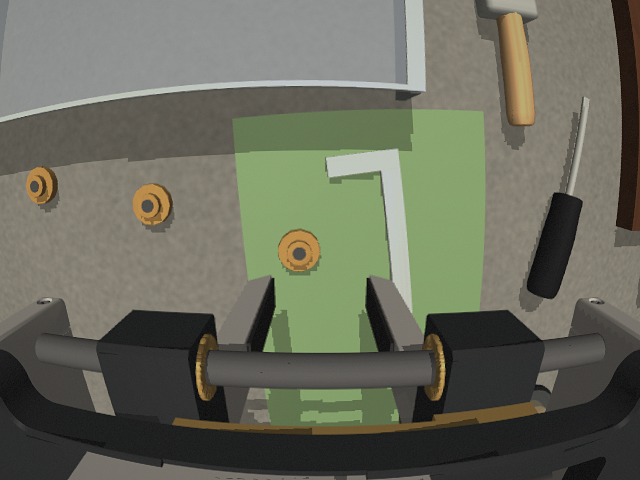

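Request:
{"api": "apply_moves", "payload": {"moves": [[[0.6,-0.7,0.5],-0.013,0],[[0.6,-0.6,0.8],0,0],[[0,0,0.8],0,0],[[0,0,0],0,0]]}}

```text
clock: 25.83
tool_pos: [0.5858, 0.1189, 0.0277]
orientation: [175.2, 0.4, 90.0]
contact_force: [0.2, -0.2, -0.2]
opening: 0.0469
```

```bash
python3 - <<'E'
from h import *
plan(.585,.1188,.004,90)
E
```

```text
clock 25.83 pos [0.5858 0.1189 0.0277] ori [175.2    0.38  89.97] open 0.0469 F [ 0.2 -0.2 -0.2]
tool shift cm [ 0.01 -0.28  2.35] turn -0.0 deg -0.0
```

Request:
{"api": "apply_moves", "payload": {"moves": [[[0,0,-4],0,0],[[0,0,-4],0,0],[[0,0,-4],0,0],[[0,0,0],0,0],[[0,0,0],0,0]]}}

```text
clock: 26.25
tool_pos: [0.5729, 0.1209, 0.1487]
orientation: [175.6, 0.4, 90.1]
contact_force: [-0.6, 0.2, -0.4]
opening: 0.0467
```

```bash
python3 - <<'E'
from h import *
plan(.585,.1188,.004,90)
E
```

```text
clock 26.25 pos [0.5729 0.1209 0.1487] ori [175.63   0.39  90.11] open 0.0467 F [-0.6  0.2 -0.4]
tool shift cm [-0.12  0.1  14.52] turn 0.002 deg 0.1
```

Request:
{"api": "apply_moves", "payload": {"moves": [[[0,0,4],0,0],[[0,0,4],0,0],[[0,0,1],0,0],[[0,0,0],0,0],[[0,0,0],0,0]]}}

```text
clock: 26.67
tool_pos: [0.5836, 0.1212, 0.0599]
orientation: [175.1, 0.4, 90.2]
contact_force: [0.2, 0.1, -0.5]
opening: 0.0469
```

```bash
python3 - <<'E'
from h import *
plan(.585,.1188,.004,90)
E
```

```text
clock 26.67 pos [0.5836 0.1212 0.0599] ori [175.13   0.39  90.18] open 0.0469 F [ 0.2  0.1 -0.5]
tool shift cm [-0.2  -0.34  5.58] turn 0.003 deg 0.2
```

Request:
{"api": "apply_moves", "payload": {"moves": [[[0,4,-0.1],0,0],[[0,4,0],0,0],[[0,0,0],0,0]]}}

```text
clock: 26.92
tool_pos: [0.6583, 0.122, 0.0639]
orientation: [175.8, 0.4, 90.2]
contact_force: [-0.1, 0.4, 1.3]
opening: 0.0467
```

Request:
{"api": "apply_moves", "payload": {"moves": [[[0,-1,0],0,0],[[0,-1,0],0,0],[[0,-1,0],0,0],[[0,-1,0],0,0],[[0,-1,0],0,0],[[0,-1,0],0,0],[[0,-1,0],0,0],[[0,-1,0],0,0],[[0,0,0],0,0]]}}

```text
clock: 27.67
tool_pos: [0.5659, 0.1229, 0.0652]
orientation: [175.5, 0.4, 90.4]
contact_force: [0.1, -0.8, 0.4]
opening: 0.0471
```

Request:
{"api": "apply_moves", "payload": {"moves": [[[0,1,0],0,0],[[0,1,0],0,0],[[0,1,0],0,0],[[0,1,0],0,0],[[0,1,0],0,0],[[0,1,0],0,0],[[0,1,0],0,0],[[0,1,0],0,0],[[0,0,0],0,0]]}}

```text
clock: 28.42
tool_pos: [0.6569, 0.1235, 0.0776]
orientation: [174.9, 0.4, 90.4]
contact_force: [0.4, 0.9, 1.0]
opening: 0.0471
```

Request:
{"api": "apply_moves", "payload": {"moves": [[[0,-4,-0.1],0,0],[[0,-4,0],0,0],[[0,0,0],0,0]]}}

```text
clock: 28.67
tool_pos: [0.5759, 0.1223, 0.0677]
orientation: [175.1, 0.4, 90.3]
contact_force: [-0.4, 0.2, -1.7]
opening: 0.047
```

Request:
{"api": "apply_moves", "payload": {"moves": [[[0,4,-0.3],0,0],[[0,4,0],0,0],[[0,-4,-0.3],0,0],[[0,-4,0],0,0],[[0,4,0],0,0],[[0,4,0],0,0],[[0,-4,0],0,0],[[0,-4,0],0,0],[[0,4,0],0,0],[[0,4,0],0,0],[[0,-4,0],0,0],[[0,-4,0],0,0]]}}

```text
clock: 29.67
tool_pos: [0.5225, 0.1204, 0.0112]
orientation: [-176.0, 0.5, 90.3]
contact_force: [-0.3, 0.1, -1.1]
opening: 0.0466
```

```bash
python3 - <<'E'
from h import *
plan(.585,.1188,.004,90)
E
```

```text
clock 29.67 pos [0.5225 0.1204 0.0112] ori [-176.      0.55   90.32] open 0.0466 F [-0.3  0.1 -1.1]
tool shift cm [-0.19  6.28  0.28] turn 0.006 deg 0.3
```

Request:
{"api": "apply_moves", "payload": {"moves": [[[0,0,-2],0,0],[[0,0,-3],0,0],[[0,0,-3],0,0],[[0,0,0],0,0],[[0,0,0],0,0]]}}

```text
clock: 30.08
tool_pos: [0.5175, 0.1215, 0.0874]
orientation: [-174.9, 0.6, 90.4]
contact_force: [-0.4, -0.1, -1.0]
opening: 0.0471
```

```bash
python3 - <<'E'
from h import *
plan(.585,.1188,.06,90)
collars(get_state(),"w22.png")
E
```

```text
clock 30.08 pos [0.5175 0.1215 0.0874] ori [-174.88    0.56   90.39] open 0.0471 F [-0.4 -0.1 -1. ]
tool shift cm [-0.29  6.97  2.13] turn 0.007 deg 0.4
blob px (np.float64(184.5), np.float64(185.0)) xy 0.4073 0.1701 dia mm 26.2
blob px (np.float64(298.5), np.float64(210.5)) xy 0.4948 0.1507 dia mm 25.7
blob px (np.float64(474.5), np.float64(259.0)) xy 0.6252 0.1186 dia mm 26.5
```

View pics/w22.png

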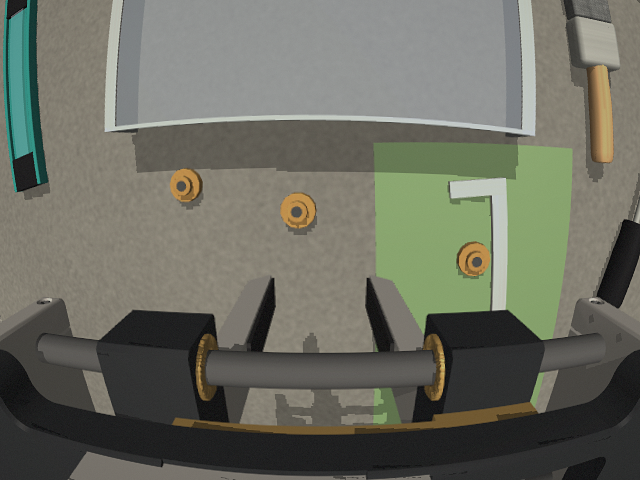

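```bash
python3 - <<'E'
from h import *
s=get_state()
P=toplane("wrist",[[506,179],[450,183],[453,199],[491,196],[493,260],[505,260],[494,300],[506,300]],.005,s)
print(P[:,:2].round(4)); print(s['orientation'],s['joint_positions'].round(1))
E
```

```text
[[0.648  0.1791]
 [0.604  0.1734]
 [0.607  0.162 ]
 [0.6366 0.1658]
 [0.6437 0.1172]
 [0.654  0.1174]
 [0.6497 0.0843]
 [0.6605 0.0842]]
[-174.96783713    0.5558918    90.38653543] [  1.2   9.7 107.7  -0.5  67.7   1.1]
```

Request:
{"api": "apply_moves", "payload": {"moves": [[[0,0.5,0],0.12,0],[[0,0,0],0.12,0],[[0,0,0],0.12,0],[[0,0,0],0.12,0],[[0,0,0],0.12,0],[[0,0,0],0.12,0],[[0,0,0],0.12,0],[[0,0,0],0.12,0],[[0,0,0],0.12,0],[[0,0,0],0.12,0],[[0,0,0],0.12,0],[[0,0,0],0.12,0]]}}

```text
clock: 31.13
tool_pos: [0.52, 0.1207, 0.0734]
orientation: [179.9, 6.1, 4.5]
contact_force: [0.2, 0.3, 0.0]
opening: 0.0473
```

```bash
python3 - <<'E'
from h import *
plan(.625,.1186,.08,0)
E
```

```text
clock 31.13 pos [0.52   0.1207 0.0734] ori [179.88   6.14   4.52] open 0.0473 F [0.2 0.3 0. ]
tool shift cm [10.32  1.04 -1.78] turn 0.079 deg 4.5
```

Request:
{"api": "apply_moves", "payload": {"moves": [[[0.8,0.1,-0.15],0.04,-0.2],[[0.8,0.1,-0.15],0.04,-0.2],[[0.8,0.1,-0.15],0,-0.2],[[0.8,0.1,-0.15],0,-0.2],[[0.8,0,-0.15],0,-0.2],[[0.8,0,-0.15],0,-0.2],[[0.8,0,-0.15],0,-0.2],[[0.8,0,-0.15],0,-0.2],[[0.8,0,-0.15],0,-0.2],[[0.8,0,-0.15],0,-0.2],[[0,0,0],0,-0.2]]}}

```text
clock: 32.05
tool_pos: [0.6057, 0.1166, 0.0722]
orientation: [179.4, 6.7, -0.4]
contact_force: [0.1, 0.1, -0.1]
opening: 0.0379
```

```bash
python3 - <<'E'
from h import *
plan(.625,.1186,.06,0)
E
```

```text
clock 32.05 pos [0.6057 0.1166 0.0722] ori [179.35   6.71  -0.36] open 0.0379 F [ 0.1  0.1 -0.1]
tool shift cm [ 2.06 -0.22  0.98] turn -0.006 deg -0.4
```

Request:
{"api": "apply_moves", "payload": {"moves": [[[0,0,-3],0,-0.2],[[0,0,0],0,-0.2],[[0,0,0],0,-0.2]]}}

```text
clock: 32.3
tool_pos: [0.6091, 0.117, 0.1017]
orientation: [179.4, 6.9, -0.3]
contact_force: [-0.4, -0.7, -1.6]
opening: 0.0376
```

```bash
python3 - <<'E'
from h import *
st();s=get_state();print(s['joint_positions'].round(3),s['joint_vel'].round(2))
E
```

```text
clock 32.30 pos [0.6091 0.117  0.1017] ori [179.35   6.87  -0.34] open 0.0376 F [-0.4 -0.7 -1.6]
tool shift cm [0. 0. 0.] turn 0 deg 0.0
[ 0.655 20.667 92.725 -0.553 73.488 91.149] [ 0.07 -2.07 -3.7   0.02  0.48  0.02]
```

Request:
{"api": "apply_moves", "payload": {"moves": [[[0,3,0],0,-0.2],[[0,0,0],0,-0.2],[[0,0,0],0,-0.2]]}}

```text
clock: 32.55
tool_pos: [0.6093, 0.087, 0.1025]
orientation: [179.4, 6.8, -0.2]
contact_force: [-0.5, -0.3, -0.3]
opening: 0.0377
```

```bash
python3 - <<'E'
from h import *
st();s=get_state();print(s['joint_positions'].round(3))
E
```

```text
clock 32.55 pos [0.6093 0.087  0.1025] ori [179.37   6.75  -0.24] open 0.0377 F [-0.5 -0.3 -0.3]
tool shift cm [0. 0. 0.] turn 0 deg 0.0
[-2.025 19.982 93.511 -0.88  73.24  88.484]
```

Request:
{"api": "apply_moves", "payload": {"moves": [[[0,-3,0],0,-0.2],[[0,0,0],0,-0.2],[[0,0,0],0,-0.2]]}}

```text
clock: 32.8
tool_pos: [0.6088, 0.1177, 0.1011]
orientation: [179.4, 6.8, -0.3]
contact_force: [0.3, 0.2, -0.1]
opening: 0.0379
```

```bash
python3 - <<'E'
from h import *
st();s=get_state();print(s['joint_positions'].round(3))
E
```

```text
clock 32.80 pos [0.6088 0.1177 0.1011] ori [179.37   6.83  -0.35] open 0.0379 F [ 0.3  0.2 -0.1]
tool shift cm [0. 0. 0.] turn 0 deg 0.0
[ 0.715 20.657 92.799 -0.528 73.388 91.204]
```

Request:
{"api": "apply_moves", "payload": {"moves": [[[-3,0,0],0,-0.2],[[0,0,0],0,-0.2],[[0,0,0],0,-0.2]]}}

```text
clock: 33.05
tool_pos: [0.5754, 0.1185, 0.1014]
orientation: [179.4, 7.2, -0.3]
contact_force: [0.7, -1.2, 0.4]
opening: 0.0378
```

```bash
python3 - <<'E'
from h import *
st();s=get_state();print(s['joint_positions'].round(3))
E
```

```text
clock 33.05 pos [0.5754 0.1185 0.1014] ori [179.36   7.18  -0.25] open 0.0378 F [ 0.7 -1.2  0.4]
tool shift cm [0. 0. 0.] turn 0 deg 0.0
[ 0.836 16.893 97.595 -0.531 72.708 91.236]
```

Request:
{"api": "apply_moves", "payload": {"moves": [[[3,0,0],0,-0.2],[[0,0,0],0,-0.2],[[0,0,0],0,-0.2]]}}

```text
clock: 33.3
tool_pos: [0.6038, 0.1182, 0.0947]
orientation: [179.3, 7.5, -0.2]
contact_force: [-0.4, 0.0, -0.7]
opening: 0.0374
```

```bash
python3 - <<'E'
from h import *
st();s=get_state();print(s['joint_positions'].round(3))
E
```

```text
clock 33.30 pos [0.6038 0.1182 0.0947] ori [179.35   7.5   -0.24] open 0.0374 F [-0.4  0.  -0.7]
tool shift cm [0. 0. 0.] turn 0 deg 0.0
[ 0.775 20.947 93.217 -0.542 73.351 91.163]
```

Request:
{"api": "apply_moves", "payload": {"moves": [[[0,0,0],0,-0.2],[[0,0,0],0,-0.2],[[0,0,0],0,-0.2],[[0,0,0],0,-0.2],[[0,0,0],0,-0.2],[[0,0,0],0,-0.2],[[0,0,0],0,-0.2],[[0,0,0],0,-0.2],[[0,0,0],0,-0.2],[[0,0,0],0,-0.2],[[0,0,0],0,-0.2],[[0,0,0],0,-0.2]]}}

```text
clock: 34.3
tool_pos: [0.6049, 0.1179, 0.0973]
orientation: [179.3, 7.2, -0.3]
contact_force: [0.6, -0.1, -0.4]
opening: 0.0377
```

```bash
python3 - <<'E'
from h import *
st();s=get_state();print(s['joint_positions'].round(3),s['joint_vel'].round(2))
E
```

```text
clock 34.30 pos [0.6049 0.1179 0.0973] ori [179.35   7.25  -0.26] open 0.0377 F [ 0.6 -0.1 -0.4]
tool shift cm [0. 0. 0.] turn 0 deg 0.0
[ 0.746 20.73  93.176 -0.547 73.354 91.155] [-0.04  0.03  0.09  0.    0.1   0.01]
```

Request:
{"api": "apply_moves", "payload": {"moves": [[[0,0,0],0.1,-0.2],[[0,0,0],0,-0.2],[[0,0,0],0,-0.2],[[0,0,0],-0.1,-0.2],[[0,0,0],0,-0.2]]}}

```text
clock: 34.72
tool_pos: [0.6048, 0.1179, 0.0971]
orientation: [179.4, 7.3, 0.1]
contact_force: [0.2, -0.9, 0.3]
opening: 0.0376
```

```bash
python3 - <<'E'
from h import *
st();s=get_state();print(s['joint_positions'].round(3),s['joint_vel'].round(2))
E
```

```text
clock 34.72 pos [0.6048 0.1179 0.0971] ori [1.794e+02 7.270e+00 9.000e-02] open 0.0376 F [ 0.2 -0.9  0.3]
tool shift cm [0. 0. 0.] turn 0 deg 0.0
[ 0.747 20.745 93.179 -0.545 73.352 90.807] [-0.13 -0.03 -0.02 -0.07 -0.01  4.85]
```

Request:
{"api": "apply_moves", "payload": {"moves": [[[0,0,-2],0,-0.2],[[0,0,-2],0,-0.2],[[0,0,0],0,-0.2],[[0,0,0],0,-0.2]]}}

```text
clock: 35.05
tool_pos: [0.6087, 0.1183, 0.1361]
orientation: [179.4, 7.5, -0.1]
contact_force: [0.3, 0.2, -0.6]
opening: 0.0377
```

```bash
python3 - <<'E'
from h import *
st();s=get_state();print(s['joint_positions'].round(3),s['joint_vel'].round(2))
E
```

```text
clock 35.05 pos [0.6087 0.1183 0.1361] ori [ 1.7937e+02  7.4800e+00 -7.0000e-02] open 0.0377 F [ 0.3  0.2 -0.6]
tool shift cm [0. 0. 0.] turn 0 deg 0.0
[ 0.775 18.781 91.275 -0.534 77.433 90.955] [ 0.01 -1.01 -1.44  0.    0.27  0.38]
```

Request:
{"api": "apply_moves", "payload": {"moves": [[[0,0,2],0,-0.2],[[0,0,2],0,-0.2],[[0,0,0],0,-0.2],[[0,0,0],0,-0.2]]}}

```text
clock: 35.38
tool_pos: [0.6032, 0.1179, 0.0939]
orientation: [179.4, 7.4, -0.2]
contact_force: [0.0, 0.7, 0.8]
opening: 0.0373
```

```bash
python3 - <<'E'
from h import *
st();s=get_state();print(s['joint_positions'].round(3),s['joint_vel'].round(2))
E
```

```text
clock 35.38 pos [0.6032 0.1179 0.0939] ori [ 1.7936e+02  7.4400e+00 -1.7000e-01] open 0.0373 F [0.  0.7 0.8]
tool shift cm [0. 0. 0.] turn 0 deg 0.0
[ 0.742 20.884 93.384 -0.546 73.179 91.059] [ 0.07  1.5   2.15 -0.01 -0.51  0.11]
```

Request:
{"api": "apply_moves", "payload": {"moves": [[[-1.5,0,0],0,-0.2],[[-1.5,0,0],0,-0.2],[[-1.5,0,0],0,-0.2],[[-1.5,0,0],0,-0.2],[[-1.5,0,0],0,-0.2],[[-1.5,0,0],0,-0.2],[[0,0,0],0,-0.2]]}}

```text
clock: 35.97
tool_pos: [0.5112, 0.118, 0.1071]
orientation: [179.3, 7.4, -0.3]
contact_force: [-0.6, 0.1, 0.6]
opening: 0.0373
```

Request:
{"api": "apply_moves", "payload": {"moves": [[[1.5,0,0],0,-0.2],[[1.5,0,0],0,-0.2],[[1.5,0,0],0,-0.2],[[1.5,0,0],0,-0.2],[[1.5,0,0],0,-0.2],[[1.5,0,0],0,-0.2],[[0,0,0],0,-0.2]]}}

```text
clock: 36.55
tool_pos: [0.6094, 0.1175, 0.0987]
orientation: [179.3, 6.9, -0.3]
contact_force: [-0.1, -0.5, -1.0]
opening: 0.0375
```

Request:
{"api": "apply_moves", "payload": {"moves": [[[0,1.5,0],0,-0.2],[[0,1.5,0],0,-0.2],[[0,1.5,0],0,-0.2],[[0,1.5,0],0,-0.2],[[0,1.5,0],0,-0.2],[[0,1.5,0],0,-0.2],[[0,0,0],0,-0.2]]}}

```text
clock: 37.13
tool_pos: [0.6065, 0.0165, 0.1006]
orientation: [179.3, 7.0, -0.4]
contact_force: [-1.1, -1.0, 0.2]
opening: 0.0377
```

Request:
{"api": "apply_moves", "payload": {"moves": [[[0,-1.5,0],0,-0.2],[[0,-1.5,0],0,-0.2],[[0,-1.5,0],0,-0.2],[[0,-1.5,0],0,-0.2],[[0,-1.5,0],0,-0.2],[[0,-1.5,0],0,-0.2],[[0,0,0],0,-0.2]]}}

```text
clock: 37.72
tool_pos: [0.6045, 0.1186, 0.1001]
orientation: [179.4, 7.0, -0.3]
contact_force: [-0.8, -0.1, -0.4]
opening: 0.0375
```

Request:
{"api": "apply_moves", "payload": {"moves": [[[-3,0,0],0,-0.2],[[-3,0,0],0,-0.2],[[-3,0,0],0,-0.2],[[0,0,0],0,-0.2]]}}

```text
clock: 38.05
tool_pos: [0.5097, 0.1251, 0.1085]
orientation: [179.4, 7.3, 0.2]
contact_force: [-0.6, -0.5, -0.2]
opening: 0.0379
```

Request:
{"api": "apply_moves", "payload": {"moves": [[[0.8,0,0],0,-0.2],[[0.8,0,0],0,-0.2],[[0.8,0,0],0,-0.2],[[0.8,0,0],0,-0.2],[[0.8,0,0],0,-0.2],[[0.8,0,0],0,-0.2],[[0.8,0,0],0,-0.2],[[0.8,0,0],0,-0.2],[[0.8,0,0],0,-0.2],[[0.8,0,0],0,-0.2],[[0.8,0,0],0,-0.2],[[0,0,0],0,-0.2]]}}

```text
clock: 39.05
tool_pos: [0.6114, 0.1268, 0.0961]
orientation: [179.4, 7.0, 0.3]
contact_force: [-0.4, 0.6, -0.0]
opening: 0.0376
```

```bash
python3 - <<'E'
from h import *
plan(.625,.1186,.04,0)
collars(get_state(),"w23.png")
E
```

```text
clock 39.05 pos [0.6114 0.1268 0.0961] ori [179.38   7.02   0.32] open 0.0376 F [-0.4  0.6 -0. ]
tool shift cm [2.03 0.77 5.41] turn 0.006 deg 0.3
blob px (np.float64(330.5), np.float64(217.0)) xy 0.6256 0.1181 dia mm 25.5
```

View pics/w23.png

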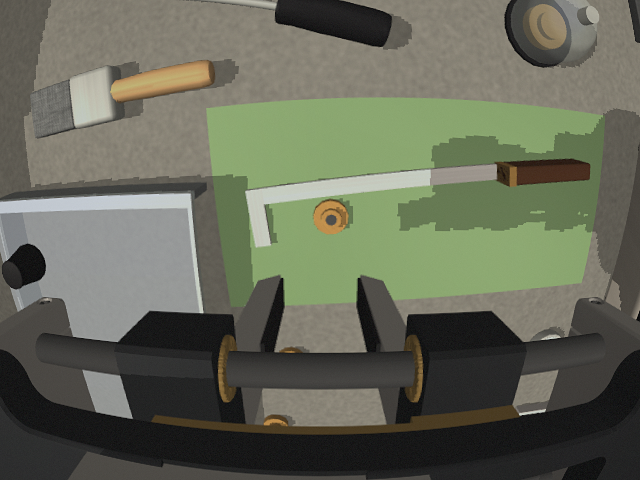

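Request:
{"api": "apply_moves", "payload": {"moves": [[[1.0,0.4,1.0],0,-0.2],[[1.0,0.4,1.5],0,-0.2],[[0,0,1.5],0,-0.2],[[0,0,1.2],0,-0.2],[[0,0,0],0,-0.2],[[0,0,0],0,-0.2]]}}

```text
clock: 39.6
tool_pos: [0.6246, 0.1187, 0.0414]
orientation: [179.4, 7.0, 0.4]
contact_force: [0.4, 0.4, 0.6]
opening: 0.0379
```

```bash
python3 - <<'E'
from h import *
plan(.6254,.1183,.003,0)
collars(get_state())
E
```

```text
clock 39.60 pos [0.6246 0.1187 0.0414] ori [179.39   6.98   0.37] open 0.0379 F [0.4 0.4 0.6]
tool shift cm [ 0.54 -0.01  3.8 ] turn 0.007 deg 0.4
blob px (np.float64(320.5), np.float64(263.5)) xy 0.6256 0.1183 dia mm 26.1
blob px (np.float64(277.5), np.float64(414.0)) xy 0.4957 0.1508 dia mm 29.1
```

Request:
{"api": "apply_moves", "payload": {"moves": [[[0.3,0,1.0],0,-0.2],[[0.25,0,1.2],0,-0.2],[[0,0,0.8],0,-0.2],[[0,0,0.5],0,-0.2],[[0,0,0],0,-0.2]]}}

```text
clock: 40.07
tool_pos: [0.6271, 0.1187, 0.005]
orientation: [179.4, 6.8, 0.4]
contact_force: [0.3, -0.2, -0.5]
opening: 0.0375
```

```bash
python3 - <<'E'
from h import *
plan(.6255,.1183,.003,0)
E
```

```text
clock 40.07 pos [0.6271 0.1187 0.005 ] ori [179.39   6.77   0.42] open 0.0375 F [ 0.3 -0.2 -0.5]
tool shift cm [-0.14  0.04  0.22] turn 0.007 deg 0.4
```

Request:
{"api": "apply_moves", "payload": {"moves": [[[-0.14,0,0.2],0,-0.2],[[0,0,0],0,-0.6],[[0,0,0],0,-1],[[0,0,0],0,-1],[[0,0,0],0,-1],[[0,0,0],0,-1]], "force": 25}}

```text
clock: 40.57
tool_pos: [0.6255, 0.1188, 0.0033]
orientation: [179.4, 6.7, 0.4]
contact_force: [-0.3, 0.6, 0.1]
opening: 0.0244
```

Request:
{"api": "apply_moves", "payload": {"moves": [[[0,0,-1],0,-1],[[0,0,-2],0,-1],[[0,0,-3],0,-1],[[0,0,-3],0,-1],[[0,0,0],0,-1]]}}

```text
clock: 40.98
tool_pos: [0.6354, 0.1198, 0.097]
orientation: [179.4, 6.9, 0.4]
contact_force: [-0.0, -0.7, 0.7]
opening: 0.0248
```

```bash
python3 - <<'E'
from h import *
plan(.622,-.242,.16,0)
snap("wrist","w24.png")
E
```

```text
clock 40.98 pos [0.6354 0.1198 0.097 ] ori [179.39   6.94   0.42] open 0.0248 F [-0.  -0.7  0.7]
tool shift cm [-2.36 36.23 -5.68] turn 0.007 deg 0.4
```

View pics/w24.png

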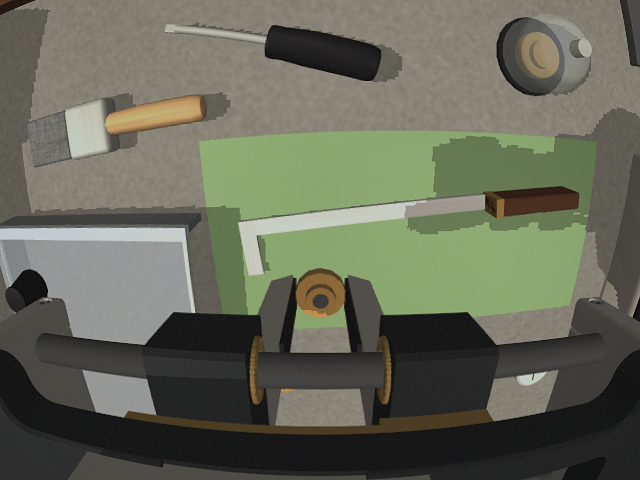

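Request:
{"api": "apply_moves", "payload": {"moves": [[[0,1.5,-2],0,-1],[[-0.2,3,-2],0,-1],[[-0.3,3.4,-1.4],0,-1],[[-0.3,3.4,0],0,-1],[[-0.3,3.4,0],0,-1],[[-0.3,3.4,0],0,-1],[[-0.3,3.4,0],0,-1],[[-0.3,3.4,0],0,-1],[[-0.2,3.4,0],0,-1],[[-0.2,3.4,0],0,-1],[[0,3,0],0,-1],[[0,1.5,0],0,-1]]}}

```text
clock: 42.03
tool_pos: [0.6123, -0.2514, 0.1447]
orientation: [179.7, 8.1, 1.0]
contact_force: [-0.5, 0.1, -0.5]
opening: 0.0247
```

Request:
{"api": "apply_moves", "payload": {"moves": [[[0,0,0],0,-1],[[0,0,0],0,-1]]}}

```text
clock: 42.2
tool_pos: [0.6109, -0.2535, 0.1425]
orientation: [179.8, 8.3, 0.7]
contact_force: [0.2, 0.4, 0.7]
opening: 0.0251
```

```bash
python3 - <<'E'
from h import *
plan(.622,-.242,.09,0)
snap("wrist","w25.png")
E
```

```text
clock 42.20 pos [ 0.6109 -0.2535  0.1425] ori [179.84   8.28   0.73] open 0.0251 F [0.2 0.4 0.7]
tool shift cm [ 1.87 -1.15  5.03] turn 0.013 deg 0.7
```

View pics/w25.png

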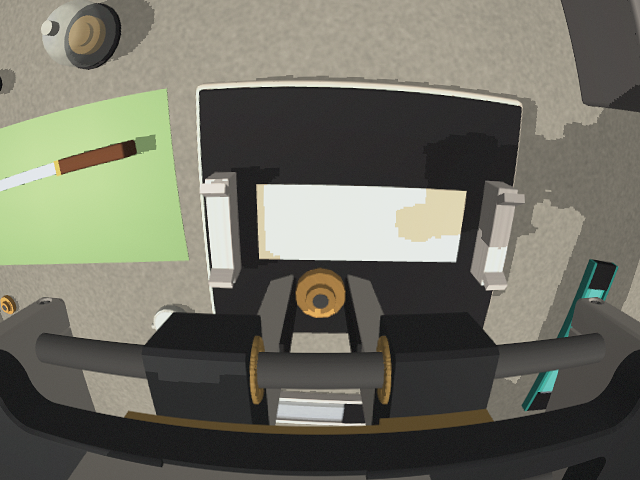

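```bash
python3 - <<'E'
from h import *
W=toplane("wrist",[[258,184],[466,190],[457,262],[259,259]],.06,get_state())
print(W[:,:2].round(4),W.mean(0).round(4))
plan(.622,-.242,.075,0)
E
```

```text
[[ 0.6488 -0.21  ]
 [ 0.6485 -0.3596]
 [ 0.591  -0.3609]
 [ 0.5918 -0.2084]] [ 0.6201 -0.2847  0.06  ]
clock 42.25 pos [ 0.6109 -0.253   0.1424] ori [179.84   8.3    0.78] open 0.0246 F [-0.7  0.2 -1.1]
tool shift cm [ 2.09 -1.11  6.5 ] turn 0.014 deg 0.8
```

Request:
{"api": "apply_moves", "payload": {"moves": [[[0.7,-0.5,0.5],0,-1],[[0.7,-0.5,1.0],0,-1],[[0.6,0,1.5],0,-1],[[0,0,1.5],0,-1],[[0,0,1.2],0,-1],[[0,0,0],0,-1],[[0,0,0],0,-1]]}}

```text
clock: 42.83
tool_pos: [0.6249, -0.2309, 0.0742]
orientation: [-179.9, 8.5, 1.5]
contact_force: [-0.2, 0.1, 0.3]
opening: 0.0246
```

```bash
python3 - <<'E'
from h import *
plan(.621,-.2425,.0645,0)
E
```

```text
clock 42.83 pos [ 0.6249 -0.2309  0.0742] ori [-179.93    8.49    1.47] open 0.0246 F [-0.2  0.1  0.3]
tool shift cm [-0.27  1.15  1.02] turn 0.026 deg 1.5
```

Request:
{"api": "apply_moves", "payload": {"moves": [[[-0.2,0.6,0.2],0,-1],[[0,0.5,0.3],0,-1],[[0,0,0.3],0,-1],[[0,0,0.2],0,-1],[[0,0,0],0,-1]]}}

```text
clock: 43.25
tool_pos: [0.6223, -0.2436, 0.0649]
orientation: [180.0, 8.4, 1.5]
contact_force: [-0.5, 0.9, 0.2]
opening: 0.0248
```

```bash
python3 - <<'E'
from h import *
plan(.621,-.2425,.0645,0)
E
```

```text
clock 43.25 pos [ 0.6223 -0.2436  0.0649] ori [179.99   8.38   1.46] open 0.0248 F [-0.5  0.9  0.2]
tool shift cm [-0.12 -0.11  0.06] turn 0.026 deg 1.5
```

Request:
{"api": "apply_moves", "payload": {"moves": [[[0,0,0.1],0,-1],[[0,0,0],0,-0.4],[[0,0,0],0,-0.2],[[0,0,0],0,-0.2],[[0,0,-0.8],0,-0.2],[[0,0,-2],0,-0.2],[[0,0,-3],0,-0.2],[[0,0,-2],0,-0.2],[[0,0,0],0,-0.2],[[0,0,0],0,-0.2]]}}

```text
clock: 44.08
tool_pos: [0.6343, -0.2434, 0.1469]
orientation: [180.0, 8.3, 1.4]
contact_force: [0.5, 0.4, -0.6]
opening: 0.0375
```

```bash
python3 - <<'E'
from h import *
plan(.494,.151,.16,0)
collars(get_state(),"w26.png",z=.067)
E
```

```text
clock 44.08 pos [ 0.6343 -0.2434  0.1469] ori [179.96   8.31   1.44] open 0.0375 F [ 0.5  0.4 -0.6]
tool shift cm [-13.09 -39.78   0.56] turn 0.025 deg 1.4
blob px (np.float64(321.0), np.float64(250.5)) xy 0.6237 -0.2445 dia mm 26.0
```

View pics/w26.png

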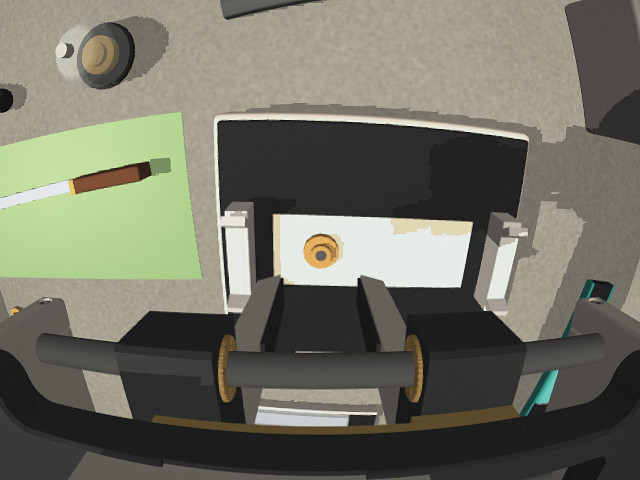

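Request:
{"api": "apply_moves", "payload": {"moves": [[[-0.5,-2,-0.3],0,-0.2],[[-1,-3.5,-0.2],0,-0.2],[[-1.2,-3.6,0],0,-0.2],[[-1.2,-3.6,0],0,-0.2],[[-1.2,-3.6,0],0,-0.2],[[-1.2,-3.6,0],0,-0.2],[[-1.2,-3.6,0],0,-0.2],[[-1.2,-3.6,0],0,-0.2],[[-1.2,-3.6,0],0,-0.2],[[-1.2,-3.5,0],0,-0.2],[[-1.2,-2.5,0],0,-0.2],[[-0.6,-1.0,0],0,-0.2]]}}

```text
clock: 45.13
tool_pos: [0.4819, 0.1439, 0.1541]
orientation: [-179.8, 9.8, 0.9]
contact_force: [-1.1, -0.5, 0.1]
opening: 0.0374
```

Request:
{"api": "apply_moves", "payload": {"moves": [[[0,0,0],0,-0.2],[[0,0,0],0,-0.2]]}}

```text
clock: 45.3
tool_pos: [0.4796, 0.1452, 0.1523]
orientation: [-179.8, 10.0, 1.2]
contact_force: [0.1, -0.1, -0.2]
opening: 0.0376
```

```bash
python3 - <<'E'
from h import *
plan(.494,.151,.16,0)
collars(get_state())
E
```

```text
clock 45.30 pos [0.4796 0.1452 0.1523] ori [-179.8     9.99    1.17] open 0.0376 F [ 0.1 -0.1 -0.2]
tool shift cm [ 1.3  -0.55 -1.01] turn 0.02 deg 1.2
blob px (np.float64(315.0), np.float64(190.0)) xy 0.4945 0.1506 dia mm 24.9
blob px (np.float64(294.5), np.float64(278.5)) xy 0.4074 0.1702 dia mm 26.2
```

Request:
{"api": "apply_moves", "payload": {"moves": [[[0,0,-1],0,-0.2],[[0,0,-1],0,-0.2],[[0,0,-1],0,-0.2],[[0,0,-1],0,-0.2],[[0,0,-1],0,-0.2],[[0,0,-1],0,-0.2]]}}

```text
clock: 45.85
tool_pos: [0.4931, 0.1393, 0.2153]
orientation: [-179.9, 10.2, 0.6]
contact_force: [-0.0, 0.1, -0.9]
opening: 0.0375
```

Request:
{"api": "apply_moves", "payload": {"moves": [[[0,0,1],0,-0.2],[[0,0,1],0,-0.2],[[0,0,1],0,-0.2],[[0,0,1],0,-0.2],[[0,0,1],0,-0.2],[[0,0,1],0,-0.2]]}}

```text
clock: 46.35
tool_pos: [0.4843, 0.1392, 0.1548]
orientation: [-179.8, 9.7, 0.6]
contact_force: [0.1, -0.9, -0.1]
opening: 0.0372
```

Request:
{"api": "apply_moves", "payload": {"moves": [[[2,0,0],0,-0.2],[[-2,0,0],0,-0.2],[[2,0,0],0,-0.2],[[-2,0,0],0,-0.2]]}}

```text
clock: 46.68
tool_pos: [0.4733, 0.1386, 0.1352]
orientation: [-179.9, 11.8, 0.6]
contact_force: [-1.3, 0.2, -0.7]
opening: 0.0379
```

Request:
{"api": "apply_moves", "payload": {"moves": [[[0,0,2],0,-0.2],[[0,0,-2],0,-0.2],[[0,0,2],0,-0.2],[[0,0,-2],0,-0.2]]}}

```text
clock: 47.02
tool_pos: [0.4604, 0.1386, 0.1203]
orientation: [-180.0, 13.4, 0.6]
contact_force: [-1.7, -0.5, -2.4]
opening: 0.0377
```

Request:
{"api": "apply_moves", "payload": {"moves": [[[0,0,-2],0,-0.2],[[0,0,0],0,-0.2],[[0,0,0],0,-0.2],[[0,0,0],0,-0.2]]}}

```text
clock: 47.35
tool_pos: [0.463, 0.1388, 0.1364]
orientation: [-180.0, 13.6, 0.7]
contact_force: [-0.1, 0.5, -0.9]
opening: 0.0377
```

Request:
{"api": "apply_moves", "payload": {"moves": [[[-2,0,0],0,-0.2],[[2,0,0],0,-0.2],[[-2,0,0],0,-0.2],[[2,0,0],0,-0.2]]}}

```text
clock: 47.68
tool_pos: [0.4511, 0.1387, 0.1255]
orientation: [180.0, 14.9, 0.7]
contact_force: [0.4, -0.8, -0.3]
opening: 0.0376
```

Request:
{"api": "apply_moves", "payload": {"moves": [[[0,0,0],0,-0.2],[[0,0,0],0,-0.2],[[0,0,0],0,-0.2],[[0,0,0],0,-0.2]]}}

```text
clock: 48.02
tool_pos: [0.4486, 0.1384, 0.1207]
orientation: [179.9, 15.3, 0.7]
contact_force: [0.3, -0.2, -0.2]
opening: 0.0378
```

Request:
{"api": "apply_moves", "payload": {"moves": [[[0,0,-2],0,-0.2],[[0,0,2],0,-0.2],[[0,0,-2],0,-0.2],[[0,0,2],0,-0.2]]}}

```text
clock: 48.35
tool_pos: [0.4514, 0.1386, 0.1245]
orientation: [180.0, 14.9, 0.7]
contact_force: [0.8, -0.4, 1.3]
opening: 0.0378
```

Request:
{"api": "apply_moves", "payload": {"moves": [[[0,0,0],0,-0.2],[[0,0,0],0,-0.2],[[0,0,0],0,-0.2],[[0,0,0],0,-0.2]]}}

```text
clock: 48.68
tool_pos: [0.4502, 0.1387, 0.1244]
orientation: [180.0, 15.0, 0.7]
contact_force: [-0.2, 0.1, 0.2]
opening: 0.0378
```

Request:
{"api": "apply_moves", "payload": {"moves": [[[0.5,0,0],0,-0.2],[[1,0,0],0,-0.2],[[1.5,0,0],0,-0.2],[[2,0,0],0,-0.2],[[2,0,0],0,-0.2],[[2,0,0],0,-0.2],[[2,0,0],0,-0.2],[[2,0,0],0,-0.2],[[2,0,0],0,-0.2],[[1.5,0,0],0,-0.2],[[1,0,0],0,-0.2],[[0.5,0,0],0,-0.2]]}}

```text
clock: 49.68
tool_pos: [0.6429, 0.1406, 0.0764]
orientation: [180.0, 14.4, 0.7]
contact_force: [-0.1, 0.8, -0.5]
opening: 0.0376
```

Request:
{"api": "apply_moves", "payload": {"moves": [[[-0.5,0,0],0,-0.2],[[-1,0,0],0,-0.2],[[-1.5,0,0],0,-0.2],[[-2,0,0],0,-0.2],[[-2,0,0],0,-0.2],[[-2,0,0],0,-0.2],[[-2,0,0],0,-0.2],[[-2,0,0],0,-0.2],[[-2,0,0],0,-0.2],[[-1.5,0,0],0,-0.2],[[-1,0,0],0,-0.2],[[-0.5,0,0],0,-0.2]]}}

```text
clock: 50.68
tool_pos: [0.4496, 0.1388, 0.1234]
orientation: [180.0, 14.5, 0.7]
contact_force: [1.0, 0.3, -0.5]
opening: 0.0375
```

Request:
{"api": "apply_moves", "payload": {"moves": [[[0,0,-3],0,-0.2],[[0,0,3],0,-0.2],[[0,0,-3],0,-0.2],[[0,0,3],0,-0.2],[[0,0,0],0,-0.2],[[0,0,0],0,-0.2]]}}

```text
clock: 51.18
tool_pos: [0.433, 0.1386, 0.1238]
orientation: [179.9, 16.2, 0.8]
contact_force: [0.3, 0.2, 0.6]
opening: 0.0374
```

Request:
{"api": "apply_moves", "payload": {"moves": [[[0,0,-3],0,-0.2],[[0,0,0],0,-0.2],[[0,0,3],0,-0.2],[[0,0,0],0,-0.2],[[0,0,-3],0,-0.2],[[0,0,0],0,-0.2],[[0,0,3],0,-0.2],[[0,0,0],0,-0.2]]}}

```text
clock: 51.85
tool_pos: [0.4427, 0.1392, 0.1364]
orientation: [180.0, 14.9, 0.9]
contact_force: [-1.0, 0.3, -0.6]
opening: 0.0374
```

Request:
{"api": "apply_moves", "payload": {"moves": [[[0,0,-2],0,-0.2],[[0,0,-2],0,-0.2],[[0,0,2],0,-0.2],[[0,0,2],0,-0.2],[[0,0,-2],0,-0.2],[[0,0,-2],0,-0.2],[[0,0,2],0,-0.2],[[0,0,2],0,-0.2]]}}

```text
clock: 52.52
tool_pos: [0.4545, 0.1398, 0.1544]
orientation: [-180.0, 13.6, 0.9]
contact_force: [-0.5, 0.6, -1.4]
opening: 0.0377
```

Request:
{"api": "apply_moves", "payload": {"moves": [[[-1.5,0,-2],0,-0.2],[[1.5,0,2],0,-0.2],[[-1.5,0,-2],0,-0.2],[[1.5,0,2],0,-0.2],[[0,0,0],0,-0.2]]}}

```text
clock: 52.93
tool_pos: [0.4563, 0.1399, 0.1561]
orientation: [-180.0, 13.9, 0.9]
contact_force: [-1.3, -0.7, -1.5]
opening: 0.0376
```

Request:
{"api": "apply_moves", "payload": {"moves": [[[1.5,0,-2],0,-0.2],[[-1.5,0,2],0,-0.2],[[1.5,0,-2],0,-0.2],[[-1.5,0,2],0,-0.2],[[0,0,0],0,-0.2]]}}

```text
clock: 53.35
tool_pos: [0.4464, 0.1394, 0.1549]
orientation: [179.9, 15.8, 0.9]
contact_force: [-0.7, 1.0, -1.4]
opening: 0.0375
```

Request:
{"api": "apply_moves", "payload": {"moves": [[[0,0,-2],0,-0.2],[[0,0,-2],0,-0.2],[[0,0,2],0,-0.2],[[0,0,2],0,-0.2],[[0,0,-2],0,-0.2],[[0,0,-2],0,-0.2],[[0,0,2],0,-0.2],[[0,0,2],0,-0.2],[[0,0,-2],0,-0.2],[[0,0,-2],0,-0.2],[[0,0,2],0,-0.2],[[0,0,2],0,-0.2]]}}

```text
clock: 54.35
tool_pos: [0.4769, 0.1411, 0.2004]
orientation: [-179.9, 11.8, 0.9]
contact_force: [-0.1, 0.4, -1.1]
opening: 0.0374
```

Request:
{"api": "apply_moves", "payload": {"moves": [[[0,0,-3],0,-0.2],[[0,0,-3],0,-0.2],[[0,0,3],0,-0.2],[[0,0,3],0,-0.2],[[0,0,-3],0,-0.2],[[0,0,-3],0,-0.2],[[0,0,3],0,-0.2],[[0,0,3],0,-0.2]]}}

```text
clock: 55.02
tool_pos: [0.4904, 0.1418, 0.2277]
orientation: [-179.8, 9.6, 1.0]
contact_force: [-0.3, 0.8, -0.5]
opening: 0.0377
```

Request:
{"api": "apply_moves", "payload": {"moves": [[[0,0,-2],0,-0.2],[[0,0,-2],0,-0.2],[[0,0,2.5],0,-0.2],[[0,0,2.5],0,-0.2],[[0,0,-2],0,-0.2],[[0,0,-2],0,-0.2],[[0,0,2.5],0,-0.2],[[0,0,2.5],0,-0.2],[[0,0,-2],0,-0.2],[[0,0,-2],0,-0.2],[[0,0,2.5],0,-0.2],[[0,0,2.5],0,-0.2]]}}

```text
clock: 56.02
tool_pos: [0.5096, 0.1431, 0.2425]
orientation: [-179.7, 5.9, 1.0]
contact_force: [-0.1, -0.5, -1.4]
opening: 0.0375
```

Request:
{"api": "apply_moves", "payload": {"moves": [[[0,0,-2],0,-0.2],[[0,0,-2],0,-0.2],[[0,0,2.5],0,-0.2],[[0,0,2.5],0,-0.2],[[0,0,-2],0,-0.2],[[0,0,-2],0,-0.2],[[0,0,2.5],0,-0.2],[[0,0,2.5],0,-0.2]]}}

```text
clock: 56.68
tool_pos: [0.524, 0.1441, 0.2551]
orientation: [-179.6, 3.2, 1.0]
contact_force: [0.5, -0.4, -1.1]
opening: 0.0373
```

Request:
{"api": "apply_moves", "payload": {"moves": [[[0,0,-2],0,-0.2],[[0,0,-2],0,-0.2],[[0,0,2.5],0,-0.2],[[0,0,2.5],0,-0.2],[[0,0,-2],0,-0.2],[[0,0,-2],0,-0.2],[[0,0,2.5],0,-0.2],[[0,0,2.5],0,-0.2],[[0,0,0],0,-0.2],[[0,0,0],0,-0.2]]}}

```text
clock: 57.52
tool_pos: [0.5401, 0.1452, 0.2722]
orientation: [-179.4, 0.3, 1.0]
contact_force: [0.0, -0.3, 0.3]
opening: 0.0376
```

Request:
{"api": "apply_moves", "payload": {"moves": [[[0,0,0],-0.12,-0.2],[[0,0,0],-0.12,-0.2],[[0,0,0],-0.12,-0.2],[[0,0,0],-0.12,-0.2],[[0,0,0],-0.12,-0.2],[[0,0,0],-0.12,-0.2],[[0,0,0],-0.12,-0.2],[[0,0,0],-0.12,-0.2],[[0,0,0],-0.12,-0.2],[[0,0,0],-0.12,-0.2],[[0,0,0],-0.12,-0.2],[[0,0,0],-0.12,-0.2]]}}

```text
clock: 58.52
tool_pos: [0.5542, 0.1459, 0.3133]
orientation: [177.6, -0.8, 86.8]
contact_force: [-0.3, -0.4, 0.0]
opening: 0.0376
```

```bash
python3 - <<'E'
from h import *
plan(.4945,.11,.12,90)
collars(get_state(),"w27.png")
E
```

```text
clock 58.52 pos [0.5542 0.1459 0.3133] ori [177.61  -0.84  86.81] open 0.0376 F [-0.3 -0.4  0. ]
tool shift cm [-4.2  -6.56 19.02] turn -0.056 deg -3.2
blob px (np.float64(558.0), np.float64(97.5)) xy 0.9489 0.3133 dia mm 41.6
blob px (np.float64(571.0), np.float64(130.5)) xy 0.973 0.2544 dia mm 88.7
blob px (np.float64(559.5), np.float64(154.5)) xy 0.9461 0.2214 dia mm 42.2
blob px (np.float64(559.0), np.float64(184.0)) xy 0.9472 0.1751 dia mm 42.7
blob px (np.float64(201.0), np.float64(202.5)) xy 0.4075 0.1697 dia mm 24.4
blob px (np.float64(239.0), np.float64(214.5)) xy 0.4585 0.1502 dia mm 24.7
```

Request:
{"api": "apply_moves", "payload": {"moves": [[[-0.5,-1.2,2],-0.056,-0.28],[[-0.6,-1.5,2.5],0,-0.28],[[-0.6,-1.5,2.5],0,-0.28],[[-0.6,-1.5,2.5],0,-0.28],[[-0.6,-1.5,2.5],0,-0.28],[[0,-1.5,2.5],0,-0.28],[[0,-0.8,2.0],0,-0.28],[[0,0,1],0,-0.28],[[0,0,0],0,-0.28],[[0,0,0],0,-0.28]]}}

```text
clock: 59.4
tool_pos: [0.4806, 0.1192, 0.1527]
orientation: [175.3, -0.8, 89.1]
contact_force: [0.3, -0.2, 0.4]
opening: 0.0336
```

```bash
python3 - <<'E'
from h import *
plan(.4585,.15,.05,90)
collars(get_state(),"w28.png")
E
```

```text
clock 59.40 pos [0.4806 0.1192 0.1527] ori [175.33  -0.85  89.08] open 0.0336 F [ 0.3 -0.2  0.4]
tool shift cm [ 2.89 -3.1  10.1 ] turn -0.016 deg -0.9
blob px (np.float64(222.0), np.float64(183.5)) xy 0.407 0.1698 dia mm 25.2
blob px (np.float64(280.5), np.float64(203.0)) xy 0.4583 0.15 dia mm 24.7
```

View pics/w28.png

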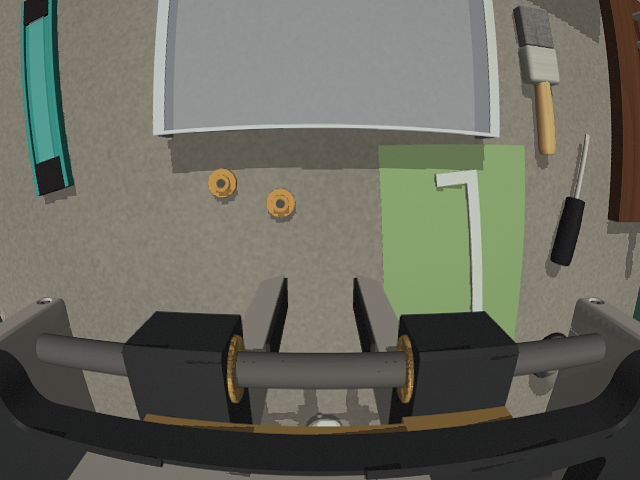

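Request:
{"api": "apply_moves", "payload": {"moves": [[[0,2,0],0,-0.28],[[0,-2,0],0,-0.28],[[0,2,0],0,-0.28],[[0,-2,0],0,-0.28],[[0,2,0],0,-0.28],[[0,-2,0],0,-0.28],[[0,2,0],0,-0.28],[[0,-2,0],0,-0.28],[[0,0,0],0,-0.28],[[0,0,0],0,-0.28]]}}

```text
clock: 60.28
tool_pos: [0.4718, 0.1195, 0.14]
orientation: [177.5, -0.8, 88.7]
contact_force: [0.5, 0.8, 0.8]
opening: 0.0339
```

```bash
python3 - <<'E'
from h import *
plan(.4584,.15,.05,90)
E
```

```text
clock 60.28 pos [0.4718 0.1195 0.14  ] ori [177.52  -0.81  88.74] open 0.0339 F [0.5 0.8 0.8]
tool shift cm [ 2.89 -1.8   8.98] turn -0.022 deg -1.3
```

Again a little, then descend.

Request:
{"api": "apply_moves", "payload": {"moves": [[[0,2,0],0,-0.28],[[0,-2,0],0,-0.28],[[0,2,0],0,-0.28],[[0,-2,0],0,-0.28],[[0,2,0],0,-0.28],[[0,-2,0],0,-0.28],[[0,2,0],0,-0.28],[[0,-2,0],0,-0.28],[[0,0,0],0,-0.28],[[0,0,0],0,-0.28]]}}

```text
clock: 61.12
tool_pos: [0.4664, 0.1194, 0.1306]
orientation: [179.0, -0.8, 88.5]
contact_force: [0.6, -0.2, 0.2]
opening: 0.0341
```

```bash
python3 - <<'E'
from h import *
plan(.4584,.15,.05,90)
E
```

```text
clock 61.12 pos [0.4664 0.1194 0.1306] ori [179.03  -0.78  88.51] open 0.0341 F [ 0.6 -0.2  0.2]
tool shift cm [ 2.93 -1.02  8.08] turn -0.026 deg -1.5
```

Request:
{"api": "apply_moves", "payload": {"moves": [[[0.9,-0.3,1.0],-0.026,-0.28],[[0.9,-0.3,1.8],0,-0.28],[[0.9,0,2.0],0,-0.28],[[0.2,0,2.0],0,-0.28],[[0,0,1.3],0,-0.28],[[0,0,0],0,-0.28],[[0,0,0],0,-0.28]]}}

```text
clock: 61.7
tool_pos: [0.4776, 0.1548, 0.0594]
orientation: [177.1, -0.9, 90.4]
contact_force: [0.4, -0.2, 0.1]
opening: 0.0339
```

```bash
python3 - <<'E'
from h import *
plan(.4584,.15,.0035,90)
collars(get_state())
E
```

```text
clock 61.70 pos [0.4776 0.1548 0.0594] ori [177.12  -0.9   90.42] open 0.0339 F [ 0.4 -0.2  0.1]
tool shift cm [-0.55 -2.21  5.48] turn 0.007 deg 0.4
blob px (np.float64(208.5), np.float64(241.5)) xy 0.4069 0.1702 dia mm 25.5
blob px (np.float64(286.0), np.float64(270.5)) xy 0.4585 0.1505 dia mm 26.2
```

Request:
{"api": "apply_moves", "payload": {"moves": [[[-0.3,-0.9,0.5],0,-0.28],[[-0.2,-0.9,0.7],0,-0.28],[[0,-0.4,0.7],0,-0.28],[[0,0,0.6],0,-0.28],[[0,0,0],0,-0.28]]}}

```text
clock: 62.17
tool_pos: [0.4582, 0.1497, 0.0354]
orientation: [176.6, -0.9, 90.4]
contact_force: [0.1, 0.5, 0.1]
opening: 0.0338
```

```bash
python3 - <<'E'
from h import *
plan(.4585,.1503,.0035,90)
collars(get_state(),"w29.png")
E
```

```text
clock 62.17 pos [0.4582 0.1497 0.0354] ori [176.58  -0.94  90.43] open 0.0338 F [0.1 0.5 0.1]
tool shift cm [ 0.01 -0.16  3.18] turn 0.008 deg 0.4
blob px (np.float64(229.5), np.float64(242.0)) xy 0.4072 0.1699 dia mm 25.9
blob px (np.float64(317.0), np.float64(273.5)) xy 0.4584 0.1507 dia mm 26.1
```

Request:
{"api": "apply_moves", "payload": {"moves": [[[0,-0.15,0.9],0,-0.28],[[0.05,0,0.9],0,-0.28],[[0,0,0.8],0,-0.28],[[0,0,0.4],0,-0.28],[[0,0,0],0,-0.28]]}}

```text
clock: 62.63
tool_pos: [0.4596, 0.1508, 0.0028]
orientation: [176.5, -0.9, 90.4]
contact_force: [0.3, 0.6, -0.8]
opening: 0.034
```

```bash
python3 - <<'E'
from h import *
plan(.4585,.1505,.0035,90)
E
```

```text
clock 62.63 pos [0.4596 0.1508 0.0028] ori [176.51  -0.95  90.41] open 0.0340 F [ 0.3  0.6 -0.8]
tool shift cm [-0.03 -0.11 -0.07] turn 0.007 deg 0.4
```

Request:
{"api": "apply_moves", "payload": {"moves": [[[0,0,0],0,-0.6],[[0,0,0],0,-1],[[0,0,0],0,-1],[[0,0,0],0,-1],[[0,0,0],0,-1],[[0,0,-0.6],0,-1],[[0,0,-1.5],0,-1],[[0,0,-2.5],0,-1],[[0,0,-3],0,-1],[[0,0,-3],0,-1],[[0,0,-2],0,-1],[[0,0,-1],0,-1]]}}

```text
clock: 63.63
tool_pos: [0.4485, 0.1482, 0.144]
orientation: [176.9, -0.9, 90.4]
contact_force: [0.2, -0.0, -0.1]
opening: 0.0244
```

```bash
python3 - <<'E'
from h import *
plan(.621,-.327,.165,90)
snap("wrist","w30.png")
E
```

```text
clock 63.63 pos [0.4485 0.1482 0.144 ] ori [176.87  -0.92  90.41] open 0.0244 F [ 0.2 -0.  -0.1]
tool shift cm [-47.6   17.04  -1.94] turn 0.007 deg 0.4
```

View pics/w30.png

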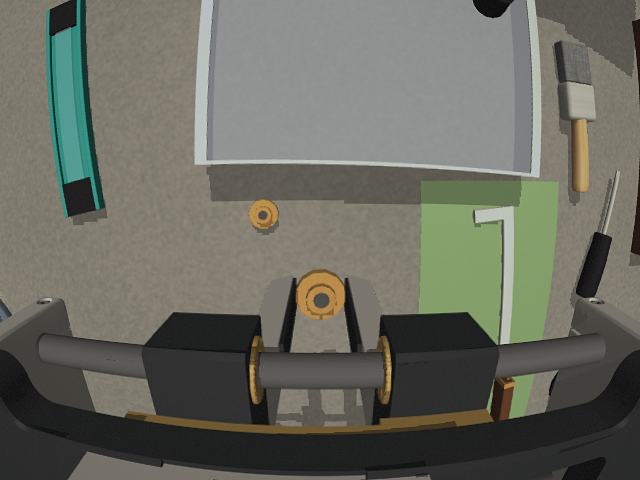

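Request:
{"api": "apply_moves", "payload": {"moves": [[[-1,0.4,-0.5],0,-1],[[-2,0.8,-0.5],0,-1],[[-3,1.1,-0.5],0,-1],[[-3.2,1.2,-0.3],0,-1],[[-3.2,1.2,0],0,-1],[[-3.2,1.2,0],0,-1],[[-3.2,1.2,0],0,-1],[[-3.2,1.2,0],0,-1],[[-3.2,1.2,0],0,-1],[[-3.2,1.2,0],0,-1],[[-3.2,1.2,0],0,-1],[[-3,1.1,0],0,-1]]}}

```text
clock: 64.68
tool_pos: [0.5819, -0.2147, 0.1609]
orientation: [177.1, -1.1, 90.9]
contact_force: [-0.0, 0.6, -0.1]
opening: 0.0248
```

```bash
python3 - <<'E'
from h import *
plan(.621,-.327,.165,90)
E
```

```text
clock 64.68 pos [ 0.5819 -0.2147  0.1609] ori [177.09  -1.14  90.87] open 0.0248 F [-0.   0.6 -0.1]
tool shift cm [-11.28   3.77  -0.44] turn 0.015 deg 0.9
```

Request:
{"api": "apply_moves", "payload": {"moves": [[[-2.5,1.0,0],0,-1],[[-2.5,0.9,0],0,-1],[[-2.2,0.8,0],0,-1],[[-1.8,0.4,0],0,-1],[[-1.0,0,0],0,-1],[[-0.4,0,0],0,-1],[[0,0,0],0,-1],[[0,0,0],0,-1]]}}

```text
clock: 65.35
tool_pos: [0.6094, -0.3343, 0.1508]
orientation: [177.7, -1.5, 90.3]
contact_force: [0.3, 0.8, -0.2]
opening: 0.0249
```

```bash
python3 - <<'E'
from h import *
plan(.621,-.327,.08,90)
snap("wrist","w31.png")
E
```

```text
clock 65.35 pos [ 0.6094 -0.3343  0.1508] ori [177.72  -1.51  90.3 ] open 0.0249 F [ 0.3  0.8 -0.2]
tool shift cm [0.53 0.88 7.13] turn 0.005 deg 0.3
```

View pics/w31.png

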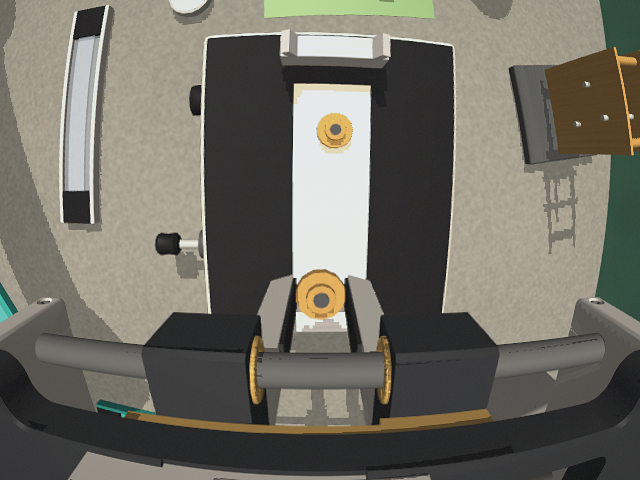

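Request:
{"api": "apply_moves", "payload": {"moves": [[[0.3,0.5,1.0],0,-1],[[0.2,0.3,1.8],0,-1],[[0,0,1.8],0,-1],[[0,0,1.5],0,-1],[[0,0,0.8],0,-1],[[0,0,0],0,-1]]}}

```text
clock: 65.9
tool_pos: [0.6226, -0.3197, 0.0795]
orientation: [177.6, -1.5, 90.7]
contact_force: [-0.2, -0.1, -0.5]
opening: 0.0247
```

```bash
python3 - <<'E'
from h import *
plan(.621,-.327,.0635,90)
E
```

```text
clock 65.90 pos [ 0.6226 -0.3197  0.0795] ori [177.6   -1.49  90.71] open 0.0247 F [-0.2 -0.1 -0.5]
tool shift cm [-0.77 -0.24  1.57] turn 0.012 deg 0.7
```

Request:
{"api": "apply_moves", "payload": {"moves": [[[-0.5,-0.2,0.4],0,-1],[[-0.3,0,0.5],0,-1],[[0,0,0.4],0,-1],[[0,0,0.25],0,-1],[[0,0,0],0,-1]]}}

```text
clock: 66.32
tool_pos: [0.6226, -0.3274, 0.0642]
orientation: [177.5, -1.4, 90.8]
contact_force: [-0.9, 0.2, -0.1]
opening: 0.0245
```

```bash
python3 - <<'E'
from h import *
plan(.621,-.327,.0635,90)
E
```

```text
clock 66.32 pos [ 0.6226 -0.3274  0.0642] ori [177.47  -1.4   90.8 ] open 0.0245 F [-0.9  0.2 -0.1]
tool shift cm [ 0.04 -0.16  0.07] turn 0.014 deg 0.8
```

Request:
{"api": "apply_moves", "payload": {"moves": [[[0,0,0.1],0,-1],[[0,0,0],0,-0.4],[[0,0,0],0,-0.25],[[0,0,0],0,-0.25],[[0,0,-0.8],0,-0.25],[[0,0,-2],0,-0.25],[[0,0,-3],0,-0.25],[[0,0,-3],0,-0.25],[[0,0,-1],0,-0.25],[[0,0,0],0,-0.25]]}}

```text
clock: 67.15
tool_pos: [0.6181, -0.3302, 0.1678]
orientation: [177.4, -1.4, 90.8]
contact_force: [0.4, -0.5, -0.1]
opening: 0.0353
```

```bash
python3 - <<'E'
from h import *
plan(.407,.13,.16,90)
collars(get_state(),"w32.png",z=.067)
E
```

```text
clock 67.15 pos [ 0.6181 -0.3302  0.1678] ori [177.42  -1.37  90.78] open 0.0353 F [ 0.4 -0.5 -0.1]
tool shift cm [ 46.27 -20.55   0.96] turn 0.014 deg 0.8
blob px (np.float64(615.0), np.float64(108.5)) xy 0.9221 -0.1831 dia mm 115.0
blob px (np.float64(320.5), np.float64(247.5)) xy 0.6229 -0.3284 dia mm 25.0
```

View pics/w32.png

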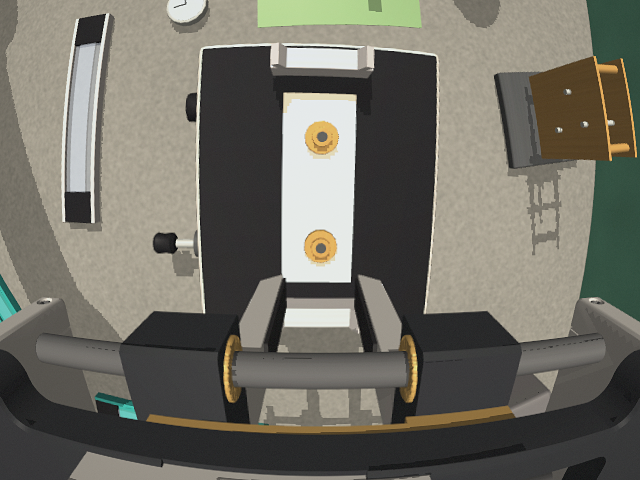

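Request:
{"api": "apply_moves", "payload": {"moves": [[[1.5,-0.5,0],0,-0.25],[[2.5,-1.1,0],0,-0.25],[[3.2,-1.4,0],0,-0.25],[[3.3,-1.5,0],0,-0.25],[[3.3,-1.5,0],0,-0.25],[[3.3,-1.5,0],0,-0.25],[[3.3,-1.5,0],0,-0.25],[[3.3,-1.5,0],0,-0.25],[[3.3,-1.5,0],0,-0.25],[[3.3,-1.5,0],0,-0.25],[[3.3,-1.5,0],0,-0.25],[[3.3,-1.5,0],0,-0.25]]}}

```text
clock: 68.2
tool_pos: [0.4324, 0.0505, 0.1489]
orientation: [179.0, -2.0, 90.1]
contact_force: [-0.1, 1.1, 0.9]
opening: 0.0354
```

```bash
python3 - <<'E'
from h import *
plan(.407,.14,.13,90)
E
```

```text
clock 68.20 pos [0.4324 0.0505 0.1489] ori [178.96  -2.05  90.06] open 0.0354 F [-0.1  1.1  0.9]
tool shift cm [ 8.88 -2.57  2.16] turn 0.001 deg 0.1
```

Request:
{"api": "apply_moves", "payload": {"moves": [[[2.5,-0.3,0.2],0,-0.25],[[2,-0.4,0.4],0,-0.25],[[1.5,-0.4,0.4],0,-0.25],[[1,-0.4,0.3],0,-0.25],[[0.6,-0.2,0],0,-0.25],[[0,0,0],0,-0.25],[[0,0,0],0,-0.25]]}}

```text
clock: 68.78
tool_pos: [0.4028, 0.1362, 0.1271]
orientation: [180.0, -2.1, 90.6]
contact_force: [-0.1, -0.6, 0.4]
opening: 0.0352
```

```bash
python3 - <<'E'
from h import *
plan(.407,.17,.04,90)
collars(get_state(),"w33.png")
E
```

```text
clock 68.78 pos [0.4028 0.1362 0.1271] ori [179.99  -2.12  90.57] open 0.0352 F [-0.1 -0.6  0.4]
tool shift cm [3.05 0.45 8.83] turn 0.01 deg 0.6
blob px (np.float64(325.5), np.float64(205.0)) xy 0.4069 0.1698 dia mm 24.7
```

Request:
{"api": "apply_moves", "payload": {"moves": [[[0.9,0.2,1.0],0,-0.25],[[0.9,0,1.8],0,-0.25],[[0.6,0,2.0],0,-0.25],[[0,0,2.0],0,-0.25],[[0,0,1.2],0,-0.25],[[0,0,0],0,-0.25],[[0,0,0],0,-0.25]]}}

```text
clock: 69.42
tool_pos: [0.4101, 0.1592, 0.0469]
orientation: [179.6, -2.1, 90.0]
contact_force: [-0.4, 0.0, -0.1]
opening: 0.0353
```

```bash
python3 - <<'E'
from h import *
plan(.407,.17,.0035,90)
collars(get_state(),"w33.png")
E
```

```text
clock 69.42 pos [0.4101 0.1592 0.0469] ori [179.64  -2.07  90.02] open 0.0353 F [-0.4  0.  -0.1]
tool shift cm [ 0.92 -0.34  4.37] turn 0.0 deg 0.0
blob px (np.float64(314.5), np.float64(253.5)) xy 0.407 0.1701 dia mm 25.8
```

Request:
{"api": "apply_moves", "payload": {"moves": [[[0.6,-0.3,0.7],0,-0.25],[[0.4,0,1.0],0,-0.25],[[0.1,0,1.0],0,-0.25],[[0,0,0.8],0,-0.25],[[0,0,0.5],0,-0.25],[[0,0,0],0,-0.25]]}}

```text
clock: 69.97
tool_pos: [0.4104, 0.1727, 0.0068]
orientation: [179.2, -2.1, 90.0]
contact_force: [0.0, 0.6, 0.8]
opening: 0.035
```

```bash
python3 - <<'E'
from h import *
plan(.407,.17,.0035,90)
E
```

```text
clock 69.97 pos [0.4104 0.1727 0.0068] ori [179.23  -2.12  89.96] open 0.0350 F [0.  0.6 0.8]
tool shift cm [-0.28 -0.34  0.31] turn -0.001 deg -0.0
```

Request:
{"api": "apply_moves", "payload": {"moves": [[[-0.28,-0.34,0],0,-0.25],[[0,0,0.3],0,-0.25],[[0,0,0],0,-0.6],[[0,0,0],0,-1],[[0,0,0],0,-1],[[0,0,0],0,-1],[[0,0,0],0,-1]]}}

```text
clock: 70.55
tool_pos: [0.407, 0.1695, 0.0035]
orientation: [179.2, -2.1, 89.9]
contact_force: [0.3, 0.8, 0.1]
opening: 0.0246
```

Request:
{"api": "apply_moves", "payload": {"moves": [[[0,0,-0.6],0,-1],[[0,0,-1.5],0,-1],[[0,0,-2.5],0,-1],[[0,0,-3],0,-1],[[0,0,-3],0,-1],[[0,0,-3],0,-1],[[0,0,-1.5],0,-1],[[0,0,-0.5],0,-1],[[0,0,0],0,-1]]}}

```text
clock: 71.3
tool_pos: [0.4034, 0.1633, 0.1693]
orientation: [179.2, -2.1, 90.0]
contact_force: [0.7, 0.8, -1.1]
opening: 0.0244
```

```bash
python3 - <<'E'
from h import *
plan(.621,-.2865,.165,90)
snap("wrist","w34.png")
E
```

```text
clock 71.30 pos [0.4034 0.1633 0.1693] ori [179.23  -2.09  89.95] open 0.0244 F [ 0.7  0.8 -1.1]
tool shift cm [-44.94  21.81  -0.91] turn -0.001 deg -0.0
```

View pics/w34.png

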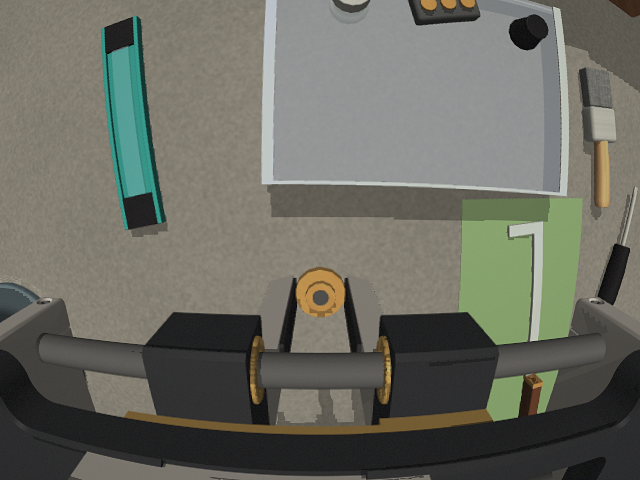

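Request:
{"api": "apply_moves", "payload": {"moves": [[[-1.2,0.6,0],0,-1],[[-2.2,1.1,0],0,-1],[[-3,1.5,0],0,-1],[[-3.2,1.6,0],0,-1],[[-3.2,1.6,0],0,-1],[[-3.2,1.6,0],0,-1],[[-3.2,1.6,0],0,-1],[[-3.2,1.6,0],0,-1],[[-3.2,1.6,0],0,-1],[[-3.2,1.6,0],0,-1],[[-3.2,1.6,0],0,-1],[[-3,1.5,0],0,-1]]}}

```text
clock: 72.35
tool_pos: [0.5712, -0.1935, 0.1287]
orientation: [-178.7, -2.9, 90.4]
contact_force: [0.6, 0.4, 0.3]
opening: 0.0245
```

```bash
python3 - <<'E'
from h import *
plan(.621,-.2865,.165,90)
E
```

```text
clock 72.35 pos [ 0.5712 -0.1935  0.1287] ori [-178.66   -2.88   90.42] open 0.0245 F [0.6 0.4 0.3]
tool shift cm [-9.15  4.82 -4.2 ] turn 0.007 deg 0.4
```

Request:
{"api": "apply_moves", "payload": {"moves": [[[-1,0.5,-1.5],0,-1],[[-1.8,1.0,-1.2],0,-1],[[-1.8,1.0,-0.5],0,-1],[[-1.8,1.0,0],0,-1],[[-1.4,0.7,0],0,-1],[[-0.7,0.3,0],0,-1],[[0,0,0],0,-1],[[0,0,0],0,-1]]}}

```text
clock: 73.02
tool_pos: [0.612, -0.2861, 0.1329]
orientation: [-177.1, -3.8, 89.9]
contact_force: [-0.0, -0.4, -0.5]
opening: 0.0241
```

```bash
python3 - <<'E'
from h import *
plan(.622,-.2865,.08,90)
snap("wrist","w35.png")
E
```

```text
clock 73.02 pos [ 0.612  -0.2861  0.1329] ori [-177.12   -3.85   89.88] open 0.0241 F [-0.  -0.4 -0.5]
tool shift cm [-0.4   1.27  5.21] turn -0.002 deg -0.1
```

View pics/w35.png

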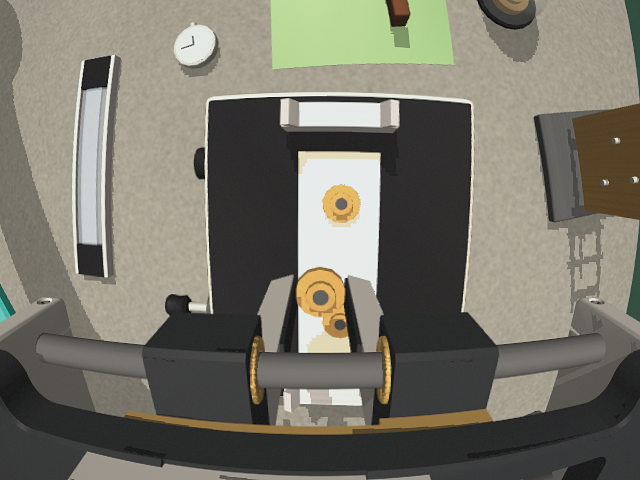

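Request:
{"api": "apply_moves", "payload": {"moves": [[[-0.2,0.6,0.8],0,-1],[[0,0.5,1.2],0,-1],[[0,0,1.2],0,-1],[[0,0,1.0],0,-1],[[0,0,0.5],0,-1],[[0,0,0],0,-1],[[0,0,0],0,-1]]}}

```text
clock: 73.65
tool_pos: [0.6191, -0.2792, 0.0774]
orientation: [-176.8, -4.1, 90.1]
contact_force: [0.1, -0.7, -0.8]
opening: 0.0249
```

```bash
python3 - <<'E'
from h import *
plan(.622,-.2865,.0645,90)
E
```

```text
clock 73.65 pos [ 0.6191 -0.2792  0.0774] ori [-176.84   -4.06   90.09] open 0.0249 F [ 0.1 -0.7 -0.8]
tool shift cm [-0.82  0.35  1.22] turn 0.002 deg 0.1
```

Request:
{"api": "apply_moves", "payload": {"moves": [[[-0.4,0.2,0.3],0,-1],[[-0.4,0.1,0.3],0,-1],[[0,0,0.3],0,-1],[[0,0,0.2],0,-1],[[0,0,0],0,-1]]}}

```text
clock: 74.07
tool_pos: [0.6226, -0.2882, 0.0662]
orientation: [-177.0, -4.0, 90.1]
contact_force: [0.3, -0.4, 0.0]
opening: 0.0245
```

```bash
python3 - <<'E'
from h import *
plan(.622,-.2865,.0645,90)
E
```

```text
clock 74.07 pos [ 0.6226 -0.2882  0.0662] ori [-176.97   -3.96   90.08] open 0.0245 F [ 0.3 -0.4  0. ]
tool shift cm [ 0.16 -0.05  0.18] turn 0.001 deg 0.1
```

Request:
{"api": "apply_moves", "payload": {"moves": [[[0.15,0,0.15],0,-1],[[0,0,0],0,-1],[[0,0,0],0,-0.4],[[0,0,0],0,-0.3],[[0,0,0],0,-0.3],[[0,0,-0.5],0,-0.3],[[0,0,-1.5],0,-0.3],[[0,0,-2.5],0,-0.3],[[0,0,-3],0,-0.3],[[0,0,-3],0,-0.3],[[0,0,-1.5],0,-0.3],[[0,0,0],0,-0.3]]}}

```text
clock: 75.07
tool_pos: [0.6294, -0.2952, 0.1958]
orientation: [-177.1, -3.9, 90.1]
contact_force: [0.2, -0.7, 1.5]
opening: 0.0326
```

```bash
python3 - <<'E'
from h import *
plan(.381,-.206,.16,90)
collars(get_state(),"w36.png",z=.067)
E
```

```text
clock 75.07 pos [ 0.6294 -0.2952  0.1958] ori [-177.07   -3.9    90.09] open 0.0326 F [ 0.2 -0.7  1.5]
tool shift cm [  8.7  -24.58   5.45] turn 0.002 deg 0.1
blob px (np.float64(373.0), np.float64(16.0)) xy 0.6689 -0.0874 dia mm 33.0
blob px (np.float64(603.5), np.float64(148.5)) xy 0.909 -0.1918 dia mm 112.3
```

View pics/w36.png

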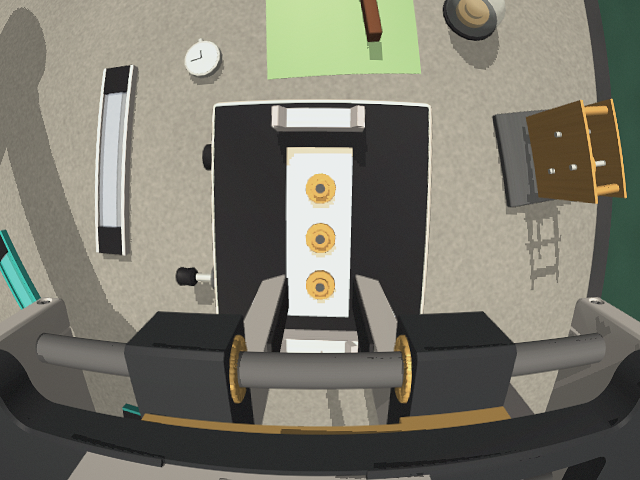

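Request:
{"api": "apply_moves", "payload": {"moves": [[[0.5,-1,0],0,0],[[0.8,-2,0],0,0.5],[[0.9,-2.5,0.3],0,0.5],[[0.9,-2.6,0.4],0,0.5],[[0.9,-2.6,0.4],0,0.5],[[0.9,-2.6,0.4],0,0.5],[[0.9,-2.6,0.4],0,0.5],[[0.9,-2.6,0.4],0,0.5],[[0.9,-2.4,0.4],0,0.5],[[0.6,-1.8,0.4],0,0.5],[[0.4,-1.0,0],0,0.5],[[0,0,0],0,0.5]]}}

```text
clock: 76.12
tool_pos: [0.3734, -0.1976, 0.1682]
orientation: [-176.1, -4.7, 90.1]
contact_force: [-0.8, 0.2, 0.9]
opening: 0.0707
```

```bash
python3 - <<'E'
from h import *
plan(.381,-.206,.10,87.3)
snap("wrist","w37.png")
E
```

```text
clock 76.12 pos [ 0.3734 -0.1976  0.1682] ori [-176.14   -4.68   90.09] open 0.0707 F [-0.8  0.2  0.9]
tool shift cm [-1.39  1.21  6.66] turn 0.049 deg 2.8
```

View pics/w37.png

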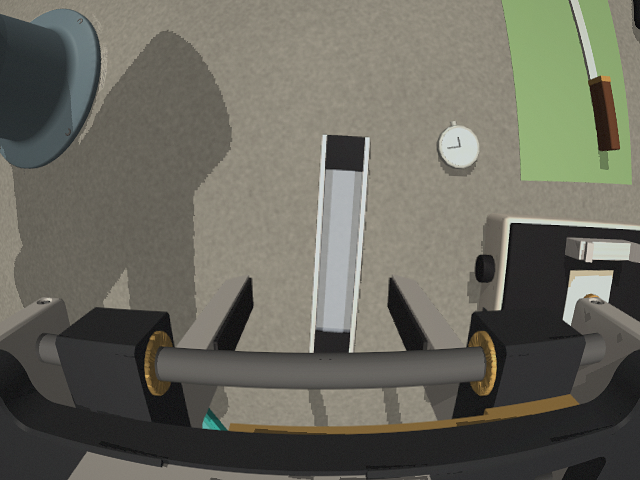

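```bash
python3 - <<'E'
from h import *
s=get_state()
P=toplane("wrist",[[322,135],[370,138],[355,330],[312,330]],.012,s)[:,:2]
print(P.round(4)); 
for a,b in((3,0),(2,1),(0,1)):
    d=P[b]-P[a];print(np.degrees(np.arctan2(d[1],d[0])),np.linalg.norm(d))
far=(P[0]+P[1])/2; 
d=((P[0]-P[3])+(P[1]-P[2]));d/=np.linalg.norm(d); c=far-.11*d;print("centre",c,np.degrees(np.arctan2(d[1],d[0])))
for m in masks_of("wrist","magnifier_c")[:2]:
    ys,xs=np.nonzero(m['pixels']);Q=toplane("wrist",np.c_[xs,ys],.012,s)[:,:2]*1000
    print(m['confidence'],cv2.minAreaRect(Q.astype(np.float32)))
E
```

```text
[[ 0.3646 -0.0962]
 [ 0.4086 -0.0984]
 [ 0.3988 -0.2819]
 [ 0.3565 -0.2832]]
87.51623809335645 0.18718003069139957
86.95340845916563 0.18377764164070132
-2.9005923104683538 0.044016903609550545
centre [ 0.38129891 -0.20717229] 87.23740440737829
0.92 ((380.5401916503906, -202.5347900390625), (214.2122344970703, 45.62639236450195), 86.98175048828125)
0.53 ((242.0290985107422, -407.5184631347656), (28.10641098022461, 31.328392028808594), 86.29647064208984)
```

Request:
{"api": "apply_moves", "payload": {"moves": [[[0,0,-2],0,0.5],[[0,0,-2],0,0.5],[[0,0,2],0,0.5],[[0,0,2],0,0.5],[[0,0,-2],0,0.5],[[0,0,-2],0,0.5],[[0,0,2],0,0.5],[[0,0,2],0,0.5],[[0,0,0],0,0.5],[[0,0,0],0,0.5]]}}

```text
clock: 77.05
tool_pos: [0.3832, -0.2027, 0.1695]
orientation: [-176.3, -4.6, 90.3]
contact_force: [-0.4, -0.6, 0.5]
opening: 0.0708
```

```bash
python3 - <<'E'
from h import *
plan(.381,-.2067,.05,87.2); print(get_state()['joint_positions'].round(1))
E
```

```text
clock 77.05 pos [ 0.3832 -0.2027  0.1695] ori [-176.31   -4.62   90.27] open 0.0708 F [-0.4 -0.6  0.5]
tool shift cm [-1.36  0.55 11.87] turn 0.054 deg 3.1
[-43.5 -10.2 118.2   0.8  77.9 -44.1]
```

Request:
{"api": "apply_moves", "payload": {"moves": [[[0,0,-3],0,0.5],[[0,0,-3],0,0.5],[[0,0,3],0,0.5],[[0,0,3],0,0.5],[[0,0,-3],0,0.5],[[0,0,-3],0,0.5],[[0,0,3],0,0.5],[[0,0,3],0,0.5],[[0,0,0],0,0.5]]}}

```text
clock: 77.8
tool_pos: [0.3884, -0.2058, 0.177]
orientation: [-176.6, -4.4, 90.4]
contact_force: [0.3, 0.5, -0.3]
opening: 0.0705
```

Request:
{"api": "apply_moves", "payload": {"moves": [[[0,0,-3],0,0.5],[[0,0,0],0,0.5],[[0,0,3],0,0.5],[[0,0,0],0,0.5],[[0,0,-3],0,0.5],[[0,0,0],0,0.5],[[0,0,3],0,0.5],[[0,0,0],0,0.5]]}}

```text
clock: 78.47
tool_pos: [0.3936, -0.2099, 0.1895]
orientation: [-177.0, -4.0, 90.5]
contact_force: [-0.8, 0.9, -1.1]
opening: 0.0706
```

Request:
{"api": "apply_moves", "payload": {"moves": [[[0,0,-4],0,0.5],[[0,0,0],0,0.5],[[0,0,4],0,0.5],[[0,0,0],0,0.5],[[0,0,-4],0,0.5],[[0,0,0],0,0.5],[[0,0,4],0,0.5],[[0,0,0],0,0.5],[[0,0,-4],0,0.5],[[0,0,0],0,0.5],[[0,0,4],0,0.5],[[0,0,0],0,0.5]]}}

```text
clock: 79.47
tool_pos: [0.4015, -0.2169, 0.2201]
orientation: [-178.0, -3.1, 90.6]
contact_force: [-0.7, 0.4, -1.9]
opening: 0.0703
```

Request:
{"api": "apply_moves", "payload": {"moves": [[[0,0,-2],0,0.5],[[0,0,-2],0,0.5],[[0,0,2.5],0,0.5],[[0,0,2.5],0,0.5],[[0,0,-2],0,0.5],[[0,0,-2],0,0.5],[[0,0,2.5],0,0.5],[[0,0,2.5],0,0.5],[[0,0,-2],0,0.5],[[0,0,-2],0,0.5],[[0,0,2.5],0,0.5],[[0,0,2.5],0,0.5]]}}

```text
clock: 80.47
tool_pos: [0.4132, -0.227, 0.2385]
orientation: [-179.8, -1.4, 90.7]
contact_force: [-0.2, 0.1, -0.5]
opening: 0.0706
```

```bash
python3 - <<'E'
from h import *
plan(.381,-.2067,.06,87.2)
E
```

```text
clock 80.47 pos [ 0.4132 -0.227   0.2385] ori [-179.81   -1.4    90.68] open 0.0706 F [-0.2  0.1 -0.5]
tool shift cm [ 1.63 -3.13 17.9 ] turn 0.061 deg 3.5
```

Request:
{"api": "apply_moves", "payload": {"moves": [[[0.2,-0.3,1],0.06,0.5],[[0.2,-0.4,1.6],0,0.5],[[0.2,-0.4,2],0,0.5],[[0.2,-0.4,2],0,0.5],[[0.2,-0.4,2],0,0.5],[[0.2,-0.4,2],0,0.5],[[0.2,-0.4,2],0,0.5],[[0.2,-0.4,2],0,0.5],[[0,0,1.5],0,0.5],[[0,0,1],0,0.5],[[0,0,0],0,0.5],[[0,0,0],0,0.5]]}}

```text
clock: 81.47
tool_pos: [0.3974, -0.2199, 0.0978]
orientation: [178.8, -0.2, 87.1]
contact_force: [0.4, 1.1, -0.3]
opening: 0.0708
```

```bash
python3 - <<'E'
from h import *
plan(.381,-.2067,.004,87.2)
snap("wrist","w38.png")
E
```

```text
clock 81.47 pos [ 0.3974 -0.2199  0.0978] ori [ 1.788e+02 -1.600e-01  8.714e+01] open 0.0708 F [ 0.4  1.1 -0.3]
tool shift cm [ 1.21 -1.9   9.34] turn -0.001 deg -0.1
```

View pics/w38.png

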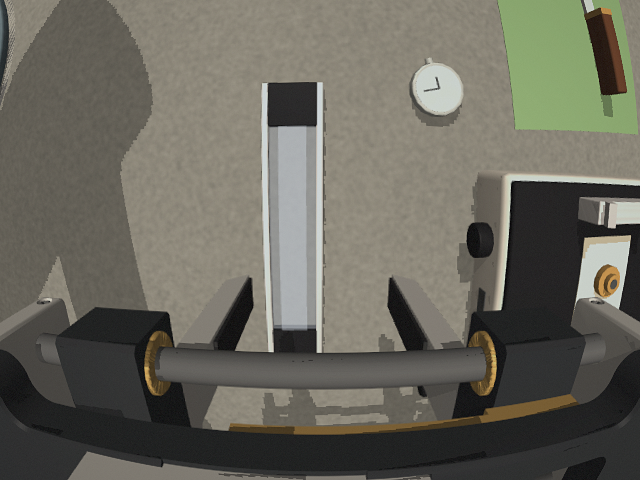

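```bash
python3 - <<'E'
from h import *
s=get_state()
P=toplane("wrist",[[262,83],[323,82],[322,330],[270,330]],.012,s)[:,:2]
print(P.round(4)); far=(P[0]+P[1])/2; d=((P[0]-P[3])+(P[1]-P[2]));d/=np.linalg.norm(d); c=far-.11*d;print("centre",c,np.degrees(np.arctan2(d[1],d[0])))
E
```

```text
[[ 0.3645 -0.0955]
 [ 0.4079 -0.0976]
 [ 0.3983 -0.2859]
 [ 0.3568 -0.2839]]
centre [ 0.38114727 -0.20640681] 87.35996270993584
```

Request:
{"api": "apply_moves", "payload": {"moves": [[[0.4,-0.6,0.5],0,0.5],[[0.4,-0.6,1.0],0,0.5],[[0.4,-0.6,1.4],0,0.5],[[0,0,1.4],0,0.5],[[0,0,1.0],0,0.5],[[0,0,0.5],0,0.5],[[0,0,0],0,0.5]]}}

```text
clock: 82.1
tool_pos: [0.3817, -0.2076, 0.0408]
orientation: [178.4, 0.2, 87.2]
contact_force: [-0.1, 0.2, 0.1]
opening: 0.0705
```

```bash
python3 - <<'E'
from h import *
plan(.381,-.2067,.004,87.2)
E
```

```text
clock 82.10 pos [ 0.3817 -0.2076  0.0408] ori [178.4    0.2   87.17] open 0.0705 F [-0.1  0.2  0.1]
tool shift cm [ 0.1  -0.17  3.67] turn -0.001 deg -0.0
```

Request:
{"api": "apply_moves", "payload": {"moves": [[[0.1,-0.1,0.8],0,0.5],[[0,0,1.2],0,0.5],[[0,0,0.9],0,0.5],[[0,0,0.6],0,0.5],[[0,0,0.1],0,0.5],[[0,0,0],0,0.5]]}}

```text
clock: 82.6
tool_pos: [0.3823, -0.2071, 0.0035]
orientation: [178.3, 0.3, 87.2]
contact_force: [0.8, 0.7, -0.2]
opening: 0.0706
```

```bash
python3 - <<'E'
from h import *
plan(.3812,-.2065,.004,87.2)
E
```

```text
clock 82.60 pos [ 0.3823 -0.2071  0.0035] ori [178.27   0.32  87.18] open 0.0706 F [ 0.8  0.7 -0.2]
tool shift cm [ 0.06 -0.11 -0.06] turn -0.0 deg -0.0
```

Request:
{"api": "apply_moves", "payload": {"moves": [[[0,0,0],0,0],[[0,0,0],0,-0.1],[[0,0,0],0,-0.5],[[0,0,0],0,-1],[[0,0,0],0,-1],[[0,0,0],0,-1],[[0,0,0],0,-1]], "force": 45}}

```text
clock: 83.18
tool_pos: [0.3829, -0.2077, 0.0047]
orientation: [178.2, 0.4, 87.2]
contact_force: [-0.9, 1.3, -1.4]
opening: 0.0427
```

Request:
{"api": "apply_moves", "payload": {"moves": [[[0,0,-0.4],0,-1],[[0,0,-1],0,-1],[[0,0,-2],0,-1],[[0,0,-2.5],0,-1],[[0,0,-2.5],0,-1],[[0,0,-2.5],0,-1],[[0,0,-2.5],0,-1],[[0,0,-2],0,-1],[[0,0,-1],0,-1],[[0,0,0],0,-1],[[0,0,0],0,-1]]}}

```text
clock: 84.1
tool_pos: [0.3758, -0.2046, 0.1821]
orientation: [178.1, 0.4, 87.2]
contact_force: [0.5, -0.6, -1.6]
opening: 0.0434
```

```bash
python3 - <<'E'
from h import *
plan(.621,-.2845,.165,89.6)
snap("wrist","w39.png")
E
```

```text
clock 84.10 pos [ 0.3758 -0.2046  0.1821] ori [178.14   0.44  87.21] open 0.0434 F [ 0.5 -0.6 -1.6]
tool shift cm [-6.78 24.81  2.57] turn -0.042 deg -2.4
```

View pics/w39.png

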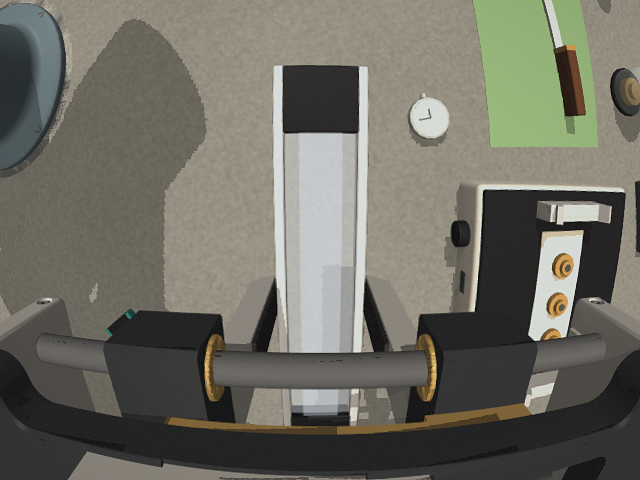

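```bash
python3 - <<'E'
from h import *
s=dict(tool_pos=np.array([.6294,-.2952,.1958]),orientation=np.array([-177.07,-3.9,90.09]))
im=cv2.imread("pics/w36.png"); 
for r in (170,200,215,260,270):
    row=im[r,240:400].min(1).astype(int); x=np.nonzero(row>150)[0]+240; P=toplane("wrist",[[x.min()-.5,r],[x.max()+.5,r]],.06,s); print(r,x.min(),x.max(),P[:,:2].round(4).tolist(),P[:,0].mean().round(4))
cv2.imwrite("pics/w36z.png",cv2.resize(im[85:345,200:440],None,fx=3,fy=3,interpolation=cv2.INTER_CUBIC)[:600])
E
```

```text
170 287 351 [[0.5935, -0.2289], [0.6495, -0.2286]] 0.6215
200 286 351 [[0.5926, -0.255], [0.6498, -0.2545]] 0.6212
215 286 350 [[0.5926, -0.2681], [0.6491, -0.2675]] 0.6208
260 286 349 [[0.5923, -0.3082], [0.649, -0.3072]] 0.6206
270 286 349 [[0.5921, -0.3174], [0.6492, -0.3163]] 0.6207
```

View pics/w36z.png

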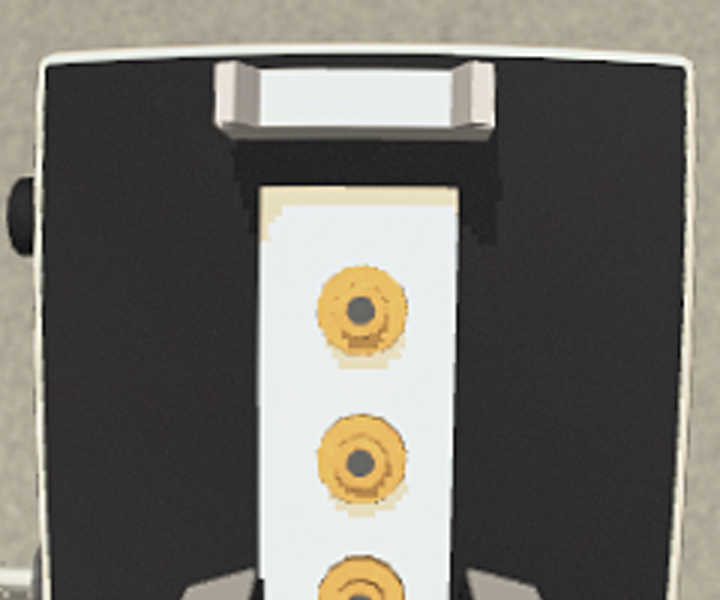

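```bash
python3 - <<'E'
from h import *
s=dict(tool_pos=np.array([.6294,-.2952,.1958]),orientation=np.array([-177.07,-3.9,90.09]))
P=toplane("wrist",[[286.7,117],[350.7,117],],.084,s);print(P.round(4),P.mean(0))
P=toplane("wrist",[[272,107],[364.5,107],],.094,s);print(P.round(4),P.mean(0))
E
```

```text
[[ 0.5967 -0.1865  0.084 ]
 [ 0.6478 -0.1867  0.084 ]] [ 0.62222977 -0.18659198  0.084     ]
[[ 0.5864 -0.1799  0.094 ]
 [ 0.6581 -0.1802  0.094 ]] [ 0.62225085 -0.1800567   0.094     ]
```

Request:
{"api": "apply_moves", "payload": {"moves": [[[-0.3,0.8,0],-0.04,-1],[[-0.4,1.5,0],0,-1],[[-0.6,2,0],0,-1],[[-0.6,2.2,0],0,-1],[[-0.6,2.2,0],0,-1],[[-0.6,2.2,0],0,-1],[[-0.6,2.2,0],0,-1],[[-0.6,2.2,0],0,-1],[[-0.6,2.2,0],0,-1],[[-0.6,2.2,0],0,-1],[[-0.6,2,0],0,-1],[[-0.4,1.2,0],0,-1]]}}

```text
clock: 85.15
tool_pos: [0.604, -0.2665, 0.1647]
orientation: [179.8, -0.7, 89.5]
contact_force: [0.4, 0.9, -1.1]
opening: 0.0432
```

Request:
{"api": "apply_moves", "payload": {"moves": [[[0,0,0],0,-1],[[0,0,0],0,-1]]}}

```text
clock: 85.32
tool_pos: [0.6042, -0.266, 0.1602]
orientation: [-179.9, -0.9, 89.6]
contact_force: [-0.7, 0.8, -2.4]
opening: 0.0431
```

```bash
python3 - <<'E'
from h import *
plan(.6213,-.2852,.13,89.5)
snap("wrist","w40.png")
E
```

```text
clock 85.32 pos [ 0.6042 -0.266   0.1602] ori [-179.89   -0.89   89.55] open 0.0431 F [-0.7  0.8 -2.4]
tool shift cm [-1.95  1.73  2.99] turn 0.001 deg 0.1
```

View pics/w40.png

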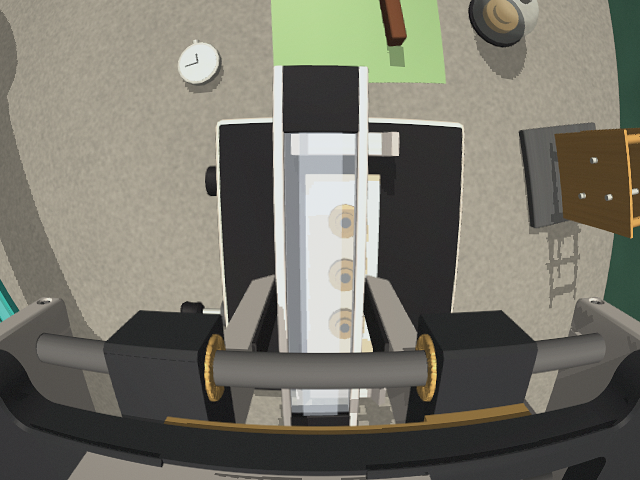

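Request:
{"api": "apply_moves", "payload": {"moves": [[[-0.6,0.6,0.4],0,-1],[[-0.7,0.6,0.8],0,-1],[[-0.6,0.5,0.8],0,-1],[[0,0,0.8],0,-1],[[0,0,0],0,-1],[[0,0,0],0,-1]]}}

```text
clock: 85.87
tool_pos: [0.6187, -0.2857, 0.1264]
orientation: [-179.6, -1.0, 89.5]
contact_force: [-0.5, -0.5, -0.7]
opening: 0.0434
```

```bash
python3 - <<'E'
from h import *
plan(.6213,-.2852,.105,89.5)
E
```

```text
clock 85.87 pos [ 0.6187 -0.2857  0.1264] ori [-179.64   -1.03   89.46] open 0.0434 F [-0.5 -0.5 -0.7]
tool shift cm [0.02 0.27 2.14] turn -0.001 deg -0.0
```

Request:
{"api": "apply_moves", "payload": {"moves": [[[0,0.27,0.5],0,-1],[[0,0,0.7],0,-1],[[0,0,0.7],0,-1],[[0,0,0.3],0,-1],[[0,0,0],0,-1],[[0,0,0],0,-1]]}}

```text
clock: 86.37
tool_pos: [0.6211, -0.2846, 0.102]
orientation: [-179.6, -1.1, 89.5]
contact_force: [0.1, 0.3, -1.9]
opening: 0.0431
```

```bash
python3 - <<'E'
from h import *
plan(.6213,-.2852,.092,89.5)
snap("wrist","w41.png")
snap("side","s41.png",(220,140,420,290),3.8)
E
```

```text
clock 86.37 pos [ 0.6211 -0.2846  0.102 ] ori [-179.62   -1.06   89.48] open 0.0431 F [ 0.1  0.3 -1.9]
tool shift cm [-0.08  0.03  1.  ] turn -0.0 deg -0.0
```

View pics/w41.png

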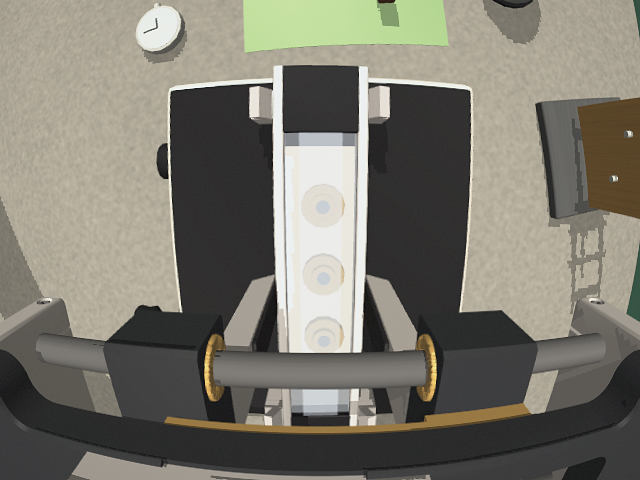

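View pics/s41.png

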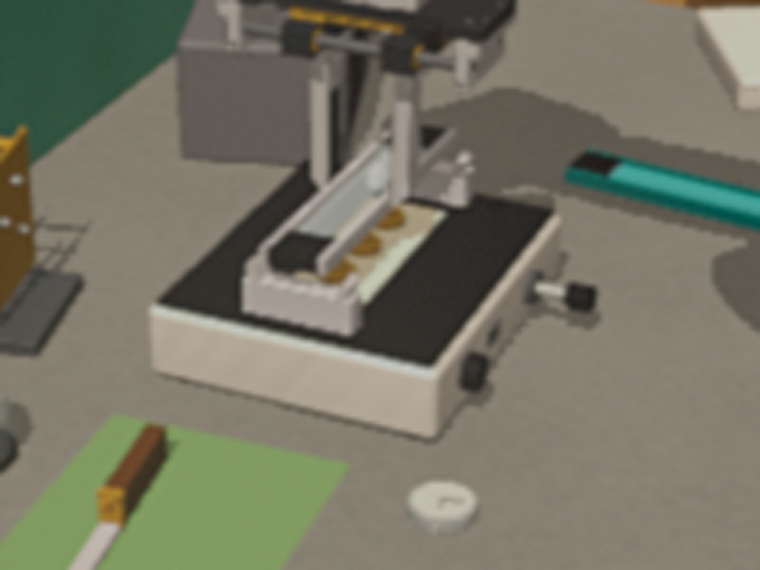

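Request:
{"api": "apply_moves", "payload": {"moves": [[[-0.05,0,0.3],0,-1],[[0,0,0.4],0,-1],[[0,0,0.3],0,-1],[[0,0,0.1],0,-1],[[0,0,0],0,-1]]}}

```text
clock: 86.88
tool_pos: [0.6218, -0.2856, 0.0916]
orientation: [-179.8, -1.0, 89.5]
contact_force: [0.8, -0.6, -1.2]
opening: 0.0433
```

```bash
python3 - <<'E'
from h import *
plan(.6213,-.2852,.0887,89.5)
E
```

```text
clock 86.88 pos [ 0.6218 -0.2856  0.0916] ori [-179.75   -0.96   89.48] open 0.0433 F [ 0.8 -0.6 -1.2]
tool shift cm [ 0.03 -0.05  0.29] turn -0.0 deg -0.0
```

Request:
{"api": "apply_moves", "payload": {"moves": [[[0,0,0.2],0,-1],[[0,0,0.1],0,-1],[[0,0,0],0,-1]]}}

```text
clock: 87.13
tool_pos: [0.6223, -0.2857, 0.0897]
orientation: [-179.8, -0.9, 89.5]
contact_force: [-0.8, 1.4, 0.2]
opening: 0.0432
```

Request:
{"api": "apply_moves", "payload": {"moves": [[[0,0,0],0,0.0],[[0,0,0],0,0.1],[[0,0,0],0,0.2],[[0,0,0],0,0.2],[[0,0,-0.5],0,0.2],[[0,0,-1.5],0,0.2],[[0,0,-2.5],0,0.2],[[0,0,-2.5],0,0.2],[[0,0,-2],0,0.2],[[0,0,-1],0,0.2],[[0,0,0],0,0.2]]}}

```text
clock: 88.05
tool_pos: [0.6233, -0.288, 0.1999]
orientation: [-180.0, -0.8, 89.5]
contact_force: [0.6, -0.2, 0.5]
opening: 0.0563
```

```bash
python3 - <<'E'
from h import *
plan(.485,-.332,.12,89.5)
snap("wrist","w42.png")
snap("side","s42.png",(220,140,420,290),3.8)
E
```

```text
clock 88.05 pos [ 0.6233 -0.288   0.1999] ori [-179.98   -0.82   89.48] open 0.0563 F [ 0.6 -0.2  0.5]
tool shift cm [ -4.64 -13.79   7.93] turn -0.0 deg -0.0
```

View pics/w42.png

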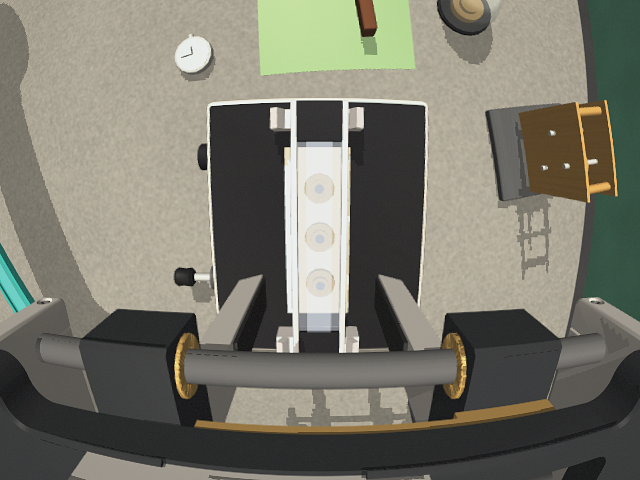

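View pics/s42.png

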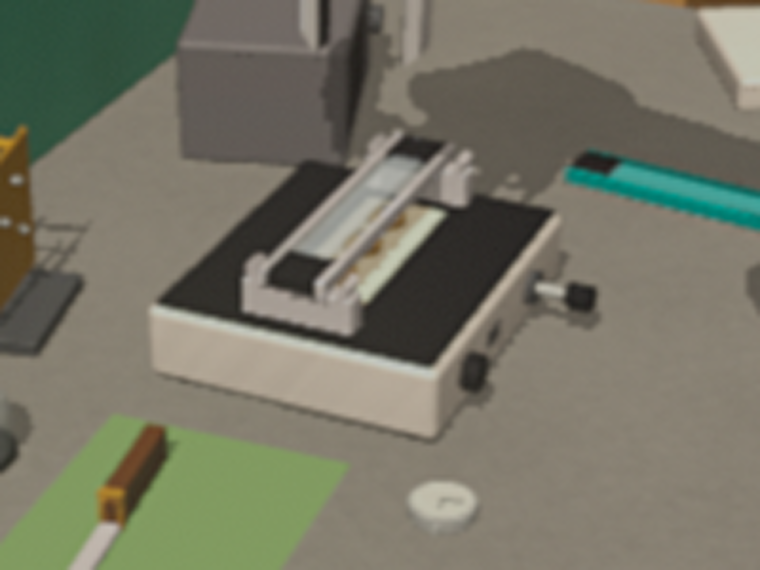

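```bash
python3 - <<'E'
from h import *
s=get_state()
print(toplane("wrist",[[185,277],[174,277],[197,277],[185,267],[185,287],[205,276]],.036,s)[:,:2].round(4))
for m in masks_of("wrist","rod_knob")[:3]:
    ys,xs=np.nonzero(m['pixels']);print(m['confidence'],m['centre'],toplane("wrist",[m['centre']],.036,s).round(4),xs.min(),xs.max(),ys.min(),ys.max())
E
```

```text
[[ 0.4849 -0.3312]
 [ 0.4726 -0.3314]
 [ 0.4981 -0.3311]
 [ 0.4861 -0.3207]
 [ 0.4837 -0.342 ]
 [ 0.5069 -0.3299]]
0.84 [188.5, 278.6] [[ 0.4886 -0.3329  0.036 ]] 173 208 267 285
```

Request:
{"api": "apply_moves", "payload": {"moves": [[[-0.4,-1,0],0.12,0],[[0,-1,0],0.12,0],[[0,0,0],0.12,0],[[0,0,0],0.12,0],[[0,0,0],0.12,0],[[0,0,0],0.12,0],[[0,0,0],0.12,0],[[0,0,0],0.12,0],[[0,0,0],0.12,0],[[0,0,0],0.12,0],[[0,0,0],0.12,0],[[0,0,0],0.12,0]]}}

```text
clock: 89.2
tool_pos: [0.5889, -0.2813, 0.1672]
orientation: [-177.3, 2.3, 3.8]
contact_force: [0.9, 0.2, -0.2]
opening: 0.0469
```

```bash
python3 - <<'E'
from h import *
plan(.45,-.3315,.13,0)
E
```

```text
clock 89.20 pos [ 0.5889 -0.2813  0.1672] ori [-177.31    2.25    3.81] open 0.0469 F [ 0.9  0.2 -0.2]
tool shift cm [-14.03   4.28   4.08] turn 0.067 deg 3.8
```

Request:
{"api": "apply_moves", "payload": {"moves": [[[-1,0.3,0],0.067,0],[[-1.8,0.5,0],0,0],[[-2,0.6,0],0,0],[[-2,0.6,0],0,0],[[-2,0.6,0],0,0],[[-2,0.6,0],0,0],[[-1.8,0.5,0],0,0],[[-1,0.3,0],0,0],[[-0.3,0,0],0,0],[[0,0,0],0,0],[[0,0,0],0,0]]}}

```text
clock: 90.12
tool_pos: [0.4356, -0.3131, 0.1508]
orientation: [-176.0, 4.0, -0.3]
contact_force: [0.4, -0.4, -0.4]
opening: 0.0471
```

```bash
python3 - <<'E'
from h import *
plan(.485,-.3315,.08,0)
snap("wrist","w43.png")
E
```

```text
clock 90.12 pos [ 0.4356 -0.3131  0.1508] ori [-176.03    3.98   -0.33] open 0.0471 F [ 0.4 -0.4 -0.4]
tool shift cm [5.43 2.28 6.57] turn -0.006 deg -0.3
```

View pics/w43.png

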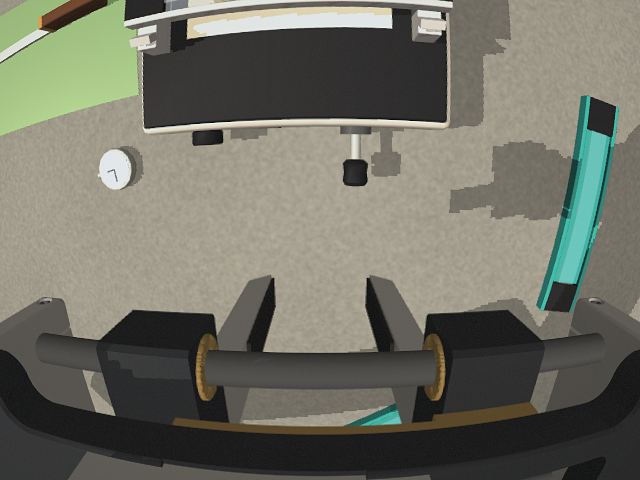

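```bash
python3 - <<'E'
from h import *
s=get_state()
print(toplane("wrist",[[355,172],[355,160],[355,186],[343,172],[367,172]],.034,s)[:,:2].round(4))
E
```

```text
[[ 0.4845 -0.333 ]
 [ 0.494  -0.333 ]
 [ 0.4733 -0.3331]
 [ 0.4844 -0.3236]
 [ 0.4846 -0.3425]]
```

Request:
{"api": "apply_moves", "payload": {"moves": [[[1,0.5,0.5],0,0],[[1.5,0.7,1],0,0],[[1.5,0.6,1.2],0,0],[[1.0,0.3,1.2],0,0],[[0.4,0,1],0,0],[[0,0,0.5],0,0],[[0,0,0],0,0]]}}

```text
clock: 90.75
tool_pos: [0.4933, -0.3296, 0.0895]
orientation: [-176.1, 3.8, 0.0]
contact_force: [-0.5, -0.1, -0.1]
opening: 0.0469
```

```bash
python3 - <<'E'
from h import *
plan(.485,-.3315,.014,0)
snap("wrist","w44.png")
E
```

```text
clock 90.75 pos [ 0.4933 -0.3296  0.0895] ori [-1.7613e+02  3.8200e+00  2.0000e-02] open 0.0469 F [-0.5 -0.1 -0.1]
tool shift cm [-0.32  0.7   7.56] turn 0.0 deg 0.0
```

View pics/w44.png

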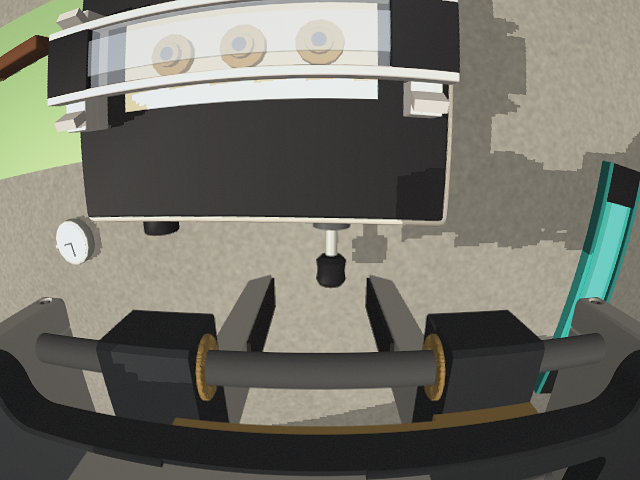

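Request:
{"api": "apply_moves", "payload": {"moves": [[[-0.1,0.3,0.6],0,0],[[-0.1,0.3,1.2],0,0],[[-0.1,0.1,1.4],0,0],[[0,0,1.2],0,0],[[0,0,0.6],0,0],[[0,0,0],0,0]]}}

```text
clock: 91.3
tool_pos: [0.4862, -0.335, 0.0385]
orientation: [-176.4, 3.6, -0.1]
contact_force: [0.1, -0.1, -0.0]
opening: 0.0469
```

```bash
python3 - <<'E'
from h import *
plan(.484,-.332,.014,0)
snap("wrist","w45.png")
E
```

```text
clock 91.30 pos [ 0.4862 -0.335   0.0385] ori [-1.7636e+02  3.6100e+00 -5.0000e-02] open 0.0469 F [ 0.1 -0.1 -0. ]
tool shift cm [-0.06 -0.14  2.47] turn -0.001 deg -0.1
```

View pics/w45.png

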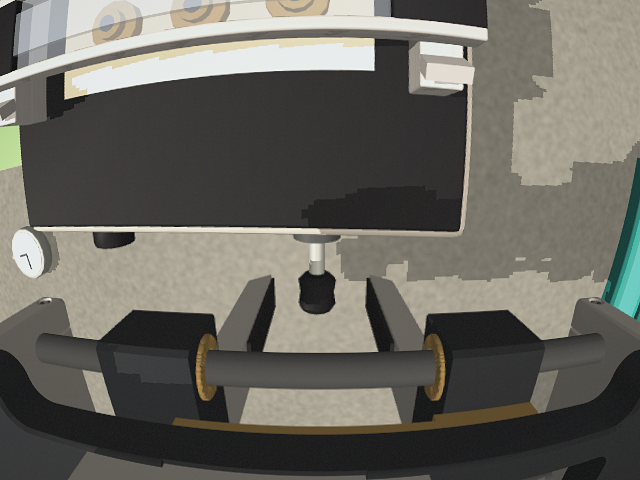

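Request:
{"api": "apply_moves", "payload": {"moves": [[[0,-0.1,0.5],0,0],[[0,0,0.8],0,0],[[0,0,0.6],0,0],[[0,0,0.3],0,0],[[0,0,0],0,0]]}}

```text
clock: 91.77
tool_pos: [0.4859, -0.3336, 0.0167]
orientation: [-176.5, 3.5, -0.1]
contact_force: [0.9, -0.8, -0.7]
opening: 0.0472
```

```bash
python3 - <<'E'
from h import *
plan(.484,-.332,.014,0)
E
```

```text
clock 91.77 pos [ 0.4859 -0.3336  0.0167] ori [-1.7651e+02  3.4600e+00 -5.0000e-02] open 0.0472 F [ 0.9 -0.8 -0.7]
tool shift cm [-0.18 -0.14  0.29] turn -0.001 deg -0.1
```

Request:
{"api": "apply_moves", "payload": {"moves": [[[0,0,0],0,-0.4],[[0,0,0],0,-1],[[0,0,0],0,-1],[[0,0,0],0,-1],[[0,0,0],0,-1],[[0,0,0],0,-1]], "force": 35}}

```text
clock: 92.27
tool_pos: [0.4862, -0.3318, 0.017]
orientation: [-176.3, 3.5, -0.1]
contact_force: [-0.2, -3.2, -2.4]
opening: 0.0179
```

```bash
python3 - <<'E'
from h import *
plan(.466,-.332,.014,0)
snap("wrist","w46.png")
E
```

```text
clock 92.27 pos [ 0.4862 -0.3318  0.017 ] ori [-1.7629e+02  3.4700e+00 -7.0000e-02] open 0.0179 F [-0.2 -3.2 -2.4]
tool shift cm [-2.    0.05  0.42] turn -0.001 deg -0.1
```

View pics/w46.png

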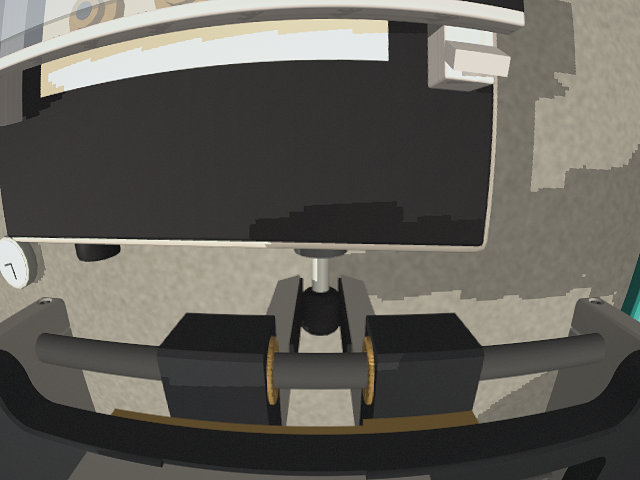

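Request:
{"api": "apply_moves", "payload": {"moves": [[[-0.3,0,0.02],0,-1],[[-0.3,0,0.02],0,-1],[[-0.3,0,0.02],0,-1],[[-0.3,0,0.02],0,-1],[[0,0,0],0,-1]]}}

```text
clock: 92.73
tool_pos: [0.476, -0.3318, 0.017]
orientation: [-176.4, 3.1, -0.2]
contact_force: [-2.6, 0.2, 0.6]
opening: 0.0173
```

```bash
python3 - <<'E'
from h import *
plan(.468,-.332,.0165,0)
E
```

```text
clock 92.73 pos [ 0.476  -0.3318  0.017 ] ori [-1.7637e+02  3.0600e+00 -1.5000e-01] open 0.0173 F [-2.6  0.2  0.6]
tool shift cm [-0.79  0.03  0.09] turn -0.003 deg -0.2
```

Request:
{"api": "apply_moves", "payload": {"moves": [[[-0.3,0,0.02],0,-1],[[-0.3,0,0.02],0,-1],[[-0.2,0,0.02],0,-1],[[0,0,0],0,-1],[[0,0,0],0,-1]]}}

```text
clock: 93.15
tool_pos: [0.4667, -0.3317, 0.0171]
orientation: [-176.3, 3.0, -0.2]
contact_force: [2.1, 1.0, -1.6]
opening: 0.0179
```

```bash
python3 - <<'E'
from h import *
plan(.468,-.332,.0165,0)
snap("wrist","w47.png")
E
```

```text
clock 93.15 pos [ 0.4667 -0.3317  0.0171] ori [-176.34    3.04   -0.21] open 0.0179 F [ 2.1  1.  -1.6]
tool shift cm [0.13 0.03 0.05] turn -0.004 deg -0.2
```

View pics/w47.png

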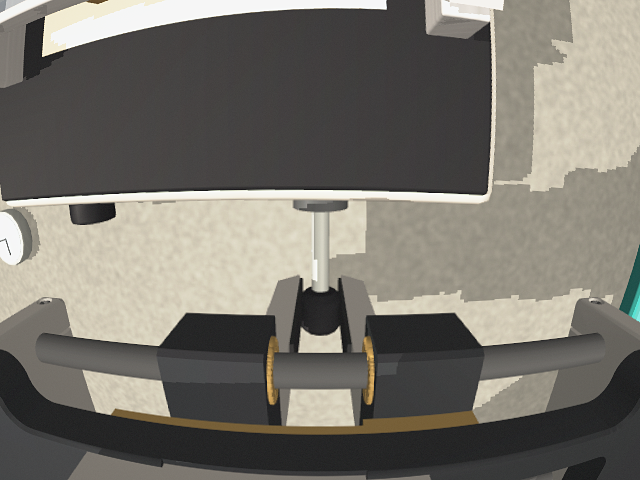

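Request:
{"api": "apply_moves", "payload": {"moves": [[[0,0,0],0,-0.3],[[0,0,0],0,0],[[0,0,0],0,0],[[0,0,-1],0,0],[[0,0,-2],0,0],[[0,0,-2.5],0,0],[[-0.5,0,-2.5],0,0],[[-1,0,-2.5],0,0],[[-1,0,-2],0,0],[[-0.5,0,-1],0,0],[[0,0,0],0,0],[[0,0,0],0,0]]}}

```text
clock: 94.2
tool_pos: [0.4425, -0.3421, 0.164]
orientation: [-176.6, 3.2, -0.1]
contact_force: [-0.4, 0.6, -0.4]
opening: 0.0469
```

```bash
python3 - <<'E'
from h import *
st()
s,_=snap("wrist","w48.png")
snap("side","s48.png",(80,130,480,430),2)
snap("top","t48.png",(120,100,500,320),2.1)
E
```

```text
clock 94.20 pos [ 0.4425 -0.3421  0.164 ] ori [-1.7656e+02  3.2400e+00 -9.0000e-02] open 0.0469 F [-0.4  0.6 -0.4]
tool shift cm [0. 0. 0.] turn 0 deg 0.0
```

View pics/w48.png

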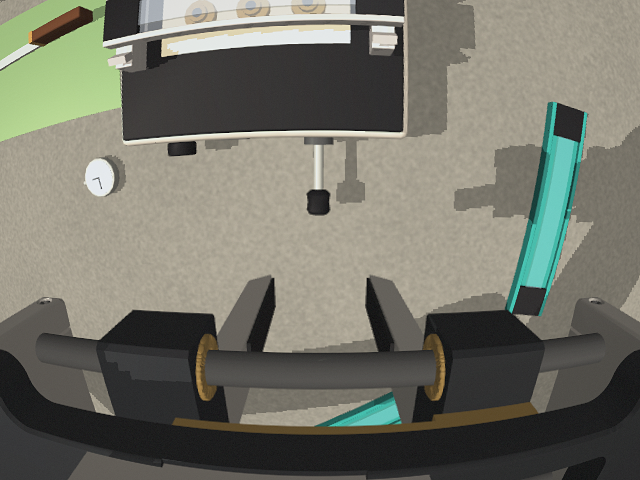

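View pics/s48.png

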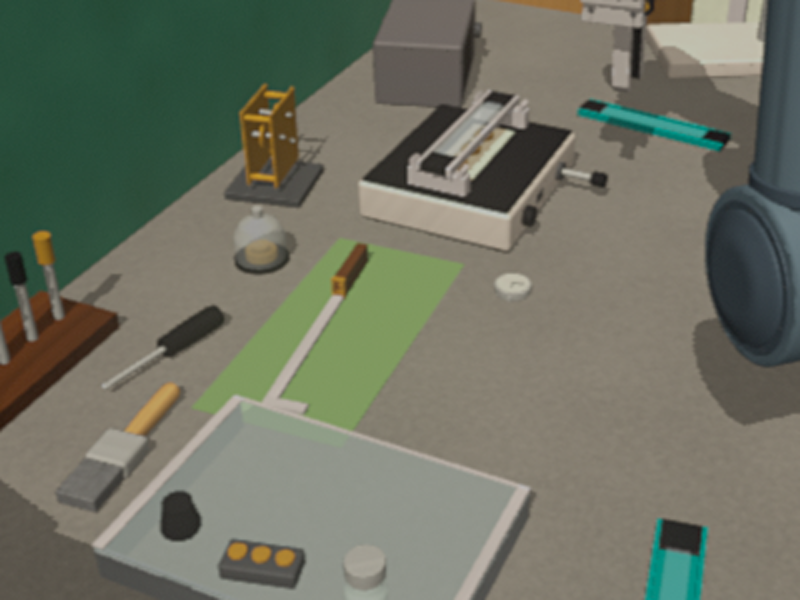

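View pics/t48.png

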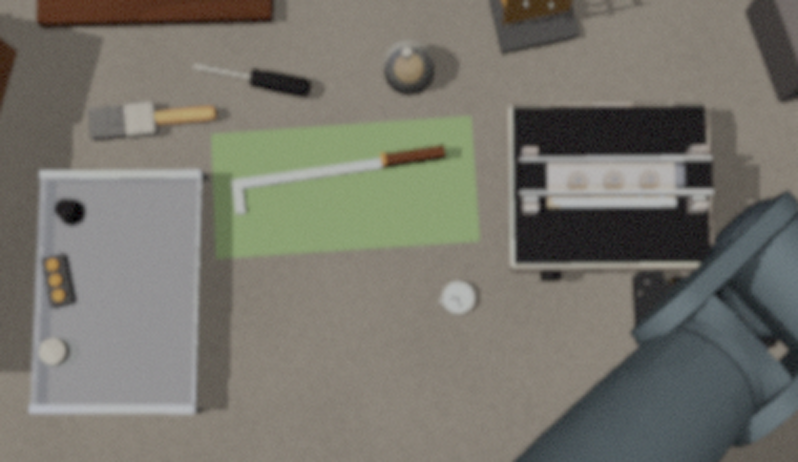

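```bash
python3 - <<'E'
from h import *
s=get_state()
print(toplane("wrist",[[318,203],[318,190],[318,215]],.034,s)[:,:2].round(4))
# front face bottom edge / magnifier yaw
for m in masks_of("top","magnifier_c")[:4]:
    ys,xs=np.nonzero(m['pixels']);Q=toplane("top",np.c_[xs,ys],.096)[:,:2]*1000
    print(round(m['confidence'],2),cv2.minAreaRect(Q.astype(np.float32)))
E
```

```text
[[ 0.4648 -0.3319]
 [ 0.4757 -0.3319]
 [ 0.4545 -0.3319]]
0.93 ((450.90771484375, -530.7870483398438), (43.512420654296875, 203.84686279296875), 82.2362289428711)
0.78 ((217.30996704101562, -368.41845703125), (44.289695739746094, 202.33523559570312), 33.015045166015625)
0.74 ((623.5841674804688, -283.8982238769531), (220.02980041503906, 46.68024444580078), 88.93927764892578)
```

```bash
python3 -c "
from cell import *
print(finish_job())"
```

```text
the job is handed in; nothing more can be done
None
```

The job is done and handed in after about 94 s, with the arm clear and touching nothing. No verdict was reported.

- **Collars:** Three were present. I drew all three out with the probe and stood them flat in a row on the lit window, with their edges 15 mm or more inside it.
- **Probe:** It lies flat and wholly on the green mat.
- **Magnifier:** It rests in both saddles. The side and top views show it level. The top camera puts its centre at (0.624, −0.284), about 2 mm from my estimate of the rests' centre, turned about 0.5° from the base axis.
- **Light rod:** The knob moved about 19–20 mm outward, so it should be at the middle click (18 mm). The small difference is within the camera error.
- **Other things:** The jar, oil cups, loupe, watch head, screwdriver, brush, dome and turquoise bars look untouched in the last pictures.

**What went wrong along the way:** The tool tilted by several degrees as it moved, up to about 16° at one point. While I was correcting that, the fingers dropped low and most likely knocked the first collar about 4 cm along the mat. It stayed flat and on the bench. The second collar also moved about 4 cm while I was not near it. I measured both again before picking them up.

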